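# Set up and load the sloped settling stand

## Task

Get the settling stand ready and load it: take the tally counter off the front ledge and set it upright on the bench, then lower the stop rail over the ledge's two pins until it lies flush. Then lay every culture flask that is there flat on the white slope, one to a bay, cap end uphill and foot against the rail, and only after that lay the keeper bar across both forks. The lab timer must end face up and level, centred on top of the stand's post.

Things in the scene. Friction and masses are not known exactly. Their poses are not given: they have to be found in the camera images.
- stand: Fixed aluminium stand, 195 x 250 mm, 128 mm high, with a front ledge, a white sloped deck, two forks and a rear post (see the points; mm below are in the stand's frame). Origin on the bench under it; x points uphill, away from the robot, y along its width, z up. Place and yaw vary. Deck: from its lower edge at x -45, z 30 it rises 18 degrees (0.314 rad) towards +x, 102 mm along the slope.
- land (a point): Mid-point between the two pins on top of the front ledge, at stand x -63, y 0, z 30; the stop rail's origin comes here. Ledge: x -85 to -45, y -125 to 125, flat. Pins: upright, 8 mm thick, tapered at the tip, at x -63, y -85 and +85, rising 22 mm above the ledge.
- bay0 (a point): Point on the slope's surface in the bay at stand y -80 mm, 52 mm up the slope from its lower edge (stand x 4, z 46): a flask's origin comes here or up to 4 mm downhill when its foot touches the rail. Set down further downhill, its foot catches on the rail's top edge and it does not lie flat. Axes as the stand's, level, not sloped.
- bay1 (a point): The same for the middle bay, stand y 0.
- bay2 (a point): The same for the bay at stand y +80 mm.
- fork_floor (a point): Midway between the two steel forks, at slot-floor height: stand x 35, y 0, z 92; the keeper bar's underside centre comes here. Forks at y -40 and +40, each 10 mm thick in y, slot 24 mm wide in x and open upwards, prong tops at z 108.
- post_top (a point): Centre of the top of the rear post's flat black 40 x 40 mm pad: stand x 85, y 0, z 125.
- stop_rail: Loose steel rail, 30 (x) x 220 (y) x 16 mm, 180 to 370 g, with two through holes 11 mm wide at y -85 and +85 on its centre line, and a black grip block 14 (x) x 50 (y) mm in the middle from z 16 to z 40: grasp this. Origin at the centre of its underside. Same after a half turn. Starts flat on the bench at the right.
- flask_0: Clear culture flask lying flat. Solid body x -47 (flat foot) to +23, y -26 to 26, 24 mm high; neck and cap (not solid) reach to x +47. Origin on the underside, 12 mm towards the cap from the body's middle. x points to the cap, z up. About 50 g. Grasp across the 52 mm. Starts on the bench at the right. One of the three may be absent.
- flask_1: A second flask, as flask_0. In the way between the flasks (right) and the stand (left) is a fixed microscope: its eyepieces overhang the bench at world x 0.45 to 0.58, y -0.21 to -0.05, z 0.22 to 0.34 m, its body lies beyond them, and a small camera up to z 0.085 m below them at x 0.37 to 0.48, y -0.165 to -0.045 m. Pass nearer the base, x under 0.36.
- flask_2: A third flask, as flask_0. Bench round x 0.43 to 0.52, y -0.45 to -0.50 m is clear of fixed things.
- keeper_bar: Loose square aluminium bar with black ends, 14 x 200 (its y) x 14 mm, 120 g, origin at the centre of its underside. Starts on the bench in front of the stand.
- keeper_mid (a point): Middle of the keeper bar, on its axis (7 mm above its underside).
- lab_timer: Pale countdown timer, 62 x 62 x 17 mm (solid case 14 mm high, three buttons near its -x edge stand 3 mm above it), lying face up. Origin at the centre of its underside; 60 g. Starts on the bench straight ahead, left of the small camera.
- tally_counter: Steel hand tally counter: upright drum 45 mm across, 29 mm high, thumb lever on top to 33 mm, and a small ring at the side (not solid). Origin on the underside, the drum's axis is at x 0, y +7 mm. About 80 g. Starts standing on the stand's front ledge between the pins, where the rail has to go.
Things that resemble listed ones, but are neither listed nor needed, are in the scene too. What is shaped like the flask_0 but orange is not meant.

How it is judged:
On the way, in this order (a step that is already met when the one before it is completed fails the run):
1. the stop rail lies flush on the ledge, over both pins, released (x of stop_rail in the frame of stand between -0.067 and -0.059 m and y of stop_rail in the frame of stand between -0.004 and 0.004 m and z of stop_rail in the frame of stand between 0.027 and 0.033 m and angle between stop_rail's own z axis and vertical below 0.04 rad and contact force between the fingers and stop_rail below 0.1 N), for 0.2 s.
2. every flask present lies flat on the slope in a bay, cap uphill, foot at the rail, released (x of flask_0 in the frame of stand between -0.0065 and 0.0135 m and z of flask_0 in the frame of stand between 0.04 and 0.05 m and angle between flask_0's own z axis and vertical between 0.254 and 0.374 rad and angle between flask_0's own x axis and vertical between 1.187 and 1.327 rad and (y of flask_0 in the frame of stand between -0.095 and -0.065 m or y of flask_0 in the frame of stand between -0.015 and 0.015 m or y of flask_0 in the frame of stand between 0.065 and 0.095 m) and contact force between the fingers and flask_0 below 0.1 N and linear speed of each of flask_0, flask_1, flask_2 below 0.02 m/s and x of flask_1 in the frame of stand between -0.0065 and 0.0135 m and z of flask_1 in the frame of stand between 0.04 and 0.05 m and angle between flask_1's own z axis and vertical between 0.254 and 0.374 rad and angle between flask_1's own x axis and vertical between 1.187 and 1.327 rad and (y of flask_1 in the frame of stand between -0.095 and -0.065 m or y of flask_1 in the frame of stand between -0.015 and 0.015 m or y of flask_1 in the frame of stand between 0.065 and 0.095 m) and contact force between the fingers and flask_1 below 0.1 N and x of flask_2 in the frame of stand between -0.0065 and 0.0135 m and z of flask_2 in the frame of stand between 0.04 and 0.05 m and angle between flask_2's own z axis and vertical between 0.254 and 0.374 rad and angle between flask_2's own x axis and vertical between 1.187 and 1.327 rad and (y of flask_2 in the frame of stand between -0.095 and -0.065 m or y of flask_2 in the frame of stand between -0.015 and 0.015 m or y of flask_2 in the frame of stand between 0.065 and 0.095 m) and contact force between the fingers and flask_2 below 0.1 N), for 0.2 s.
3. the keeper bar lies in both forks, released (x of keeper_mid in the frame of stand between 0.027 and 0.043 m and y of keeper_mid in the frame of stand between -0.045 and 0.045 m and z of keeper_mid in the frame of stand between 0.095 and 0.103 m and angle between the y axis of keeper_bar and the y axis of stand, either way round below 0.12 rad and contact force between the fingers and keeper_bar below 0.1 N and linear speed of keeper_bar below 0.02 m/s), for 0.2 s.
At the end, for the whole second after the job is handed in: Rail flush over both pins; each flask flat on the slope (0.06 rad), cap uphill, 15 mm from mid-bay, 10 mm from the rail; keeper bar in both forks, centred to 45 mm; timer level, face up, 16 mm from the post's centre; counter upright on the bench; all released, at rest (all of step 1 and all of step 2 and all of step 3 and horizontal distance between lab_timer and post_top below 0.016 m and z of lab_timer in the frame of stand between 0.121 and 0.129 m and angle between lab_timer's own z axis and vertical below 0.06 rad and linear speed of lab_timer below 0.02 m/s and height (world z) of tally_counter between -0.01 and 0.01 m and angle between tally_counter's own z axis and vertical below 0.15 rad); the robot touches nothing.
Of flask_0, flask_1, flask_2 only 2 to 3 are there at a start; the rules pass over those that are not, and their reading is None.
At some moment in a run one of flask_0, flask_1, flask_2 may be knocked a few centimetres aside while the robot is not near it.
It also fails if it takes over 210 s, if anything falls off the work surface, if the arm or the gripper's body presses on something with over 40 N, if the wrist force passes 120 N, or if a joint passes its speed limit or range.

## Robot

A 6-joint arm with a two-finger parallel gripper is mounted at the origin on a cart in front of the work surface, level with it; the furniture and walls round the work are solid. World frame = base frame: x ahead of the robot, y to its left, z up, the work surface at z = 0. Lengths are in m, angles in rad, forces in N, time in s.
With the tool pointing down it reaches from about 0.2 to 0.875 m from the base axis. Payload 3.4 kg.
Tool frame: the origin (TCP) lies at the very end of the fingers, on their centre line; the grasp point (between the pads) lies 19 mm behind it; x points along the fingers, y is the direction in which the jaws open and shut, and the axes are right-handed (so a half turn about x gives the same grasp; the last joint's range is limited). The gripper opens to 94 mm and grips with 3 to 60 N. Pads are 16 mm wide; open, the fingers measure 119 mm over their backs; the gripper's body (75 mm by 177 mm) begins 78 mm behind the grasp point.
Start: joints at [-1.424, 0.276, 1.505, -0, 1.361, -0.121], TCP at [0.152, -0.555, 0.205] pointing down, gripper open.
Joint ranges: [-2.89, 2.89], [-0.75, 2.08], [0.22, 2.7], [-1.18, 4.32], [0.11, 2.71], [-2.7, 2.7]. Speed limits (rad/s): [2.57, 2.57, 3.14, 3.14, 3.14, 3.14].

## Interface

Orientations are given as [roll, pitch, yaw] about the fixed x, y, z axes, in that order (R = Rz(yaw) Ry(pitch) Rx(roll)).
In Python, from bench import telemetry, cams, manip gives the robot as it stands.
- The arm moves only by the shell command python3 -m creep 'ROWS' [FORCE]. ROWS is JSON, a list of rows, each an object of numbers: "gripper": the finger opening in mm, from 0 to 94; "tx", "ty", "tz": the shift along the tool's x, y, z in units of 30 mm (1.0 is 30 mm); "yaw": the turn about the tool's x in units of 5 degrees (1.0 is 5 degrees). In form: [{"gripper": .., "tx": .., "ty": .., "tz": .., "yaw": ..}, ...]. A call has 1 to 12 rows; each row shifts and turns the commanded pose from where the row before left it, along the tool's axes as they then stand; what a row does not reach is not made up. A row lasts 1/10 s, in which the tool goes at most 50 mm and 8.59 degrees, less where a joint would pass 70% of its speed; a pose out of reach is approached as far as the arm can. A call is refused whole if a number of a shift passes 1 or a number of a turn 1, either way. A call with a gripper value outside its range is refused whole. The fingers move at their own pace and stop on an object; FORCE is the grip in N (left out, the last holds). Time passes only in rows, so rows that do not move let the fingers close. It gives the time, the measured TCP pose, the force and the opening at its end, in the units of the state.
- telemetry.read_state(): the state, without advancing time (a new reading comes with each control period).
- cams.grab_frame(name): name is "scene" or "side" or "wrist"; returns the picture (400x640x3 uint8, red, green, blue); there is no depth.
- cams.camera_info(name): a dict with "intrinsics" (3x3 intrinsics, pixels), "k1" (the pictures are not rectified: a ray, as slopes to the right and down, at radius r is drawn at 1 + k1 r^2 times it, then the intrinsics apply), "R" (3x3) and "t" (3): a world point X has camera coordinates R X + t. Camera axes: x right, y down, z forward; pixel columns grow to the right and rows downward; lengths in m; the calibration is good to about 2 mm. A picture is of the moment at which its call begins: read the wrist's pose just before it. camera_info takes no time and is no camera call; for the wrist camera it gives the pose at the moment of the call.
- manip.job_done(): hands the job in, once; it reports no verdict.
The state is a dict: "clock": time; "qpos": joint angles; "joint_velocities": joint speeds; "tau": joint torques, N m; "ee_pos": TCP position; "orientation": TCP orientation; "ft_force": force on the tool from outside, world axes, zero at the start; "moment": the same for the moment, N m; "finger_gap": finger opening in m.
Only numpy, scipy, OpenCV 4.12 (cv2) and the standard library are available. Lean on these libraries where they do the work, as an engineer would, in place of code of your own. Each camera call takes 0.05 s, during which the arm holds its last target.

## Working session

There is one attempt and no reset: what is moved stays moved. The work goes in short steps, Python scripts to look and compute and a shell command to move; the robot and the scene stay as the last step left them, time stands still between calls to the robot, and variables do not carry over. Pictures are saved under pics/ and viewed, and the job is handed in when it is done.

```bash
ls -la; mkdir -p pics
python3 - <<'E'
from bench import telemetry, cams
import cv2
print(telemetry.read_state())
for n in ["scene","side","wrist"]:
    i=cams.camera_info(n); print(n,i)
    cv2.imwrite(f"pics/a_{n}.png",cams.grab_frame(n)[:,:,::-1])
E
```

```text
total 12
drwxr-xr-x  3 agent agent 4096 Dec  7 14:57 .
drwxr-xr-x 23 root  root  4096 Dec  7 14:57 ..
drwxr-xr-x  2 agent agent 4096 Dec  7 14:57 pics
{'clock': 0.0, 'qpos': array([-1.42401587e+00,  2.76559244e-01,  1.50611977e+00, -3.34338241e-06,
        1.36071341e+00, -1.21009477e-01]), 'joint_velocities': array([-6.16591427e-04,  1.44803702e-03,  2.54755193e-04,  1.15292314e-03,
        1.78119135e-03,  6.00031617e-06]), 'tau': array([-8.06168500e-04, -4.04585767e+01, -2.37229300e+01,  7.01584574e-02,
        3.45245004e-02, -1.40218981e-04]), 'ee_pos': array([ 0.15204884, -0.55393467,  0.20463047]), 'orientation': array([-1.68998968,  1.56899655,  1.71939361]), 'ft_force': array([-0.25655525,  0.53360998, -0.73173739]), 'moment': array([ 0.03794993, -0.0383665 , -0.01801244]), 'finger_gap': 0.09414197587859748}
scene {'intrinsics': array([[382.69468076,   0.        , 314.11777764],
       [  0.        , 382.69468076, 190.17025548],
       [  0.        ,   0.        ,   1.        ]]), 'k1': -0.03708839794969391, 'R': array([[-0.86834702, -0.49562287,  0.01820492],
       [-0.311
[... 246 characters left out ...]
2760231],
       [  0.        ,   0.        ,   1.        ]]), 'k1': -0.06493135225672364, 'R': array([[-0.47343773, -0.88082496, -0.00202796],
       [-0.41811386,  0.22675873, -0.87963702],
       [ 0.77526609, -0.41560544, -0.47564126]]), 't': array([0.22711477, 0.28281426, 0.84791517])}
wrist {'intrinsics': array([[286.17489903,   0.        , 317.27937627],
       [  0.        , 286.17489903, 197.24189588],
       [  0.        ,   0.        ,   1.        ]]), 'k1': -0.024061934226215886, 'R': array([[ 0.26405376, -0.96450687, -0.00145206],
       [-0.9345854 , -0.25623364,  0.24676802],
       [-0.23838151, -0.06380295, -0.96907349]]), 't': array([-0.57477642, -0.02603211,  0.39136773])}
```

View pics/a_scene.png

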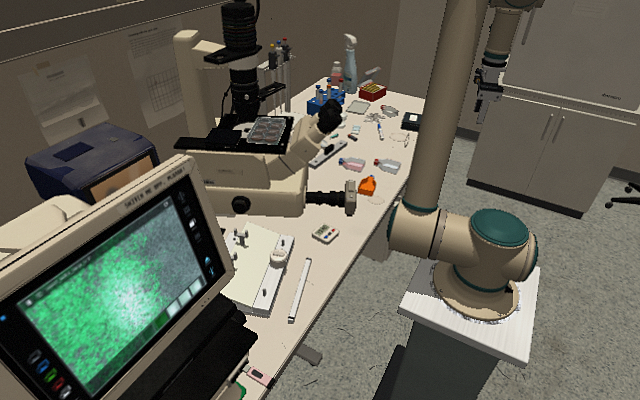

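View pics/a_side.png

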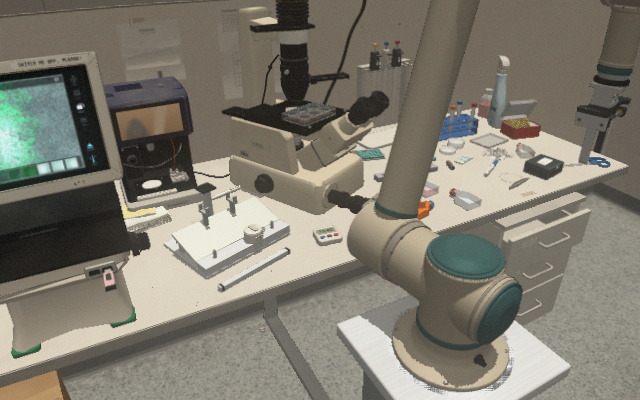

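View pics/a_wrist.png

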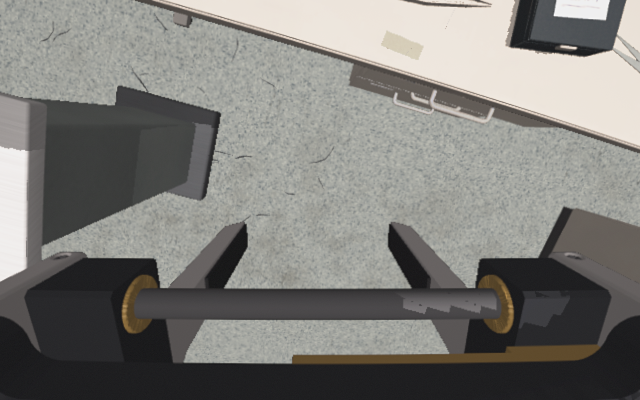

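```bash
cat > h.py <<'E'
from bench import telemetry, cams
import numpy as np, cv2
from scipy.spatial.transform import Rotation as Ro
def ray(ci,u,v):
    K=ci["intrinsics"]; d=np.array([ci["k1"],0,0,0.])
    p=cv2.undistortPoints(np.array([[[u,v]]],float),K,d)[0,0]
    return ci["R"].T@np.array([p[0],p[1],1]), -ci["R"].T@ci["t"]
def at(ci,u,v,z):
    d,c=ray(ci,u,v); return c+d*(z-c[2])/d[2]
def proj(ci,X):
    p,_=cv2.projectPoints(np.atleast_2d(np.array(X,float)),cv2.Rodrigues(ci["R"])[0],ci["t"],ci["intrinsics"],np.array([ci["k1"],0,0,0.]))
    return p[:,0]
def tri(obs):
    A=np.zeros((3,3));b=np.zeros(3)
    for ci,u,v in obs:
        d,c=ray(ci,u,v); d/=np.linalg.norm(d); P=np.eye(3)-np.outer(d,d); A+=P;b+=P@c
    return np.linalg.solve(A,b)
def snap(name,fn,crop=None,k=1):
    ci=cams.camera_info(name); im=cams.grab_frame(name)[:,:,::-1]
    cv2.imwrite(f"pics/{fn}_raw.png",im)
    import pickle; pickle.dump(ci,open(f"pics/{fn}.pkl","wb"))
    if crop: x0,y0,x1,y1=crop; im=im[y0:y1,x0:x1]
    im=cv2.resize(im,None,fx=k,fy=k,interpolation=cv2.INTER_CUBIC); cv2.imwrite(f"pics/{fn}.png",im)
    return ci
def load(fn):
    import pickle; return pickle.load(open(f"pics/{fn}.pkl","rb"))
def tool():
    s=telemetry.read_state(); return s, Ro.from_euler("xyz",s["orientation"]).as_matrix(), s["ee_pos"]
def plan(X,jaw=None):
    """shift to TCP X in tool units (before turning), turn so that tool y is along world heading jaw (rad, mod pi); shifts after turn too"""
    s,R,p=tool(); d=np.array(X)-p
    print("tcp",p.round(4),"t",round(s["clock"],2),"gap",round(s["finger_gap"],4),"F",s["ft_force"].round(1),"q",s["qpos"].round(2))
    print("pre-turn units",(R.T@d/0.03).round(3))
    if jaw is not None:
        h=np.arctan2(R[1,1],R[0,1]); e=(jaw-h+np.pi/2)%np.pi-np.pi/2
        yaw=-e  # tool x is down
        R2=R@Ro.from_euler("x",yaw).as_matrix()
        print("jaw now",round(h,3),"turn units",round(np.degrees(yaw)/5,3),"post-turn units",(R2.T@d/0.03).round(3), "q6 chg",round(yaw,2))
    else: print("R",R.round(3).tolist())
E
python3 - <<'E'
import cv2
s=cv2.imread("pics/a_scene.png"); 
cv2.imwrite("pics/b1.png",cv2.resize(s[200:400,200:360],None,fx=3.7,fy=3,interpolation=2)[:600])
cv2.imwrite("pics/b2.png",cv2.resize(s[70:220,300:440],None,fx=4,fy=4,interpolation=2))
s=cv2.imread("pics/a_side.png")
cv2.imwrite("pics/b3.png",cv2.resize(s[170:300,150:350],None,fx=4,fy=4,interpolation=2))
cv2.imwrite("pics/b4.png",cv2.resize(s[90:220,350:550],None,fx=4,fy=4,interpolation=2))
E
python3 -c "
from h import *
plan([.15,-.55,.2])"
```

```text
tcp [ 0.1521 -0.5541  0.2048] t 0.15 gap 0.0937 F [-0.1 -0.2  0.1] q [-1.42  0.28  1.51  0.    1.36 -0.12]
pre-turn units [ 0.161 -0.149  0.031]
R [[-0.0, 0.265, -0.964], [0.001, -0.964, -0.265], [-1.0, -0.001, -0.0]]
```

View pics/b3.png

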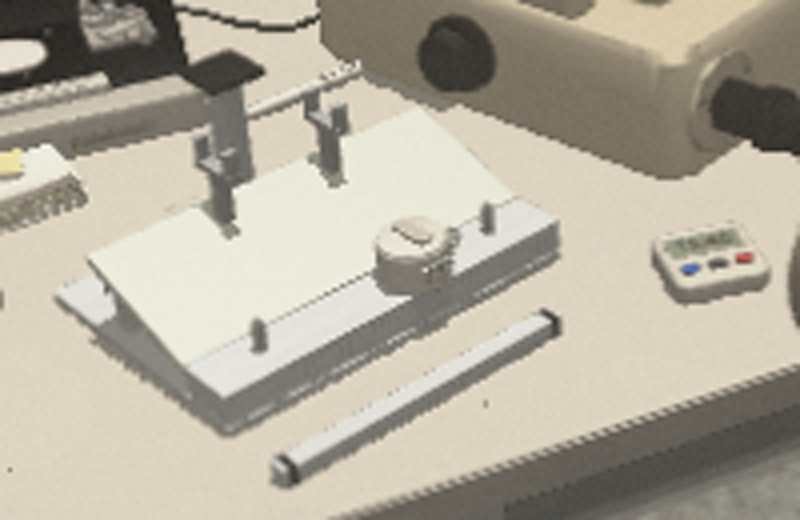

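View pics/b2.png

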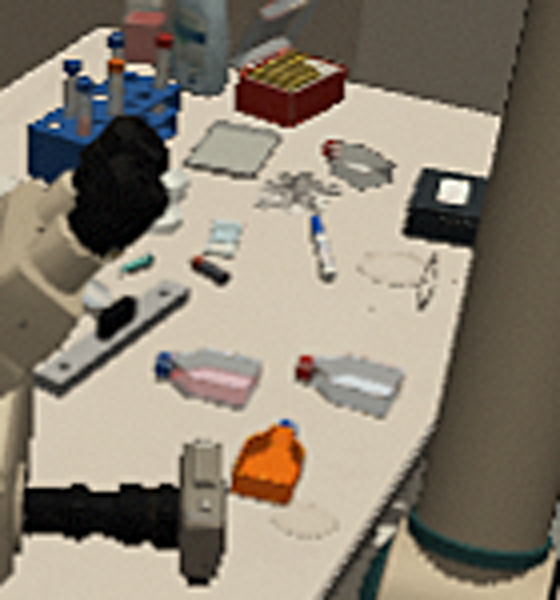

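View pics/b4.png

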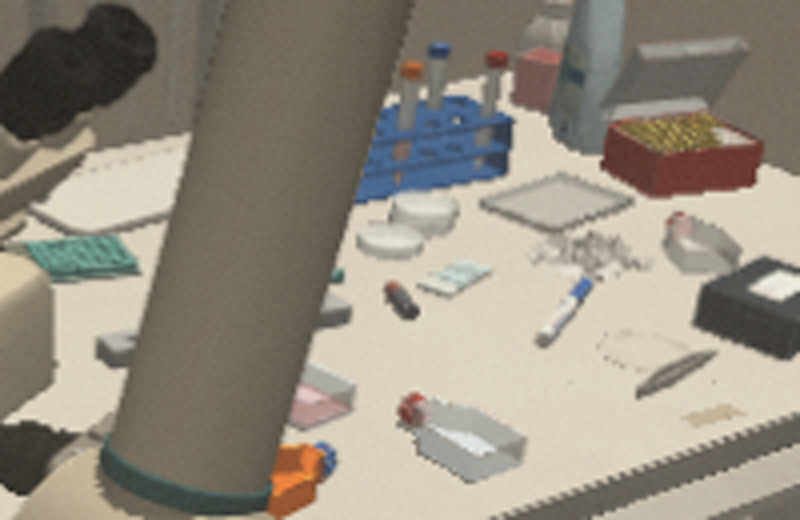

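```bash
python3 -c "
import cv2
s=cv2.imread('pics/a_scene.png')
cv2.imwrite('pics/b1.png',cv2.resize(s[210:360,200:350],None,fx=4,fy=4,interpolation=2))"
```

```text
(no output)
```

View pics/b1.png

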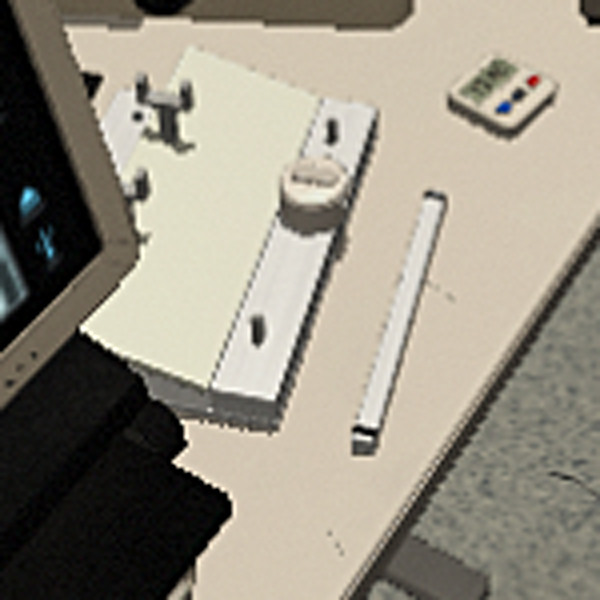

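Run:
```python
from h import *
S=cams.camera_info("scene");D=cams.camera_info("side")
def s1(x,y,z): return at(S,200+x/4,210+y/4,z)
def s2(x,y,z): return at(S,300+x/4,70+y/4,z)
def d3(x,y,z): return at(D,150+x/4,170+y/4,z)
def d4(x,y,z): return at(D,350+x/4,90+y/4,z)
print("pins scene",s1(258,345,.03),s1(332,143,.03));print("pins side",d3(258,350,.03),d3(487,233,.03))
print("stand low corners scene",s1(285,400,.03),s1(376,103,.03),"side",d3(228,400,.03),d3(558,222,.03))
print("keeper ends top scene",s1(433,193,.014),s1(365,433,.014),"side",d3(550,318,.014),d3(285,465,.014))
print("timer s",s1(503,90,.014),"d",d3(711,255,.014))
print("counter s",s1(315,182,.061),"d",d3(415,236,.061))
print("flask blue cap s",s2(163,363,.012),"foot",s2(255,385,.012))
print("flask red cap s",s2(304,368,.012),"foot",s2(395,395,.012), "d",d4(410,410,.012),d4(500,455,.012))
print("flask far cap s",s2(330,150,.012),"foot",s2(375,172,.012),"d",d4(678,222,.012),d4(720,255,.012))
print("rail ends s",s2(50,375,.016),s2(180,292,.016),"block",s2(115,315,.03))
```

```text
pins scene [0.43142497 0.32087455 0.03      ] [0.48593929 0.15829735 0.03      ]
pins side [0.43304082 0.31869157 0.03      ] [0.48535383 0.15715944 0.03      ]
stand low corners scene [0.39559026 0.34450384 0.03      ] [0.48100221 0.10980974 0.03      ] side [0.39584807 0.34623766 0.03      ] [0.47595139 0.11279786 0.03      ]
keeper ends top scene [0.41097862 0.14979303 0.014     ] [0.35033985 0.3305929  0.014     ] side [0.40407022 0.15083486 0.014     ] [0.34748054 0.33057188 0.014     ]
timer s [0.4181798 0.0372171 0.014    ] d [0.41820958 0.03421908 0.014     ]
counter s [0.45846741 0.21778256 0.061     ] d [0.45693332 0.21259758 0.061     ]
flask blue cap s [ 0.5545444  -0.33351516  0.012     ] foot [ 0.46600761 -0.34411272  0.012     ]
flask red cap s [ 0.43850518 -0.39432699  0.012     ] foot [ 0.35007616 -0.39558097  0.012     ] d [ 0.43816563 -0.39439358  0.012     ] [ 0.35622959 -0.40509506  0.012     ]
flask far cap s [ 0.59384297 -0.85386627  0.012     ] foot [ 0.52754488 -0.82606225  0.012     ] d [ 0.59795056 -0.86257265  0.012     ] [ 0.52680161 -0.83544878  0.012     ]
rail ends s [ 0.63115732 -0.25584398  0.016     ] [ 0.59590275 -0.45370387  0.016     ] block [ 0.61979641 -0.3596565   0.03      ]
```

Run:
```python
from h import *
W=cams.camera_info("wrist"); s,R,p=tool()
c=-W["R"].T@W["t"]; print("cam pos tool",(R.T@(c-p)).round(4),"fwd tool",(R.T@W["R"][2]).round(3),"right tool",(R.T@W["R"][0]).round(3))
for X in ([.28,-.3,.3],[.33,.1,.25],[.36,.18,.25]): plan(X,-1.253)
S=cams.camera_info("scene")
print(at(S,200+230/4,210+510/4,.1),at(S,200+140/4,210+330/4,.1))
```

```text
cam pos tool [-0.1801  0.0006 -0.071 ] fwd tool [0.969 0.    0.247] right tool [-0.     1.     0.001]
tcp [ 0.1521 -0.5541  0.2048] t 0.15 gap 0.0937 F [-0.1 -0.2  0.1] q [-1.42  0.28  1.51  0.    1.36 -0.12]
pre-turn units [-3.161 -7.043 -6.354]
jaw now -1.303 turn units -0.573 post-turn units [-3.161 -6.717 -6.698] q6 chg -0.05
tcp [ 0.1521 -0.5541  0.2048] t 0.15 gap 0.0937 F [-0.1 -0.2  0.1] q [-1.42  0.28  1.51  0.    1.36 -0.12]
pre-turn units [ -1.477 -19.458 -11.489]
jaw now -1.303 turn units -0.573 post-turn units [ -1.477 -18.86  -12.447] q6 chg -0.05
tcp [ 0.1521 -0.5541  0.2048] t 0.15 gap 0.0937 F [-0.1 -0.2  0.1] q [-1.42  0.28  1.51  0.    1.36 -0.12]
pre-turn units [ -1.473 -21.765 -13.158]
jaw now -1.303 turn units -0.573 post-turn units [ -1.473 -21.08  -14.23 ] q6 chg -0.05
[0.35085848 0.44990235 0.1       ] [0.457383   0.38703526 0.1       ]
```

```bash
python3 -m creep '[{"gripper":94,"tx":-0.5,"ty":-1,"tz":-0.9},{"tx":-0.5,"ty":-1,"tz":-0.9},{"tx":-0.5,"ty":-1,"tz":-0.9},{"tx":-0.5,"ty":-1,"tz":-0.9},{"tx":-0.5,"ty":-1,"tz":-0.9},{"tx":-0.5,"ty":-1,"tz":-0.9,"yaw":-0.57},{"tx":-0.1,"ty":-1,"tz":-0.9}]' 30
python3 - <<'E'
from h import *
snap("wrist","c1")
plan([.28,-.3,.3])
E
```

```text
tcp [ 0.1521 -0.5542  0.205 ] t 0.2 gap 0.094 F [ 0.  -0.9 -0.6] q [-1.42  0.28  1.51 -0.    1.36 -0.12]
pre-turn units [-3.16  -7.046 -6.354]
R [[-0.0, 0.265, -0.964], [0.001, -0.964, -0.265], [-1.0, -0.001, -0.0]]invalid input at $[0]: expected keys gripper, tx, ty, tz, yaw
```

View pics/c1.png

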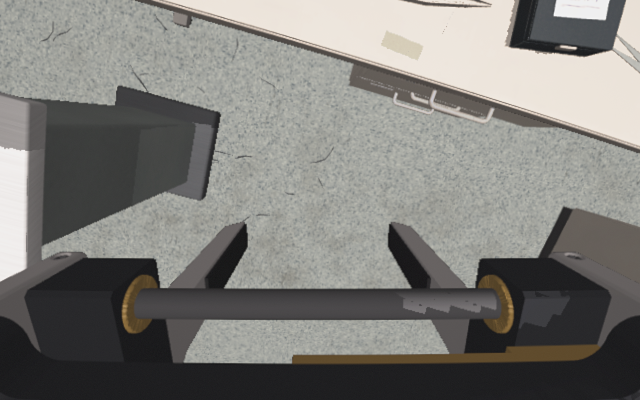

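All keys are needed in every row.

```bash
python3 -m creep '[{"gripper":94,"tx":-0.5,"ty":-1,"tz":-0.9,"yaw":0},{"gripper":94,"tx":-0.5,"ty":-1,"tz":-0.9,"yaw":0},{"gripper":94,"tx":-0.5,"ty":-1,"tz":-0.9,"yaw":0},{"gripper":94,"tx":-0.5,"ty":-1,"tz":-0.9,"yaw":0},{"gripper":94,"tx":-0.5,"ty":-1,"tz":-0.9,"yaw":0},{"gripper":94,"tx":-0.5,"ty":-1,"tz":-0.9,"yaw":-0.57},{"gripper":94,"tx":-0.1,"ty":-1,"tz":-0.9,"yaw":0},{"gripper":94,"tx":0,"ty":0,"tz":0,"yaw":0}]' 30
python3 - <<'E'
from h import *
snap("wrist","c2")
plan([.28,-.3,.3])
E
```

```text
clock: 1.0
ee_pos: [0.2783, -0.2972, 0.2996]
orientation: [2.89, 1.569, 0.071]
ft_force: [-0.0, 0.7, -0.3]
finger_gap: 0.0939
tcp [ 0.2776 -0.2995  0.2991] t 1.05 gap 0.0937 F [-0.1 -0.7  0.7] q [-0.99 -0.03  1.64  0.    1.53  0.26]
pre-turn units [-0.029  0.042 -0.07 ]
R [[0.001, 0.316, -0.949], [-0.001, -0.949, -0.316], [-1.0, 0.002, -0.0]]
```

View pics/c2.png

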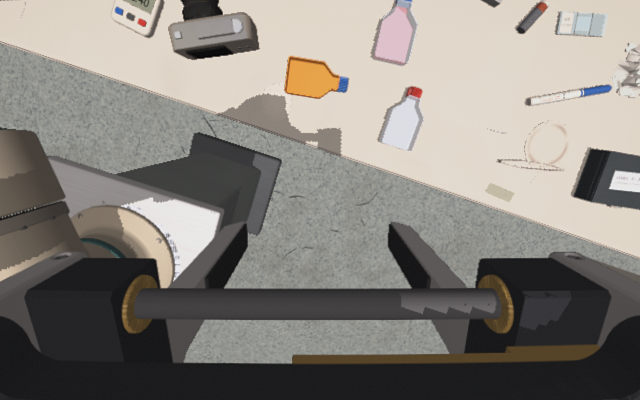

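Run:
```python
from h import *
plan([.30,.0,.28],-1.253)
plan([.37,.18,.28],-1.253)
```

```text
tcp [ 0.2776 -0.2995  0.2991] t 1.05 gap 0.0937 F [-0.1 -0.7  0.7] q [-0.99 -0.03  1.64  0.    1.53  0.26]
pre-turn units [ 0.624 -9.237 -3.861]
jaw now -1.25 turn units 0.04 post-turn units [ 0.624 -9.25  -3.828] q6 chg 0.0
tcp [ 0.2776 -0.2995  0.2991] t 1.05 gap 0.0937 F [-0.1 -0.7  0.7] q [-0.99 -0.03  1.64  0.    1.53  0.26]
pre-turn units [  0.618 -14.193  -7.969]
jaw now -1.25 turn units 0.04 post-turn units [  0.618 -14.221  -7.92 ] q6 chg 0.0
```

```bash
python3 -m creep '[{"gripper":94,"tx":0.1,"ty":-1,"tz":-0.4,"yaw":0},{"gripper":94,"tx":0.1,"ty":-1,"tz":-0.4,"yaw":0},{"gripper":94,"tx":0.1,"ty":-1,"tz":-0.4,"yaw":0},{"gripper":94,"tx":0.1,"ty":-1,"tz":-0.4,"yaw":0},{"gripper":94,"tx":0.1,"ty":-1,"tz":-0.4,"yaw":0},{"gripper":94,"tx":0.1,"ty":-1,"tz":-0.4,"yaw":0},{"gripper":94,"tx":0,"ty":-1,"tz":-0.4,"yaw":0},{"gripper":94,"tx":0,"ty":-1,"tz":-0.4,"yaw":0},{"gripper":94,"tx":0,"ty":-1,"tz":-0.5,"yaw":0},{"gripper":94,"tx":0,"ty":-0.8,"tz":-0.8,"yaw":0},{"gripper":94,"tx":0,"ty":-0.8,"tz":-0.8,"yaw":0},{"gripper":94,"tx":0,"ty":-0.8,"tz":-0.8,"yaw":0}]'
python3 -m creep '[{"gripper":94,"tx":0,"ty":-1,"tz":-0.8,"yaw":0},{"gripper":94,"tx":0,"ty":-1,"tz":-0.8,"yaw":0},{"gripper":94,"tx":0,"ty":-0.8,"tz":-0.2,"yaw":0},{"gripper":94,"tx":0,"ty":0,"tz":0,"yaw":0}]'
python3 - <<'E'
from h import *
snap("wrist","c3")
plan([.37,.18,.28])
E
```

```text
clock: 2.25
ee_pos: [0.3451, 0.0813, 0.2802]
orientation: [1.526, 1.57, -1.299]
ft_force: [0.5, -0.2, 0.1]
finger_gap: 0.0939
clock: 2.65
ee_pos: [0.37, 0.1791, 0.2795]
orientation: [-0.307, 1.569, -3.129]
ft_force: [-1.0, 0.1, -0.2]
finger_gap: 0.0942
tcp [0.3697 0.1775 0.2796] t 2.7 gap 0.0936 F [-0.5 -0.5 -0.4] q [ 0.28 -0.01  1.67 -0.    1.49  1.53]
pre-turn units [-0.012 -0.078 -0.035]
R [[-0.001, 0.314, -0.949], [-0.002, -0.949, -0.314], [-1.0, 0.001, 0.002]]
```

View pics/c3.png

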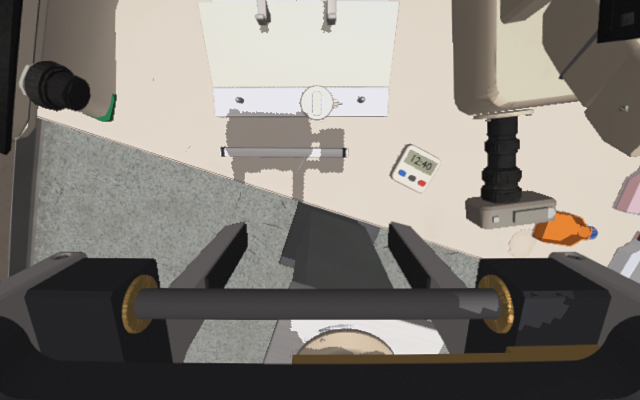

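```bash
python3 -c "
import cv2
s=cv2.imread('pics/c3_raw.png')
cv2.imwrite('pics/c3b.png',cv2.resize(s[70:200,200:400],None,fx=4,fy=4,interpolation=2))
cv2.imwrite('pics/c3c.png',cv2.resize(s[130:200,370:450],None,fx=8,fy=8,interpolation=2))"
```

```text
(no output)
```

View pics/c3b.png

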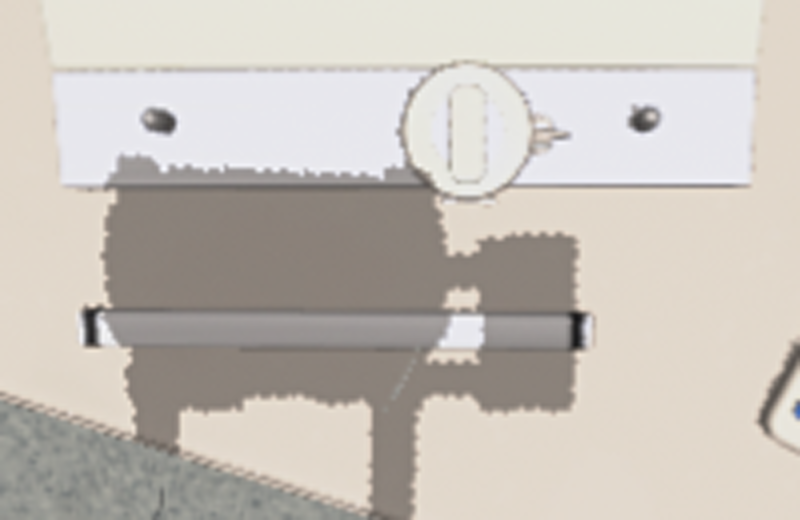

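View pics/c3c.png

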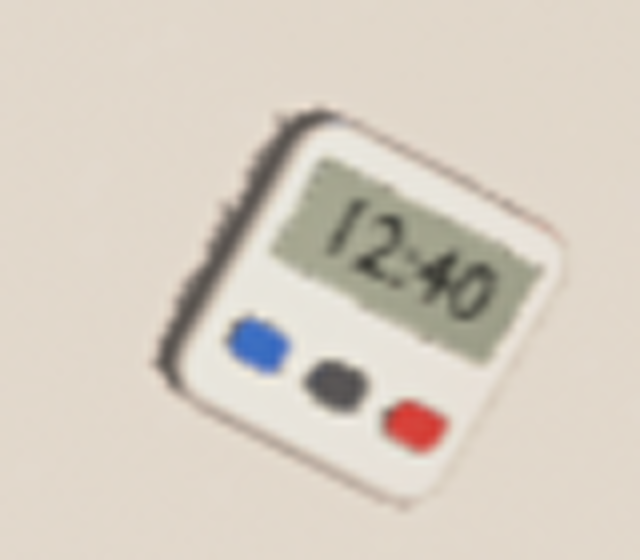

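```bash
cat > fit.py <<'E'
from h import *
from scipy.optimize import least_squares
def fit(obs,x0):
    # obs: list (ci,u,v,[X local])
    def P(p,X): c,s=np.cos(p[2]),np.sin(p[2]); return np.array([p[0]+c*X[0]-s*X[1],p[1]+s*X[0]+c*X[1],X[2]])
    f=lambda p: np.concatenate([proj(ci,P(p,X))[0]-[u,v] for ci,u,v,X in obs])
    r=least_squares(f,x0,loss="soft_l1"); print("pose",r.x.round(4),"res",r.fun.reshape(-1,2).round(1).tolist()); return r.x
E
python3 - <<'E'
from fit import *
W=load("c3"); q=lambda x,y:(200+x/4,70+y/4)
o=[(W,*q(62,185),[-.085,.125,.03]),(W,*q(750,185),[-.085,-.125,.03]),(W,*q(53,70),[-.045,.125,.03]),(W,*q(757,70),[-.045,-.125,.03]),
(W,*q(158,120),[-.063,.085,.041]),(W,*q(645,119),[-.063,-.085,.041])]
p=fit(o,[.519,.2585,.318])
S=cams.camera_info("scene");D=cams.camera_info("side")
s1=lambda x,y:(200+x/4,210+y/4); d3=lambda x,y:(150+x/4,170+y/4)
o2=[(S,*s1(258,330),[-.063,.085,.041]),(S,*s1(332,131),[-.063,-.085,.041]),(D,*d3(258,335),[-.063,.085,.041]),(D,*d3(487,218),[-.063,-.085,.041]),(S,*s1(282,403),[-.085,.125,.03]),(S,*s1(376,103),[-.085,-.125,.03]),(D,*d3(228,400),[-.085,.125,.03]),(D,*d3(558,222),[-.085,-.125,.03])]
fit(o2,p); fit(o+o2,p)
ko=[(W,*q(80,328),[0,.1,.007]),(W,*q(593,331),[0,-.1,.007])]
fit(ko,[.38,.24,.318])
r=lambda x,y:(370+x/8,130+y/8)
t=[(W,*r(300,112),[.031,.031,.014]),(W,*r(570,240),[.031,-.031,.014]),(W,*r(415,503),[-.031,-.031,.014]),(W,*r(170,380),[-.031,.031,.014])]
fit(t,[.418,.036,.0])
print("counter top",at(W,*q(467,130),.061))
E
```

```text
pose [0.5215 0.2531 0.3193] res [[-0.3, 0.3], [0.0, 0.2], [-0.3, -0.1], [-0.1, -0.2], [0.2, -0.1], [0.4, 0.1]]
pose [0.5181 0.2576 0.3363] res [[1.0, -0.2], [0.0, -0.4], [0.4, 0.2], [-0.2, -0.3], [-0.4, 0.0], [0.2, 0.6], [-0.7, -0.0], [-0.1, -0.7]]
pose [0.5211 0.2539 0.3221] res [[-0.7, 0.6], [-0.4, 0.0], [-0.9, 0.2], [-0.7, -0.4], [-0.3, 0.1], [-0.1, -0.0], [0.2, -1.5], [0.2, -1.3], [1.0, -1.0], [0.7, -0.9], [-1.4, -1.4], [0.6, -0.2], [-0.3, -1.3], [0.9, -1.2]]
pose [0.3804 0.237  0.3129] res [[0.6, -0.0], [-0.6, -0.0]]
pose [ 0.4213  0.0337 -0.12  ] res [[0.1, -1.7], [0.8, -0.5], [0.2, 1.5], [-2.9, 0.7]]
counter top [0.46390592 0.2103824  0.061     ]
```

Run:
```python
from h import *
W=load("c3")
print("bench edge",at(W,40,120,0),at(W,230,183,0),at(W,470,262,0))
for z in (0.05,.1,.2): print("mic left",z,at(W,452,90,z), at(W,462,120,z),"knob",at(W,470,200,z))
print(proj(W,[[.53,.065,0],[.35,.09,0],[.5,.06,0]]))
plan([.464,.210,.12],.3193+np.pi/2)
```

```text
bench edge [0.30767458 0.62206834 0.        ] [0.30379773 0.30749994 0.        ] [ 0.29850862 -0.1306643   0.        ]
mic left 0.05 [0.53844838 0.04151654 0.05      ] [0.50681482 0.01164832 0.05      ] knob [ 0.40567641 -0.04952851  0.05      ]
mic left 0.1 [0.52616605 0.06097195 0.1       ] [0.49839457 0.03475028 0.1       ] knob [ 0.40960396 -0.01895758  0.1       ]
mic left 0.2 [0.50160138 0.09988275 0.2       ] [0.48155406 0.0809542  0.2       ] knob [0.41745906 0.04218427 0.2       ]
[[420.87830924  94.03463024]
 [364.16732072 197.47819954]
 [416.25024056 114.41278866]]
tcp [0.3697 0.1775 0.2796] t 2.7 gap 0.0936 F [-0.5 -0.5 -0.4] q [ 0.28 -0.01  1.67 -0.    1.49  1.53]
pre-turn units [ 5.315 -0.049 -3.333]
jaw now -1.252 turn units -0.0 post-turn units [ 5.315 -0.049 -3.333] q6 chg -0.0
```

```bash
python3 -m creep '[{"gripper":68,"tx":0.7,"ty":0,"tz":-1,"yaw":0},{"gripper":68,"tx":0.7,"ty":0,"tz":-1,"yaw":0},{"gripper":68,"tx":1,"ty":0,"tz":-1,"yaw":0},{"gripper":68,"tx":1,"ty":-0.05,"tz":-0.33,"yaw":0},{"gripper":68,"tx":1,"ty":0,"tz":0,"yaw":0},{"gripper":68,"tx":0.9,"ty":0,"tz":0,"yaw":0},{"gripper":68,"tx":0,"ty":0,"tz":0,"yaw":0}]' 30
python3 - <<'E'
from h import *
snap("wrist","d1"); snap("side","d1s",(150,130,350,280),4)
plan([.464,.210,.037])
E
```

```text
clock: 3.4
ee_pos: [0.4611, 0.207, 0.1179]
orientation: [0.101, 1.562, -2.725]
ft_force: [-1.2, -0.2, -0.8]
finger_gap: 0.0677
tcp [0.4641 0.2086 0.1217] t 3.5 gap 0.0683 F [ 0.1 -0.1  0.5] q [ 0.29  0.24  1.78 -0.    1.13  1.54]
pre-turn units [ 2.822 -0.046 -0.013]
R [[-0.0, 0.311, -0.951], [-0.001, -0.951, -0.311], [-1.0, 0.001, 0.001]]
```

View pics/d1.png

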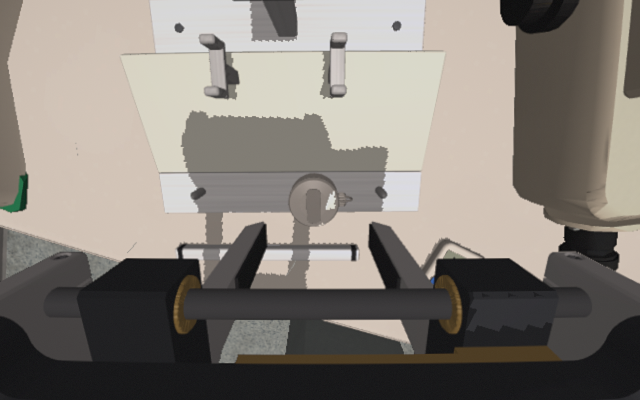

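View pics/d1s.png

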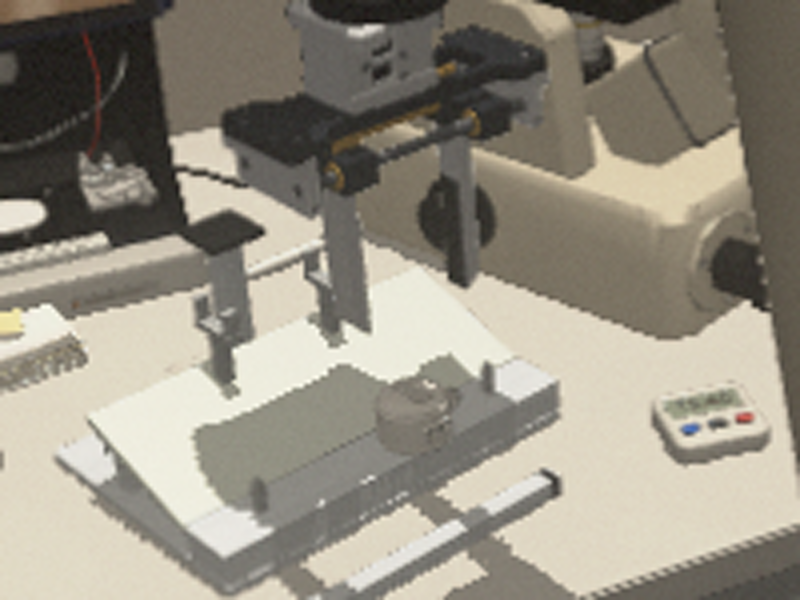

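```bash
python3 - <<'E'
from h import *
W=load("d1"); print(at(W,314.5,200,.061))
E
python3 -m creep '[{"gripper":68,"tx":0.9,"ty":-0.03,"tz":0,"yaw":0},{"gripper":68,"tx":0.9,"ty":0,"tz":0,"yaw":0},{"gripper":68,"tx":0.7,"ty":0,"tz":0,"yaw":0},{"gripper":68,"tx":0.3,"ty":0,"tz":0,"yaw":0},{"gripper":35,"tx":0,"ty":0,"tz":0,"yaw":0},{"gripper":35,"tx":0,"ty":0,"tz":0,"yaw":0},{"gripper":35,"tx":0,"ty":0,"tz":0,"yaw":0},{"gripper":35,"tx":0,"ty":0,"tz":0,"yaw":0}]' 20
```

```text
[0.46782421 0.21109616 0.061     ]
clock: 4.3
ee_pos: [0.4645, 0.2113, 0.0388]
orientation: [3.072, 1.568, 0.248]
ft_force: [-0.3, -0.6, 4.7]
finger_gap: 0.0446
```

```bash
python3 -m creep '[{"gripper":35,"tx":-0.5,"ty":0,"tz":0,"yaw":0},{"gripper":35,"tx":-1,"ty":0,"tz":0,"yaw":0},{"gripper":35,"tx":-0.8,"ty":0,"tz":0,"yaw":0},{"gripper":35,"tx":0,"ty":0,"tz":0,"yaw":0}]'
python3 - <<'E'
from h import *
plan([.35,.095,.1])
E
```

```text
clock: 4.7
ee_pos: [0.4661, 0.2119, 0.1099]
orientation: [3.101, 1.563, 0.277]
ft_force: [0.8, 0.3, -1.3]
finger_gap: 0.0447
tcp [0.4661 0.2119 0.1099] t 4.7 gap 0.0447 F [ 0.8  0.3 -1.3] q [ 0.29  0.25  1.79 -0.    1.09  1.54]
pre-turn units [0.291 2.493 4.895]
R [[0.008, 0.312, -0.95], [0.002, -0.95, -0.312], [-1.0, 0.0, -0.008]]
```

```bash
python3 -m creep '[{"gripper":35,"tx":0,"ty":0.4,"tz":0.9,"yaw":0},{"gripper":35,"tx":0,"ty":0.5,"tz":1,"yaw":0},{"gripper":35,"tx":0,"ty":0.5,"tz":1,"yaw":0},{"gripper":35,"tx":0,"ty":0.5,"tz":1,"yaw":0},{"gripper":35,"tx":0.2,"ty":0.5,"tz":0.8,"yaw":0},{"gripper":35,"tx":0.9,"ty":0.1,"tz":0.2,"yaw":0},{"gripper":35,"tx":1,"ty":0,"tz":0,"yaw":0},{"gripper":35,"tx":0.7,"ty":0,"tz":0,"yaw":0},{"gripper":35,"tx":0.3,"ty":0,"tz":0,"yaw":0},{"gripper":35,"tx":0,"ty":0,"tz":0,"yaw":0}]'
```

```text
clock: 5.7
ee_pos: [0.3457, 0.0937, 0.0123]
orientation: [-0.213, 1.567, -3.037]
ft_force: [-0.5, 0.4, -0.3]
finger_gap: 0.0447
```

Run:
```python
from h import *
plan([.35,.095,.0095])
```

```text
tcp [0.3457 0.0937 0.0123] t 5.7 gap 0.0447 F [-0.5  0.4 -0.3] q [ 0.07  0.18  2.22 -0.    0.74  1.32]
pre-turn units [ 0.092  0.005 -0.151]
R [[-0.004, 0.312, -0.95], [-0.0, -0.95, -0.312], [-1.0, -0.001, 0.004]]
```

```bash
python3 -m creep '[{"gripper":35,"tx":0.11,"ty":0,"tz":0,"yaw":0},{"gripper":68,"tx":0,"ty":0,"tz":0,"yaw":0},{"gripper":68,"tx":0,"ty":0,"tz":0,"yaw":0},{"gripper":68,"tx":-0.5,"ty":0,"tz":0,"yaw":0},{"gripper":68,"tx":-1,"ty":0,"tz":0,"yaw":0},{"gripper":68,"tx":-1,"ty":0,"tz":0,"yaw":0},{"gripper":68,"tx":-1,"ty":0,"tz":0.3,"yaw":0},{"gripper":68,"tx":-1,"ty":0,"tz":0.6,"yaw":0},{"gripper":68,"tx":-1,"ty":0,"tz":0.5,"yaw":0},{"gripper":68,"tx":-1,"ty":0,"tz":0,"yaw":0},{"gripper":68,"tx":-1,"ty":0,"tz":0,"yaw":0},{"gripper":68,"tx":-1,"ty":0,"tz":0,"yaw":0}]'
python3 - <<'E'
from h import *
snap("side","e1",(150,130,350,280),4)
plan([.30,-.20,.27],-1.4); plan([.36,-.36,.27],-1.4)
E
```

```text
clock: 6.9
ee_pos: [0.3068, 0.0807, 0.2672]
orientation: [2.829, 1.568, 0.005]
ft_force: [-0.1, 0.6, -0.8]
finger_gap: 0.0678
tcp [0.31   0.0809 0.2716] t 6.95 gap 0.068 F [ 0.6 -0.4  3.1] q [ 0.04 -0.17  1.82 -0.    1.48  1.29]
pre-turn units [0.044 8.791 3.241]
jaw now -1.253 turn units 1.683 post-turn units [0.044 9.171 1.92 ] q6 chg 0.15
tcp [0.31   0.0809 0.2716] t 6.95 gap 0.068 F [ 0.6 -0.4  3.1] q [ 0.04 -0.17  1.82 -0.    1.48  1.29]
pre-turn units [ 0.065 14.483  3.007]
jaw now -1.253 turn units 1.683 post-turn units [ 0.065 14.767  0.855] q6 chg 0.15
```

View pics/e1.png

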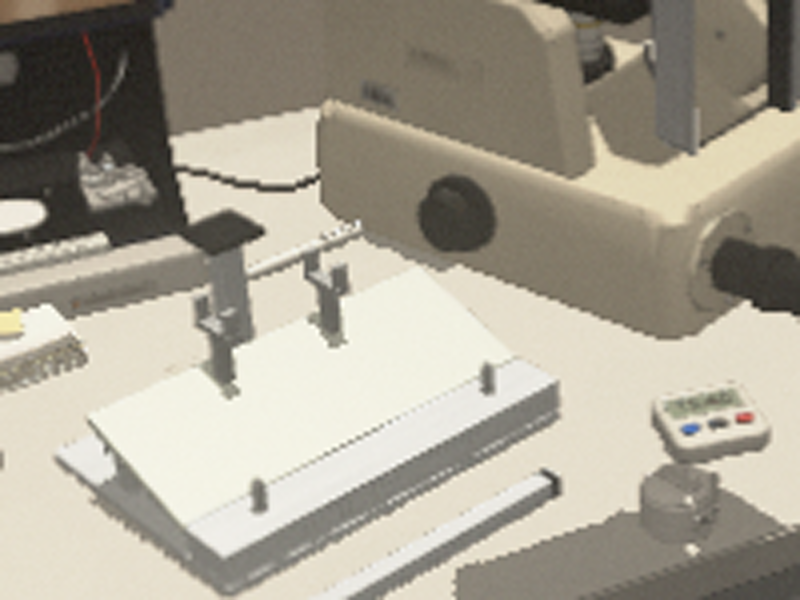

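```bash
python3 -m creep '[{"gripper":68,"tx":0,"ty":1,"tz":0.36,"yaw":0},{"gripper":68,"tx":0,"ty":1,"tz":0.36,"yaw":0},{"gripper":68,"tx":0,"ty":1,"tz":0.36,"yaw":0},{"gripper":68,"tx":0,"ty":1,"tz":0.36,"yaw":0},{"gripper":68,"tx":0,"ty":1,"tz":0.36,"yaw":0},{"gripper":68,"tx":0,"ty":1,"tz":0.36,"yaw":0},{"gripper":68,"tx":0,"ty":1,"tz":0.36,"yaw":0},{"gripper":68,"tx":0,"ty":1,"tz":0.36,"yaw":0},{"gripper":68,"tx":0,"ty":0.8,"tz":0.36,"yaw":0}]' 
python3 -m creep '[{"gripper":68,"tx":0,"ty":1,"tz":0,"yaw":0},{"gripper":68,"tx":0,"ty":1,"tz":0,"yaw":0},{"gripper":68,"tx":0,"ty":1,"tz":0,"yaw":0},{"gripper":68,"tx":0,"ty":1,"tz":0,"yaw":0},{"gripper":68,"tx":0,"ty":1,"tz":0,"yaw":0},{"gripper":68,"tx":0,"ty":0.6,"tz":0,"yaw":0},{"gripper":68,"tx":0,"ty":0,"tz":0,"yaw":0}]'
python3 - <<'E'
from h import *
snap("wrist","f1"); plan([.36,-.36,.27])
E
```

```text
clock: 7.85
ee_pos: [0.2971, -0.2021, 0.2656]
orientation: [1.957, 1.569, -0.868]
ft_force: [-0.1, -0.0, -0.9]
finger_gap: 0.068
clock: 8.55
ee_pos: [0.3502, -0.3616, 0.2648]
orientation: [1.041, 1.571, -1.785]
ft_force: [0.4, 0.2, -0.1]
finger_gap: 0.068
tcp [ 0.3496 -0.3599  0.2649] t 8.6 gap 0.0681 F [-0.8  0.4  0.5] q [-0.94  0.14  1.54  0.    1.46  0.31]
pre-turn units [-0.169  0.112 -0.327]
R [[-0.001, 0.312, -0.95], [0.001, -0.95, -0.312], [-1.0, -0.001, 0.0]]
```

View pics/f1.png

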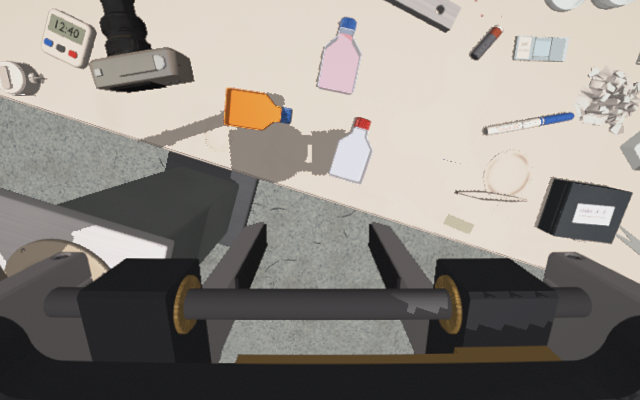

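```bash
python3 -m creep '[{"gripper":40,"tx":0,"ty":0.3,"tz":-0.95,"yaw":0},{"gripper":40,"tx":0,"ty":0.3,"tz":-0.95,"yaw":0},{"gripper":40,"tx":0,"ty":0.3,"tz":-0.95,"yaw":0},{"gripper":40,"tx":0,"ty":0.3,"tz":-0.95,"yaw":0},{"gripper":40,"tx":0,"ty":0.3,"tz":-0.95,"yaw":0},{"gripper":40,"tx":0,"ty":0,"tz":0,"yaw":0}]'
python3 - <<'E'
from h import *
snap("wrist","f2"); plan([.5,-.36,.27],-.176)
E
```

```text
clock: 9.2
ee_pos: [0.5017, -0.3561, 0.265]
orientation: [-2.762, 1.569, 0.701]
ft_force: [-0.6, 0.3, -0.1]
finger_gap: 0.0402
tcp [ 0.4997 -0.3563  0.265 ] t 9.25 gap 0.0399 F [ 0.3 -0.2  0. ] q [-0.73  0.31  1.31  0.    1.52  0.52]
pre-turn units [-0.165  0.12   0.029]
jaw now -1.25 turn units -12.313 post-turn units [-0.165  0.031  0.12 ] q6 chg -1.07
```

View pics/f2.png

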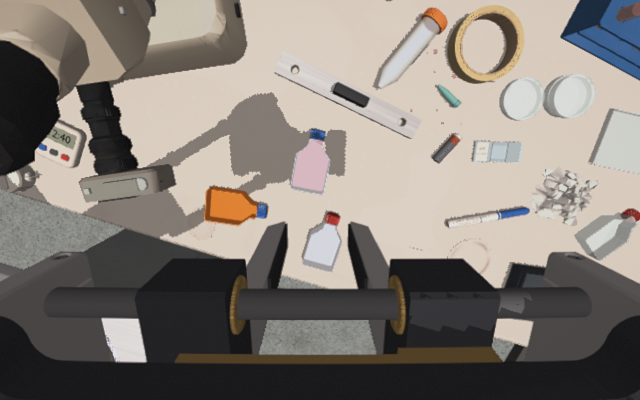

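```bash
python3 -c "
import cv2
s=cv2.imread('pics/f2_raw.png')
cv2.imwrite('pics/f2b.png',cv2.resize(s[40:150,265:430],None,fx=4.8,fy=4.8,interpolation=2))
cv2.imwrite('pics/f2c.png',cv2.resize(s[120:275,270:370],None,fx=3.8,fy=3.8,interpolation=2))"
```

```text
(no output)
```

View pics/f2b.png

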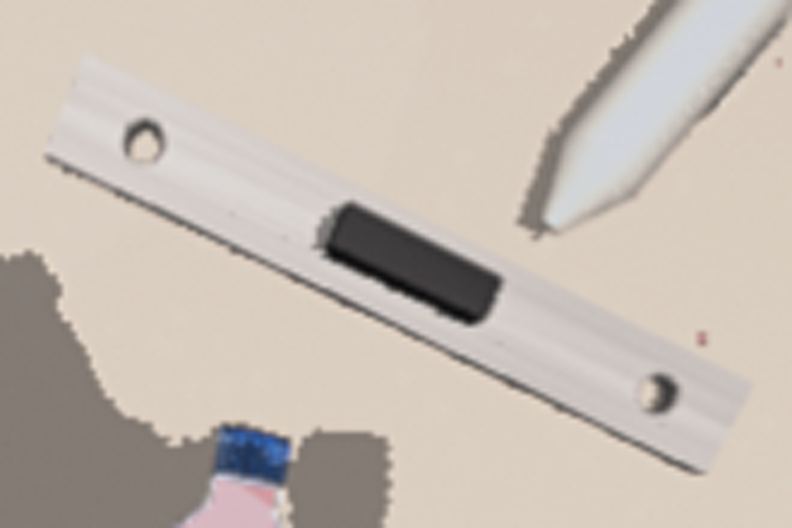

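View pics/f2c.png

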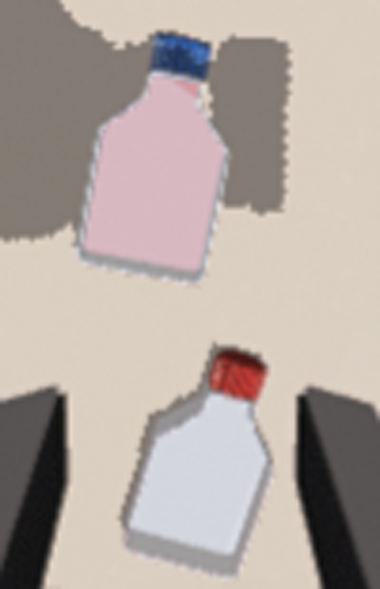

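Run:
```python
from fit import *
W=load("f2"); q=lambda x,y:(265+x/4.8,40+y/4.8)
o=[(W,*q(145,139),[0,.085,.016]),(W,*q(659,393),[0,-.085,.016]),(W,*q(88,56),[.015,.11,.016]),(W,*q(46,153),[-.015,.11,.016]),(W,*q(752,383),[.015,-.11,.016]),
(W,*q(348,202),[.007,.025,.04]),(W,*q(504,278),[.007,-.025,.04]),(W,*q(474,324),[-.007,-.025,.04]),(W,*q(330,254),[-.007,.025,.04])]
p=fit(o,[.615,-.355,-.17])
plan([p[0],p[1],.12],p[2])
r=lambda x,y:(270+x/3.8,120+y/3.8)
print("blue"); fit([(W,*r(82,262),[-.047,.026,0]),(W,*r(200,281),[-.047,-.026,0]),(W,*r(181,55),[.047,0,.012]),(W,*r(229,155),[.023,-.026,.024]),(W,*r(100,128),[.023,.026,.024])],[.5,-.34,.1])
print("red"); fit([(W,*r(124,543),[-.047,.026,0]),(W,*r(235,577),[-.047,-.026,0]),(W,*r(241,352),[.047,0,.012]),(W,*r(270,465),[.023,-.026,.024]),(W,*r(150,412),[.023,.026,.024])],[.4,-.4,.05])
```

```text
pose [ 0.6209 -0.3657 -0.1108] res [[-0.1, 0.8], [-0.2, 0.4], [-0.4, -0.5], [-0.1, 0.4], [0.4, 0.3], [-0.3, -0.6], [0.6, 0.1], [2.2, 0.3], [-1.1, -1.4]]
tcp [ 0.4997 -0.3563  0.265 ] t 9.25 gap 0.0399 F [ 0.3 -0.2  0. ] q [-0.73  0.31  1.31  0.    1.52  0.52]
pre-turn units [ 4.831  1.577 -3.738]
jaw now -1.25 turn units -13.059 post-turn units [ 4.831  4.055 -0.129] q6 chg -1.14
blue
pose [ 0.5086 -0.3452  0.1445] res [[-0.9, 2.0], [0.1, 2.6], [-0.6, 0.4], [1.4, -6.0], [0.2, -5.1]]
red
pose [ 0.3929 -0.4038  0.0719] res [[-0.7, -0.1], [-0.5, -2.3], [-2.2, 5.1], [2.5, -4.3], [2.1, 2.0]]
```

```bash
python3 -m creep '[{"gripper":44,"tx":0,"ty":0,"tz":0,"yaw":-1},{"gripper":44,"tx":0,"ty":0,"tz":0,"yaw":-1},{"gripper":44,"tx":0,"ty":0,"tz":0,"yaw":-1},{"gripper":44,"tx":0,"ty":0,"tz":0,"yaw":-1},{"gripper":44,"tx":0,"ty":0,"tz":0,"yaw":-1},{"gripper":44,"tx":0,"ty":0,"tz":0,"yaw":-1},{"gripper":44,"tx":0,"ty":0,"tz":0,"yaw":-1},{"gripper":44,"tx":0,"ty":0,"tz":0,"yaw":-1},{"gripper":44,"tx":0,"ty":0,"tz":0,"yaw":-1},{"gripper":44,"tx":0,"ty":0,"tz":0,"yaw":-1},{"gripper":44,"tx":0,"ty":0,"tz":0,"yaw":-1},{"gripper":44,"tx":0,"ty":0,"tz":0,"yaw":-1}]' 
python3 -m creep '[{"gripper":44,"tx":0.5,"ty":0.8,"tz":0,"yaw":-1},{"gripper":44,"tx":1,"ty":0.9,"tz":0,"yaw":-0.06},{"gripper":44,"tx":1,"ty":0.9,"tz":0,"yaw":0},{"gripper":44,"tx":1,"ty":0.8,"tz":0,"yaw":0},{"gripper":44,"tx":1,"ty":0.6,"tz":-0.1,"yaw":0},{"gripper":44,"tx":0,"ty":0,"tz":0,"yaw":0},{"gripper":44,"tx":0,"ty":0,"tz":0,"yaw":0}]'
python3 - <<'E'
from h import *
snap("wrist","f3"); plan([.6209,-.3657,.019],-.1108)
E
```

```text
clock: 10.45
ee_pos: [0.4973, -0.3571, 0.2659]
orientation: [-1.612, 1.57, 2.898]
ft_force: [0.1, 0.4, -0.1]
finger_gap: 0.0442
clock: 11.15
ee_pos: [0.6168, -0.3705, 0.1304]
orientation: [-1.824, 1.568, 2.775]
ft_force: [-0.8, -0.9, 0.2]
finger_gap: 0.0441
tcp [ 0.6174 -0.3712  0.1319] t 11.2 gap 0.0442 F [0.5 0.3 1. ] q [-0.64  0.54  1.27 -0.    1.34 -0.52]
pre-turn units [ 3.764  0.094 -0.2  ]
jaw now -0.114 turn units -0.033 post-turn units [ 3.764  0.095 -0.199] q6 chg -0.0
```

View pics/f3.png

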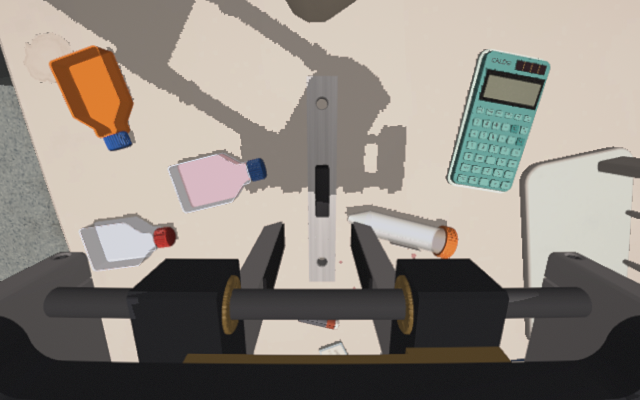

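Run:
```python
from fit import *
W=load("f3")
p=fit([(W,322,103,[0,.085,.016]),(W,322,261,[0,-.085,.016]),(W,322,189,[0,0,.04])],[.62,-.366,-.11])
c,s=np.cos(p[2]),np.sin(p[2])
for uv in ((349,215),(375,210),(375,228)):
    t=at(W,*uv,.012)[:2]-p[:2]; print("tube local",[c*t[0]+s*t[1],-s*t[0]+c*t[1]])
```

```text
pose [ 0.622  -0.3641 -0.1099] res [[-0.1, -0.8], [-0.1, -0.4], [0.2, 3.1]]
tube local [np.float64(0.02971382347716145), np.float64(-0.032453026807284464)]
tube local [np.float64(0.05792133186044379), np.float64(-0.026841992112723832)]
tube local [np.float64(0.05889130393628924), np.float64(-0.04765761568031576)]
```

```bash
python3 - <<'E'
from h import *
plan([.6217,-.3646,.019],-.1108)
E
python3 -m creep '[{"gripper":34,"tx":0.7,"ty":0.1,"tz":-0.22,"yaw":0},{"gripper":34,"tx":0.8,"ty":0,"tz":0,"yaw":0},{"gripper":34,"tx":0.8,"ty":0,"tz":0,"yaw":0},{"gripper":34,"tx":0,"ty":0,"tz":0,"yaw":0}]'
python3 - <<'E'
from h import *
plan([.6217,-.3646,.019],-.1108)
E
```

```text
tcp [ 0.6174 -0.3712  0.1319] t 11.2 gap 0.0442 F [0.5 0.3 1. ] q [-0.64  0.54  1.27 -0.    1.34 -0.52]
pre-turn units [ 3.764  0.117 -0.239]
jaw now -0.114 turn units -0.033 post-turn units [ 3.764  0.117 -0.239] q6 chg -0.0
clock: 11.6
ee_pos: [0.6196, -0.3643, 0.0606]
orientation: [-1.961, 1.567, 2.637]
ft_force: [-0.4, 1.3, 0.1]
finger_gap: 0.034
tcp [ 0.6196 -0.3643  0.0606] t 11.6 gap 0.034 F [-0.4  1.3  0.1] q [-0.63  0.58  1.36 -0.    1.2  -0.51]
pre-turn units [1.385 0.074 0.005]
jaw now -0.114 turn units -0.039 post-turn units [1.385 0.074 0.005] q6 chg -0.0
```

```bash
python3 -m creep '[{"gripper":34,"tx":0.7,"ty":0.05,"tz":0,"yaw":0},{"gripper":34,"tx":0.4,"ty":0,"tz":0,"yaw":0},{"gripper":34,"tx":0.22,"ty":0,"tz":0,"yaw":0},{"gripper":34,"tx":0,"ty":0,"tz":0,"yaw":0}]'
python3 -m creep '[{"gripper":5,"tx":0,"ty":0,"tz":0,"yaw":0},{"gripper":5,"tx":0,"ty":0,"tz":0,"yaw":0},{"gripper":5,"tx":0,"ty":0,"tz":0,"yaw":0},{"gripper":5,"tx":0,"ty":0,"tz":0,"yaw":0}]' 50
python3 - <<'E'
from h import *
plan([.6217,-.3646,.019],-.1108)
E
```

```text
clock: 12.0
ee_pos: [0.6232, -0.3652, 0.0218]
orientation: [-1.755, 1.57, 2.844]
ft_force: [-0.4, -0.5, -0.2]
finger_gap: 0.0344
clock: 12.4
ee_pos: [0.6228, -0.3653, 0.0224]
orientation: [-1.115, 1.57, -2.798]
ft_force: [-3.2, 0.6, 3.8]
finger_gap: 0.0137
tcp [ 0.6228 -0.3653  0.0224] t 12.4 gap 0.0137 F [-3.2  0.6  3.8] q [-0.63  0.62  1.4  -0.    1.12 -0.51]
pre-turn units [ 0.113 -0.04  -0.019]
jaw now -0.113 turn units -0.027 post-turn units [ 0.113 -0.04  -0.019] q6 chg -0.0
```

```bash
python3 -m creep '[{"gripper":5,"tx":-0.3,"ty":0,"tz":0,"yaw":0},{"gripper":5,"tx":-0.7,"ty":0,"tz":0,"yaw":0},{"gripper":5,"tx":-1,"ty":0,"tz":0,"yaw":0},{"gripper":5,"tx":-1,"ty":0,"tz":0,"yaw":0},{"gripper":5,"tx":-1,"ty":0,"tz":0,"yaw":0},{"gripper":5,"tx":-1,"ty":0,"tz":0,"yaw":0},{"gripper":5,"tx":-0.8,"ty":0,"tz":0,"yaw":0},{"gripper":5,"tx":0,"ty":0,"tz":0,"yaw":0}]'
python3 - <<'E'
from h import *
snap("wrist","g1")
plan([.29,-.36,.2]);plan([.29,.12,.2]); plan([.4617,.2333,.2],.3193)
E
```

```text
clock: 13.2
ee_pos: [0.626, -0.3663, 0.2001]
orientation: [1.121, 1.562, -0.563]
ft_force: [-0.0, -0.1, -1.8]
finger_gap: 0.0137
tcp [ 0.6247 -0.3656  0.1973] t 13.25 gap 0.0135 F [ 0.8  0.8 -2.9] q [-0.63  0.51  1.16  0.    1.47 -0.51]
pre-turn units [ -0.133 -11.107   1.077]
R [[0.004, 0.994, -0.113], [-0.002, -0.113, -0.994], [-1.0, 0.004, 0.002]]
tcp [ 0.6247 -0.3656  0.1973] t 13.25 gap 0.0135 F [ 0.8  0.8 -2.9] q [-0.63  0.51  1.16  0.    1.47 -0.51]
pre-turn units [ -0.169 -12.917 -14.82 ]
R [[0.004, 0.994, -0.113], [-0.002, -0.113, -0.994], [-1.0, 0.004, 0.002]]
tcp [ 0.6247 -0.3656  0.1973] t 13.25 gap 0.0135 F [ 0.8  0.8 -2.9] q [-0.63  0.51  1.16  0.    1.47 -0.51]
pre-turn units [ -0.155  -7.658 -19.22 ]
jaw now -0.113 turn units -4.958 post-turn units [ -0.155   1.107 -20.66 ] q6 chg -0.43
```

View pics/g1.png

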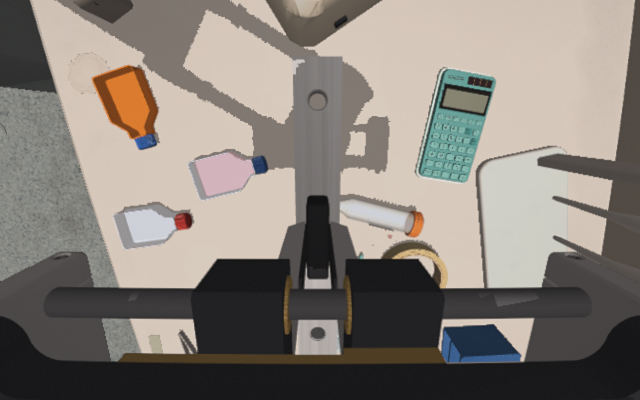

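```bash
python3 -m creep '[{"gripper":5,"tx":0,"ty":-0.6,"tz":0.1,"yaw":0},{"gripper":5,"tx":0,"ty":-1,"tz":0.1,"yaw":0},{"gripper":5,"tx":0,"ty":-1,"tz":0.1,"yaw":0},{"gripper":5,"tx":0,"ty":-1,"tz":0.1,"yaw":0},{"gripper":5,"tx":0,"ty":-1,"tz":0.1,"yaw":0},{"gripper":5,"tx":0,"ty":-1,"tz":0.1,"yaw":0},{"gripper":5,"tx":0,"ty":-1,"tz":0.1,"yaw":0},{"gripper":5,"tx":0,"ty":-1,"tz":0.1,"yaw":0},{"gripper":5,"tx":0,"ty":-1,"tz":0.1,"yaw":0},{"gripper":5,"tx":0,"ty":-1,"tz":0.1,"yaw":0},{"gripper":5,"tx":0,"ty":-1,"tz":0.1,"yaw":0},{"gripper":5,"tx":0,"ty":-0.4,"tz":0,"yaw":0}]'
python3 -m creep '[{"gripper":5,"tx":0,"ty":-0.1,"tz":-0.6,"yaw":0},{"gripper":5,"tx":0,"ty":-0.1,"tz":-1,"yaw":0},{"gripper":5,"tx":0,"ty":-0.1,"tz":-1,"yaw":0},{"gripper":5,"tx":0,"ty":-0.1,"tz":-1,"yaw":0},{"gripper":5,"tx":0,"ty":-0.1,"tz":-1,"yaw":0},{"gripper":5,"tx":0,"ty":-0.1,"tz":-1,"yaw":0},{"gripper":5,"tx":0,"ty":-0.1,"tz":-1,"yaw":0},{"gripper":5,"tx":0,"ty":-0.1,"tz":-1,"yaw":0},{"gripper":5,"tx":0,"ty":-0.1,"tz":-1,"yaw":0},{"gripper":5,"tx":0,"ty":-0.1,"tz":-1,"yaw":0},{"gripper":5,"tx":0,"ty":0,"tz":-1,"yaw":0},{"gripper":5,"tx":0,"ty":0,"tz":-1,"yaw":0}]'
python3 - <<'E'
from h import *
plan([.30,.12,.2]); plan([.4617,.2333,.2],.3193)
E
```

```text
clock: 14.45
ee_pos: [0.2891, -0.3589, 0.1937]
orientation: [-2.336, 1.566, 2.261]
ft_force: [0.8, -0.1, -2.6]
finger_gap: 0.0136
clock: 15.65
ee_pos: [0.3011, -0.0087, 0.1951]
orientation: [3.118, 1.569, 1.434]
ft_force: [0.9, -0.4, -3.2]
finger_gap: 0.0136
tcp [ 0.3011 -0.0087  0.1951] t 15.65 gap 0.0136 F [ 0.9 -0.4 -3.2] q [-0.26 -0.15  2.    0.    1.29 -0.15]
pre-turn units [-0.158 -0.521 -4.259]
R [[0.0, 0.994, -0.113], [0.001, -0.113, -0.994], [-1.0, 0.0, -0.002]]
tcp [ 0.3011 -0.0087  0.1951] t 15.65 gap 0.0136 F [ 0.9 -0.4 -3.2] q [-0.26 -0.15  2.    0.    1.29 -0.15]
pre-turn units [-0.152  4.409 -8.62 ]
jaw now -0.113 turn units -4.954 post-turn units [-0.152  7.614 -5.98 ] q6 chg -0.43
```

```bash
python3 -m creep '[{"gripper":5,"tx":0,"ty":0,"tz":-1,"yaw":0},{"gripper":5,"tx":0,"ty":0,"tz":-1,"yaw":0},{"gripper":5,"tx":0,"ty":0,"tz":-1,"yaw":0},{"gripper":5,"tx":0,"ty":0,"tz":-1,"yaw":0},{"gripper":5,"tx":0,"ty":0,"tz":0,"yaw":-1},{"gripper":5,"tx":0,"ty":0,"tz":0,"yaw":-1},{"gripper":5,"tx":0,"ty":0,"tz":0,"yaw":-1},{"gripper":5,"tx":0,"ty":0,"tz":0,"yaw":-1},{"gripper":5,"tx":0,"ty":0,"tz":0,"yaw":-0.95},{"gripper":5,"tx":0,"ty":0,"tz":0,"yaw":0}]'
python3 - <<'E'
from h import *
snap("wrist","g2")
plan([.4617,.2333,.15],.3193)
E
```

```text
clock: 16.65
ee_pos: [0.3143, 0.109, 0.1949]
orientation: [-2.568, 1.569, 2.464]
ft_force: [-0.3, 0.4, -2.4]
finger_gap: 0.0133
tcp [0.3144 0.1088 0.195 ] t 16.7 gap 0.0135 F [ 0.1  0.5 -3. ] q [ 0.12 -0.1   1.96  0.    1.28 -0.2 ]
pre-turn units [ 1.499  5.961 -2.405]
jaw now 0.318 turn units -0.016 post-turn units [ 1.499  5.964 -2.397] q6 chg -0.0
```

View pics/g2.png

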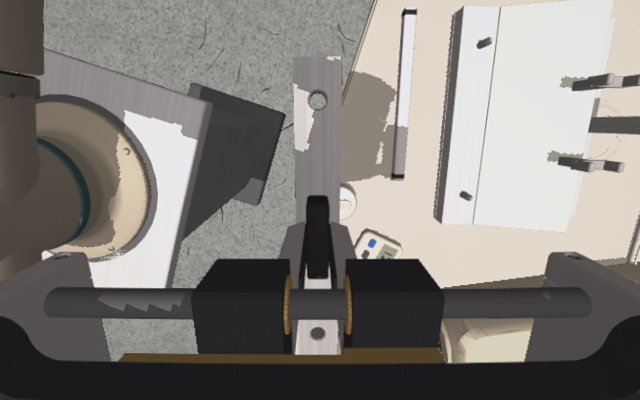

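```bash
python3 -c "
import cv2
s=cv2.imread('pics/g2_raw.png')
cv2.imwrite('pics/g2b.png',cv2.resize(s[0:230,280:360],None,fx=2.6,fy=2.6,interpolation=2))
cv2.imwrite('pics/g2d.png',cv2.resize(s[0:230,430:630],None,fx=2.6,fy=2.6,interpolation=2))
cv2.imwrite('pics/g2c.png',cv2.resize(s[310:350,290:350],None,fx=8,fy=8,interpolation=2))"
```

```text
(no output)
```

View pics/g2b.png

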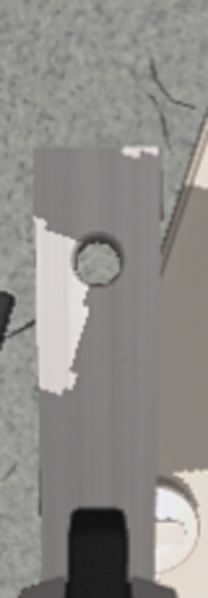

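View pics/g2c.png

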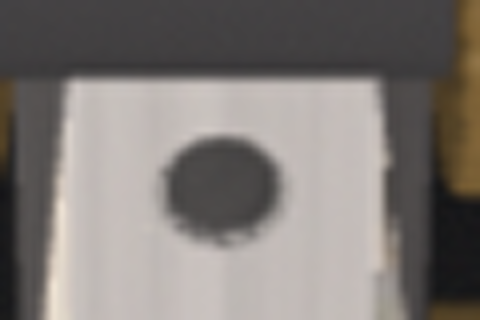

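View pics/g2d.png

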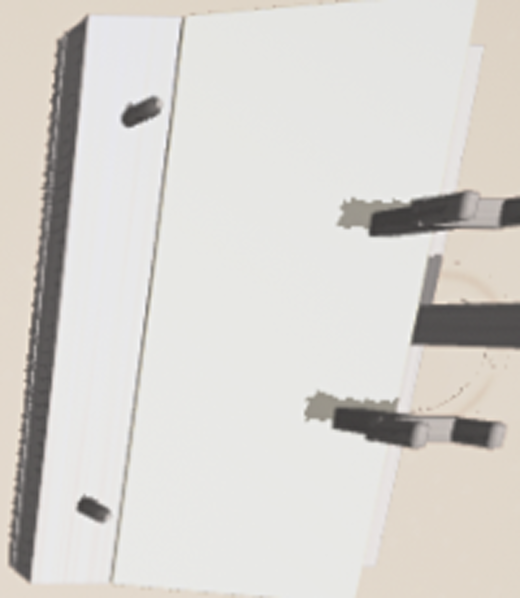

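Run:
```python
from fit import *
W=load("g2"); s,R,p=tool()
zt=p[2]-.0224
f=fit([(W,317.7,100.4,[0,.085,zt+.016]),(W,317.6,333.8,[0,-.085,zt+.016])],[p[0],p[1],.318])
d=R.T@np.array([f[0]-p[0],f[1]-p[1],0]); print("rail origin rel tool y,z mm",(d*1000).round(2),"yaw diff",f[2]-.318)
q=lambda x,y:(430+x/2.6,y/2.6)
o=[(W,*q(88,15),[-.085,.125,.03]),(W,*q(30,582),[-.085,-.125,.03]),(W,*q(184,15),[-.045,.125,.03]),(W,*q(112,582),[-.045,-.125,.03]),(W,*q(142,111),[-.063,.085,.041]),(W,*q(93,509),[-.063,-.085,.041])]
fit(o,[.521,.253,.319])
```

```text
pose [0.314  0.1092 0.3187] res [[-0.0, 0.2], [0.0, -0.4]]
rail origin rel tool y,z mm [ 0.   -0.35 -0.47] yaw diff 0.00074911155252394
pose [0.5222 0.2541 0.3226] res [[-0.0, -0.8], [-0.1, 0.6], [-0.6, -0.2], [-0.7, 0.4], [0.5, -0.1], [0.9, 0.4]]
```

```bash
python3 -m creep '[{"gripper":5,"tx":0,"ty":0.8,"tz":-0.4,"yaw":0},{"gripper":5,"tx":0,"ty":1,"tz":-0.4,"yaw":0},{"gripper":5,"tx":0,"ty":1,"tz":-0.4,"yaw":0},{"gripper":5,"tx":0.2,"ty":1,"tz":-0.4,"yaw":0},{"gripper":5,"tx":0.5,"ty":1,"tz":-0.4,"yaw":0},{"gripper":5,"tx":0.7,"ty":0.8,"tz":-0.3,"yaw":0},{"gripper":5,"tx":0.7,"ty":0.36,"tz":-0.1,"yaw":0},{"gripper":5,"tx":0,"ty":0,"tz":0,"yaw":0},{"gripper":5,"tx":0,"ty":0,"tz":0,"yaw":0}]'
python3 - <<'E'
from h import *
snap("wrist","g3");snap("side","g3s",(150,130,350,280),4)
plan([.4622,.2336,.13],.321)
E
```

```text
clock: 17.6
ee_pos: [0.4614, 0.2322, 0.132]
orientation: [-1.582, 1.568, -2.835]
ft_force: [-0.2, -0.3, -2.2]
finger_gap: 0.0134
tcp [0.4622 0.2322 0.1335] t 17.7 gap 0.0136 F [ 0.8 -0.2 -2.1] q [ 0.33  0.24  1.74 -0.    1.16  0.01]
pre-turn units [ 0.115  0.016 -0.045]
jaw now 0.318 turn units -0.036 post-turn units [ 0.115  0.016 -0.045] q6 chg -0.0
```

View pics/g3.png

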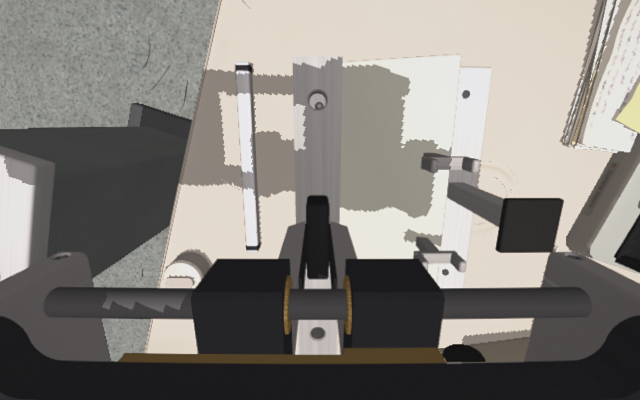

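View pics/g3s.png

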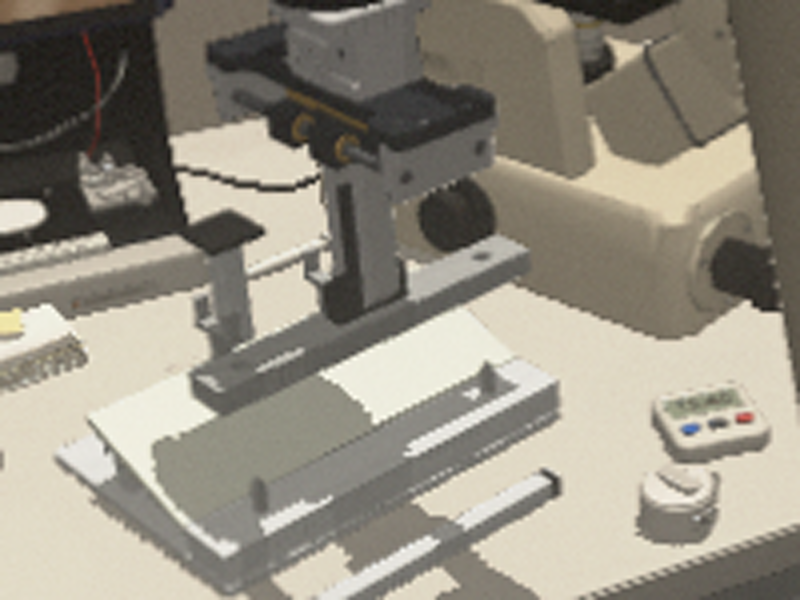

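```bash
python3 -c "
import cv2
s=cv2.imread('pics/g3_raw.png')
a=cv2.resize(s[80:120,290:345],None,fx=10,fy=10,interpolation=2)
cv2.imwrite('pics/g3b.png',a)
cv2.imwrite('pics/g3c.png',cv2.resize(s[40:280,330:580],None,fx=2.4,fy=2.4,interpolation=2))"
```

```text
(no output)
```

View pics/g3b.png

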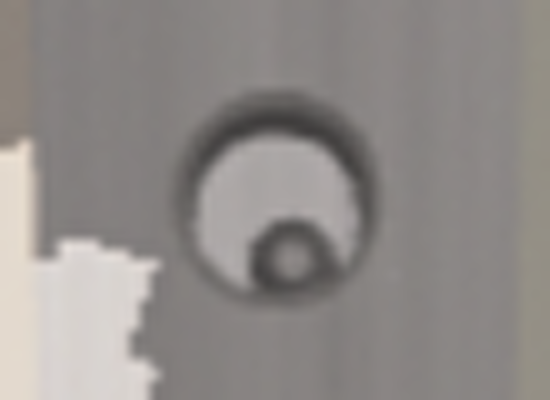

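View pics/g3c.png

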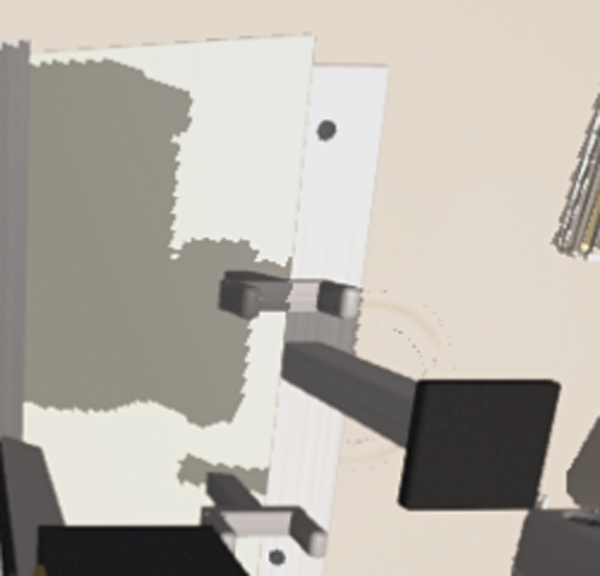

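Run:
```python
from fit import *
W=load("g3"); s,R,p=tool()
pt=at(W,319.2,106.0,.052); print("pin+ tip",pt)
h=at(W,317.7,99.8,p[2]-.0224+.016); print("hole+",h)
q=lambda x,y:(330+x/2.4,40+y/2.4)
c=[at(W,*q(*a),.125) for a in ((418,380),(560,382),(535,510),(400,507))]; print("post",np.mean(c,0))
d=np.array([np.cos(.321),np.sin(.321)])
print("local err of pin vs tool in tool frame mm", (R.T@(np.array([*pt[:2],0])-np.array([*h[:2],0]))*1000).round(2))
# pose with combos
o=[(W,319.2,106.0,[-.063,.085,.052])]
for a,X in (((418,380),[.065,.02,.125]),((560,382),[.105,.02,.125]),((535,510),[.105,-.02,.125]),((400,507),[.065,-.02,.125])): o.append((W,*q(*a),X))
o+= [(W,*q(313,36),[.0520,.125,.0615])]
fit(o,[.522,.2535,.321])
for P in ([.522,.2535,.321],[.5215,.2531,.3193]):
    x=np.cos(P[2]),np.sin(P[2]); print("pin+ from",P, P[0]-.063*x[0]-.085*x[1],P[1]-.063*x[1]+.085*x[0])
```

```text
pin+ tip [0.43525994 0.31467317 0.052     ]
hole+ [0.43438924 0.3135     0.12705958]
post [0.6013235  0.28085868 0.125     ]
local err of pin vs tool in tool frame mm [ 0.    1.19 -0.84]
pose [0.521  0.2538 0.3204] res [[-0.9, -0.3], [2.2, 0.6], [-0.1, -0.3], [-1.3, 0.0], [0.6, 1.7], [-0.1, -1.4]]
pin+ from [0.522, 0.2535, 0.321] 0.4353991869713535 0.31428074680996776
pin+ from [0.5215, 0.2531, 0.3193] 0.4350026393293058 0.31402788029304685
```

```bash
python3 -m creep '[{"gripper":5,"tx":0.5,"ty":0.04,"tz":-0.03,"yaw":-0.03},{"gripper":5,"tx":0.7,"ty":0,"tz":0,"yaw":0},{"gripper":5,"tx":0.4,"ty":0,"tz":0,"yaw":0},{"gripper":5,"tx":0,"ty":0,"tz":0,"yaw":0},{"gripper":5,"tx":0,"ty":0,"tz":0,"yaw":0}]'
python3 - <<'E'
from h import *
snap("wrist","g4");snap("side","g4s",(190,170,290,270),6)
snap("scene","g4c",(240,225,320,315),6)
im=cv2.imread("pics/g4_raw.png")
cv2.imwrite('pics/g4b.png',np.hstack([cv2.resize(im[80:120,295:340],None,fx=8,fy=8,interpolation=2),cv2.resize(im[315:355,295:340],None,fx=8,fy=8,interpolation=2)]))
plan([.4634,.2333,.0824],.3204)
E
```

```text
clock: 18.2
ee_pos: [0.4636, 0.2334, 0.0854]
orientation: [1.535, 1.57, 0.284]
ft_force: [0.5, 0.1, -2.3]
finger_gap: 0.0133
tcp [0.4641 0.2336 0.0856] t 18.35 gap 0.0134 F [-0.7 -0.9 -2.9] q [ 0.33  0.29  1.81 -0.    1.04  0.01]
pre-turn units [ 0.108 -0.027  0.003]
jaw now 0.321 turn units 0.006 post-turn units [ 0.108 -0.027  0.003] q6 chg 0.0
```

View pics/g4b.png

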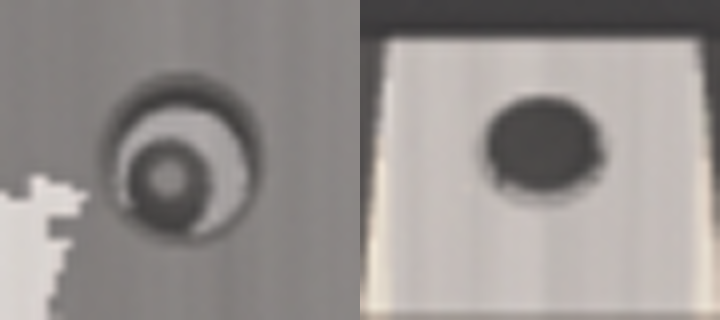

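View pics/g4s.png

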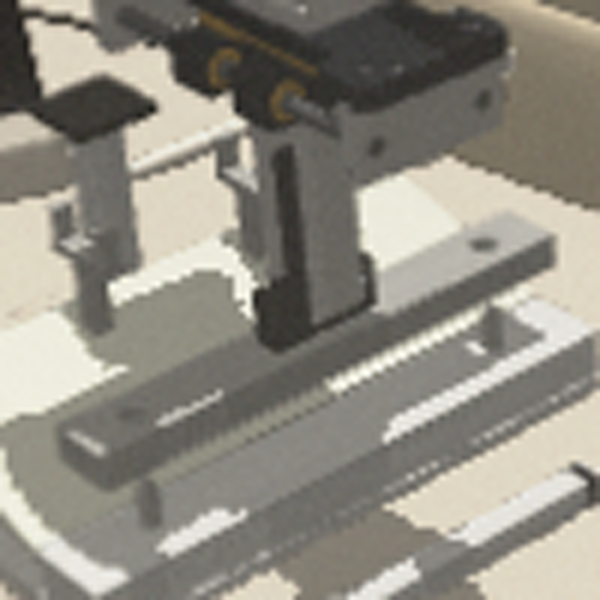

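View pics/g4c.png

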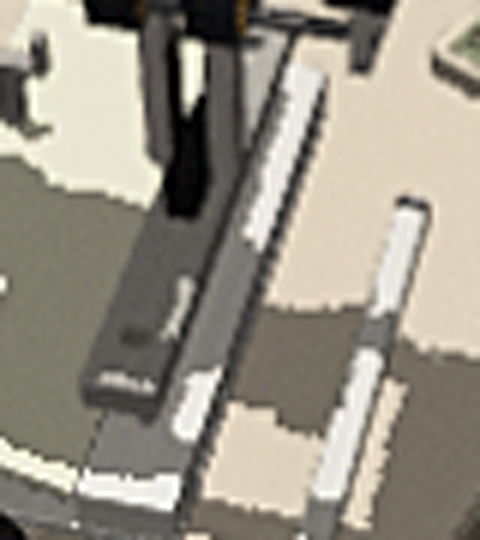

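Run:
```python
from fit import *
W=load("g4"); s,R,p=tool()
pt=at(W,316,102.25,.052); h=at(W,317.75,99.6,p[2]-.0064)
print(pt,h,(R.T@np.array([*(pt-h)[:2],0])*1000).round(2), p, s["clock"])
```

```text
[0.43518378 0.31479499 0.052     ] [0.43642229 0.31479549 0.07924765] [-0.   -1.18 -0.39] [0.46414114 0.23364925 0.08564765] 18.35
```

```bash
python3 -m creep '[{"gripper":5,"tx":0.1,"ty":-0.04,"tz":-0.012,"yaw":0},{"gripper":5,"tx":0.2,"ty":0,"tz":0,"yaw":0},{"gripper":5,"tx":0.2,"ty":0,"tz":0,"yaw":0},{"gripper":5,"tx":0.1,"ty":0,"tz":0,"yaw":0},{"gripper":5,"tx":0,"ty":0,"tz":0,"yaw":0},{"gripper":5,"tx":0,"ty":0,"tz":0,"yaw":0}]'
python3 - <<'E'
from h import *
snap("wrist","g5")
im=cv2.imread("pics/g5_raw.png")
cv2.imwrite('pics/g5b.png',np.hstack([cv2.resize(im[80:120,295:340],None,fx=8,fy=8,interpolation=2),cv2.resize(im[315:355,295:340],None,fx=8,fy=8,interpolation=2)]))
plan([.46305,.2334,.0526],.3204)
E
```

```text
clock: 18.95
ee_pos: [0.4621, 0.2334, 0.0663]
orientation: [-1.341, 1.57, -2.59]
ft_force: [-0.1, -0.6, -2.4]
finger_gap: 0.0136
tcp [0.4622 0.2334 0.0665] t 19.0 gap 0.0136 F [ 0.7 -0.3 -2.4] q [ 0.33  0.31  1.83 -0.    1.    0.01]
pre-turn units [0.464 0.026 0.009]
jaw now 0.321 turn units 0.007 post-turn units [0.464 0.026 0.009] q6 chg 0.0
```

View pics/g5b.png

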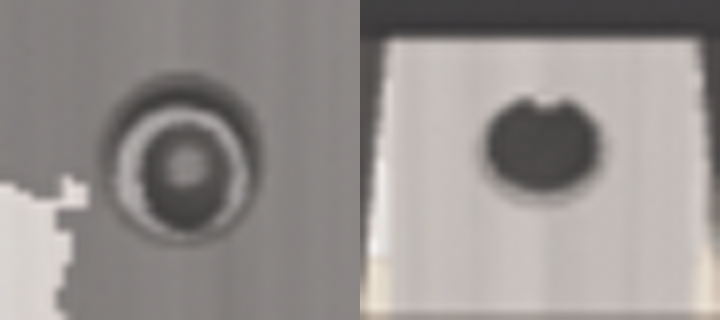

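```bash
python3 -m creep '[{"gripper":5,"tx":0.15,"ty":0.01,"tz":0,"yaw":0},{"gripper":5,"tx":0.15,"ty":0,"tz":0,"yaw":0},{"gripper":5,"tx":0.1,"ty":0,"tz":0,"yaw":0},{"gripper":5,"tx":0,"ty":0,"tz":0,"yaw":0},{"gripper":5,"tx":0,"ty":0,"tz":0,"yaw":0}]'
python3 - <<'E'
from h import *
plan([.46305,.2334,.0526],.3204)
E
```

```text
clock: 19.5
ee_pos: [0.4623, 0.2334, 0.0544]
orientation: [-1.317, 1.57, -2.567]
ft_force: [0.1, -0.6, -2.3]
finger_gap: 0.0133
tcp [0.4623 0.2334 0.0544] t 19.5 gap 0.0133 F [ 0.1 -0.6 -2.3] q [ 0.33  0.32  1.85 -0.    0.97  0.01]
pre-turn units [0.059 0.024 0.01 ]
jaw now 0.321 turn units 0.007 post-turn units [0.059 0.024 0.01 ] q6 chg 0.0
```

```bash
python3 -m creep '[{"gripper":5,"tx":0.06,"ty":0,"tz":0,"yaw":0},{"gripper":5,"tx":0.06,"ty":0,"tz":0,"yaw":0},{"gripper":5,"tx":0,"ty":0,"tz":0,"yaw":0},{"gripper":5,"tx":0,"ty":0,"tz":0,"yaw":0}]'
```

```text
clock: 19.9
ee_pos: [0.4627, 0.2336, 0.0523]
orientation: [1.462, 1.57, 0.212]
ft_force: [-1.1, -0.1, 7.4]
finger_gap: 0.0132
```

Contact at the expected height (underside ≈ 30 mm). Release.

```bash
python3 -m creep '[{"gripper":34,"tx":0,"ty":0,"tz":0,"yaw":0},{"gripper":34,"tx":0,"ty":0,"tz":0,"yaw":0},{"gripper":34,"tx":0,"ty":0,"tz":0,"yaw":0},{"gripper":34,"tx":-0.4,"ty":0,"tz":0,"yaw":0},{"gripper":34,"tx":-0.8,"ty":0,"tz":0,"yaw":0},{"gripper":34,"tx":-1,"ty":0,"tz":0,"yaw":0},{"gripper":34,"tx":-1,"ty":0,"tz":0,"yaw":0},{"gripper":34,"tx":-1,"ty":0,"tz":0,"yaw":0},{"gripper":34,"tx":-0.5,"ty":0,"tz":0,"yaw":0},{"gripper":34,"tx":0,"ty":0,"tz":0,"yaw":0}]'
python3 - <<'E'
from h import *
snap("wrist","g6");snap("side","g6s",(180,160,300,280),5)
plan([.30,.1,.27],-1.3)
E
```

```text
clock: 20.9
ee_pos: [0.4641, 0.2341, 0.1952]
orientation: [1.58, 1.564, 0.33]
ft_force: [0.5, -0.7, 0.4]
finger_gap: 0.0339
tcp [0.4621 0.2334 0.192 ] t 21.0 gap 0.0342 F [ 0.3 -0.  -0.5] q [ 0.33  0.2   1.65 -0.    1.3   0.01]
pre-turn units [-2.6   -6.531  2.514]
jaw now 0.321 turn units -17.424 post-turn units [-2.6   -2.839 -6.397] q6 chg -1.52
```

View pics/g6.png

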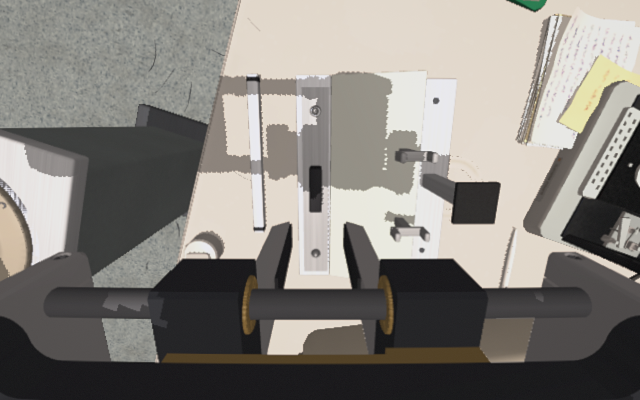

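View pics/g6s.png

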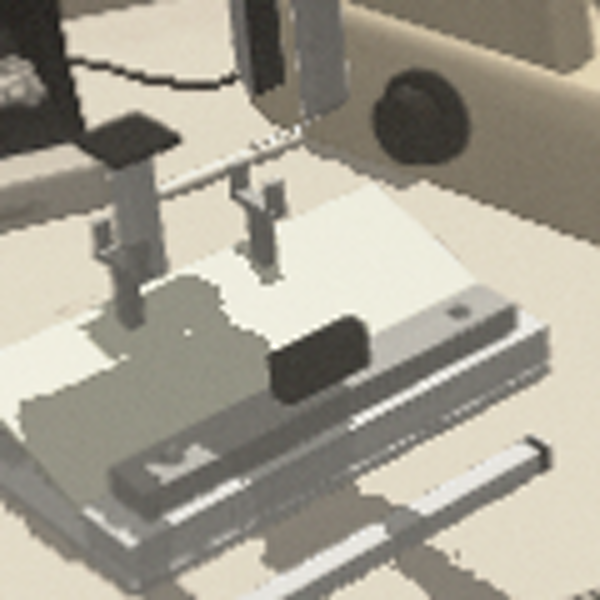

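```bash
python3 -m creep '[{"gripper":70,"tx":-0.4,"ty":-0.9,"tz":0.35,"yaw":0},{"gripper":70,"tx":-0.4,"ty":-0.9,"tz":0.35,"yaw":0},{"gripper":70,"tx":-0.4,"ty":-0.9,"tz":0.35,"yaw":0},{"gripper":70,"tx":-0.4,"ty":-0.9,"tz":0.35,"yaw":0},{"gripper":70,"tx":-0.4,"ty":-0.9,"tz":0.35,"yaw":0},{"gripper":70,"tx":-0.4,"ty":-1,"tz":0.35,"yaw":0},{"gripper":70,"tx":-0.2,"ty":-1,"tz":0.4,"yaw":0},{"gripper":70,"tx":0,"ty":0,"tz":0,"yaw":1},{"gripper":70,"tx":0,"ty":0,"tz":0,"yaw":1},{"gripper":70,"tx":0,"ty":0,"tz":0,"yaw":1},{"gripper":70,"tx":0,"ty":0,"tz":0,"yaw":1},{"gripper":70,"tx":0,"ty":0,"tz":0,"yaw":1}]'
python3 -m creep '[{"gripper":70,"tx":0,"ty":0,"tz":0,"yaw":1},{"gripper":70,"tx":0,"ty":0,"tz":0,"yaw":1},{"gripper":70,"tx":0,"ty":0,"tz":0,"yaw":1},{"gripper":70,"tx":0,"ty":0,"tz":0,"yaw":1},{"gripper":70,"tx":0,"ty":0,"tz":0,"yaw":1},{"gripper":70,"tx":0,"ty":0,"tz":0,"yaw":1},{"gripper":70,"tx":0,"ty":0,"tz":0,"yaw":1},{"gripper":70,"tx":0,"ty":0,"tz":0,"yaw":1},{"gripper":70,"tx":0,"ty":0,"tz":0,"yaw":1},{"gripper":70,"tx":0,"ty":0,"tz":0,"yaw":1},{"gripper":70,"tx":0,"ty":0,"tz":0,"yaw":1},{"gripper":70,"tx":0,"ty":0,"tz":0,"yaw":1}]'
python3 - <<'E'
from h import *
plan([.30,-.2,.27],-1.46);plan([.35,-.38,.27],-1.46)
E
```

```text
clock: 22.2
ee_pos: [0.3001, 0.1006, 0.2686]
orientation: [-1.319, 1.568, -3.009]
ft_force: [-0.1, 0.4, -0.5]
finger_gap: 0.07
clock: 23.4
ee_pos: [0.3001, 0.1007, 0.2685]
orientation: [-0.271, 1.567, -3.008]
ft_force: [-0.8, 0.3, -0.8]
finger_gap: 0.07
tcp [0.3001 0.1007 0.2685] t 23.4 gap 0.07 F [-0.8  0.3 -0.8] q [ 0.1  -0.17  1.83 -0.    1.48  1.27]
pre-turn units [-0.045  9.212  3.948]
jaw now -1.166 turn units 3.368 post-turn units [-0.045  9.961  1.11 ] q6 chg 0.29
tcp [0.3001 0.1007 0.2685] t 23.4 gap 0.07 F [-0.8  0.3 -0.8] q [ 0.1  -0.17  1.83 -0.    1.48  1.27]
pre-turn units [-0.048 15.384  4.778]
jaw now -1.166 turn units 3.368 post-turn units [-0.048 16.108  0.117] q6 chg 0.29
```

```bash
python3 -m creep '[{"gripper":70,"tx":0,"ty":0,"tz":0,"yaw":1},{"gripper":70,"tx":0,"ty":0,"tz":0,"yaw":1},{"gripper":70,"tx":0,"ty":0,"tz":0,"yaw":1},{"gripper":70,"tx":0,"ty":0.5,"tz":0,"yaw":0.37},{"gripper":70,"tx":0,"ty":1,"tz":0.2,"yaw":0},{"gripper":70,"tx":0,"ty":1,"tz":0.2,"yaw":0},{"gripper":70,"tx":0,"ty":1,"tz":0.2,"yaw":0},{"gripper":70,"tx":0,"ty":1,"tz":0.2,"yaw":0},{"gripper":70,"tx":0,"ty":1,"tz":0.2,"yaw":0},{"gripper":70,"tx":0,"ty":1,"tz":0.1,"yaw":0},{"gripper":70,"tx":0,"ty":1,"tz":0,"yaw":0},{"gripper":70,"tx":0,"ty":1,"tz":0,"yaw":0}]'
python3 -m creep '[{"gripper":70,"tx":0,"ty":1,"tz":0,"yaw":0},{"gripper":70,"tx":0,"ty":1,"tz":-0.1,"yaw":0},{"gripper":70,"tx":0,"ty":1,"tz":-0.2,"yaw":0},{"gripper":70,"tx":0,"ty":1,"tz":-0.2,"yaw":0},{"gripper":70,"tx":0,"ty":1,"tz":-0.2,"yaw":0},{"gripper":70,"tx":0,"ty":1,"tz":-0.2,"yaw":0},{"gripper":70,"tx":0,"ty":1,"tz":-0.2,"yaw":0},{"gripper":70,"tx":0,"ty":0.6,"tz":0,"yaw":0},{"gripper":70,"tx":0,"ty":0,"tz":0,"yaw":0}]'
python3 - <<'E'
from h import *
snap("wrist","i1")
im=cv2.imread("pics/i1_raw.png"); cv2.imwrite("pics/i1b.png",cv2.resize(im[0:200,250:450],None,fx=3,fy=3,interpolation=2))
plan([.35,-.38,.27],-1.46)
E
```

```text
clock: 24.6
ee_pos: [0.2969, -0.157, 0.2687]
orientation: [-0.864, 1.568, 2.391]
ft_force: [-0.1, -0.2, -1.4]
finger_gap: 0.0698
clock: 25.5
ee_pos: [0.3562, -0.3803, 0.2682]
orientation: [-0.915, 1.568, 2.34]
ft_force: [-0.2, 0.8, -0.4]
finger_gap: 0.0701
tcp [ 0.3559 -0.3787  0.2686] t 25.55 gap 0.0697 F [ 0.5  0.3 -0.3] q [-0.95  0.16  1.5   0.    1.48  0.51]
pre-turn units [-0.046  0.022  0.2  ]
jaw now -1.458 turn units 0.027 post-turn units [-0.046  0.022  0.2  ] q6 chg 0.0
```

View pics/i1.png

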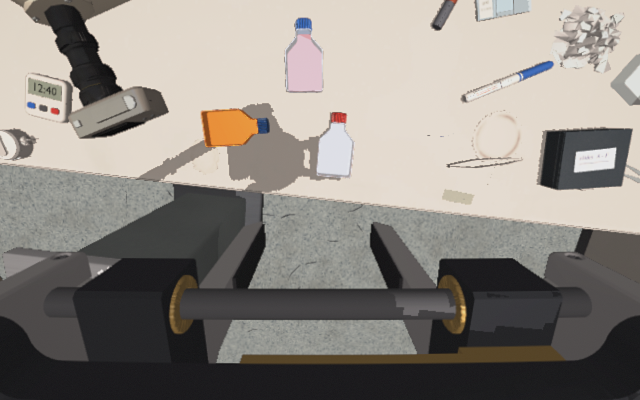

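View pics/i1b.png

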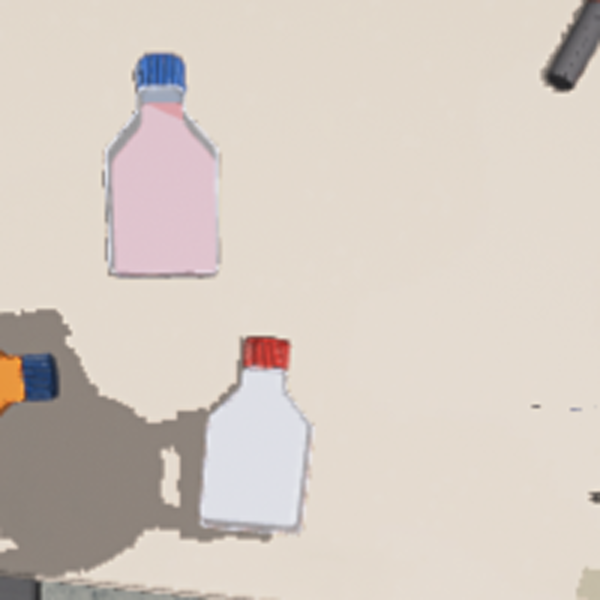

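Run:
```python
from fit import *
W=load("i1"); r=lambda x,y:(250+x/3,y/3)
print("blue"); b=fit([(W,*r(110,277),[-.047,.026,0.0]),(W,*r(218,277),[-.047,-.026,0.0]),(W,*r(160,57),[.047,0,.014])],[.5,-.34,.1])
print("red"); a=fit([(W,*r(201,527),[-.047,.026,0.0]),(W,*r(299,531),[-.047,-.026,0.0]),(W,*r(267,340),[.047,0,.014])],[.4,-.4,.05])
for n,p in (("b",b),("r",a)):
    g=p[:2]-.012*np.array([np.cos(p[2]),np.sin(p[2])]); print(n,g); plan([g[0],g[1],.12],p[2]-np.pi/2)
```

```text
blue
pose [ 0.5168 -0.3433  0.114 ] res [[0.4, 0.2], [-0.5, 0.1], [0.0, -0.2]]
red
pose [ 0.3974 -0.4044  0.0498] res [[0.1, -0.8], [0.1, -0.1], [-0.2, 0.9]]
b [ 0.50486296 -0.34467447]
tcp [ 0.3559 -0.3787  0.2686] t 25.55 gap 0.0697 F [ 0.5  0.3 -0.3] q [-0.95  0.16  1.5   0.    1.48  0.51]
pre-turn units [ 4.948 -0.549 -5.07 ]
jaw now -1.458 turn units -0.009 post-turn units [ 4.948 -0.545 -5.071] q6 chg -0.0
r [ 0.38541044 -0.40504291]
tcp [ 0.3559 -0.3787  0.2686] t 25.55 gap 0.0697 F [ 0.5  0.3 -0.3] q [-0.95  0.16  1.5   0.    1.48  0.51]
pre-turn units [ 4.949  1.001 -0.887]
jaw now -1.458 turn units 0.726 post-turn units [ 4.949  0.943 -0.948] q6 chg 0.06
```

```bash
python3 -m creep '[{"gripper":70,"tx":0.5,"ty":0,"tz":0,"yaw":0.73},{"gripper":70,"tx":0.9,"ty":0.47,"tz":-0.47,"yaw":0},{"gripper":70,"tx":1,"ty":0.47,"tz":-0.48,"yaw":0},{"gripper":70,"tx":1,"ty":0,"tz":0,"yaw":0},{"gripper":70,"tx":1,"ty":0,"tz":0,"yaw":0},{"gripper":70,"tx":0.6,"ty":0,"tz":0,"yaw":0},{"gripper":70,"tx":0,"ty":0,"tz":0,"yaw":0},{"gripper":70,"tx":0,"ty":0,"tz":0,"yaw":0}]'
python3 - <<'E'
from h import *
snap("wrist","i2")
plan([.3854,-.4050,.009],.0498-np.pi/2)
E
```

```text
clock: 26.35
ee_pos: [0.3863, -0.4047, 0.1206]
orientation: [-1.673, 1.57, 1.519]
ft_force: [-0.5, 0.3, 1.1]
finger_gap: 0.0698
tcp [ 0.3867 -0.4055  0.1213] t 26.4 gap 0.07 F [-0.1  0.8 -0.4] q [-0.93  0.31  1.67  0.    1.16  0.59]
pre-turn units [ 3.745 -0.024  0.047]
jaw now -1.52 turn units 0.013 post-turn units [ 3.745 -0.024  0.047] q6 chg 0.0
```

View pics/i2.png

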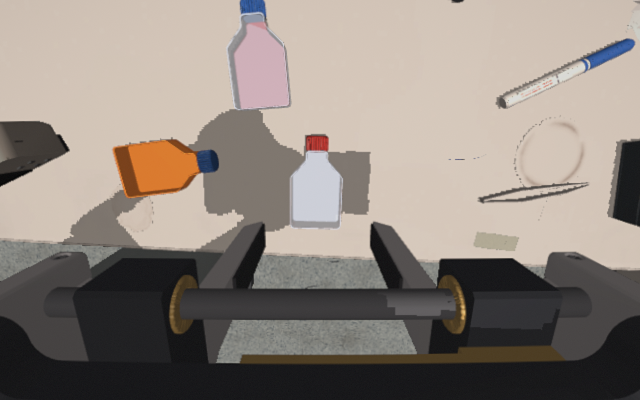

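```bash
python3 - <<'E'
from fit import *
W=load("i2")
fit([(W,290.5,226.5,[-.047,.026,0.0]),(W,341,228,[-.047,-.026,0.0]),(W,317,136,[.047,0,.016])],[.4,-.4,.05])
E
python3 -m creep '[{"gripper":70,"tx":0.8,"ty":0,"tz":0.04,"yaw":0},{"gripper":70,"tx":1,"ty":0,"tz":0,"yaw":0},{"gripper":70,"tx":0.9,"ty":0,"tz":0,"yaw":0},{"gripper":70,"tx":0.6,"ty":0,"tz":0,"yaw":0},{"gripper":70,"tx":0.35,"ty":0,"tz":0,"yaw":0},{"gripper":70,"tx":0,"ty":0,"tz":0,"yaw":0}]'
```

```text
pose [ 0.3943 -0.4038  0.032 ] res [[1.7, -0.5], [-2.2, -1.2], [0.0, 5.4]]
clock: 27.0
ee_pos: [0.3851, -0.4056, 0.0104]
orientation: [-1.001, 1.57, 2.191]
ft_force: [-0.1, 0.4, 0.4]
finger_gap: 0.0701
```

```bash
python3 -m creep '[{"gripper":40,"tx":0,"ty":0,"tz":0,"yaw":0},{"gripper":40,"tx":0,"ty":0,"tz":0,"yaw":0},{"gripper":40,"tx":0,"ty":0,"tz":0,"yaw":0},{"gripper":40,"tx":0,"ty":0,"tz":0,"yaw":0},{"gripper":40,"tx":-0.3,"ty":0,"tz":0,"yaw":0},{"gripper":40,"tx":-0.8,"ty":0,"tz":0,"yaw":0},{"gripper":40,"tx":-1,"ty":0,"tz":0,"yaw":0},{"gripper":40,"tx":-1,"ty":0,"tz":0,"yaw":0},{"gripper":40,"tx":-1,"ty":0,"tz":0,"yaw":0},{"gripper":40,"tx":-1,"ty":0,"tz":0,"yaw":0},{"gripper":40,"tx":-0.5,"ty":0,"tz":0,"yaw":0},{"gripper":40,"tx":0,"ty":0,"tz":0,"yaw":0}]' 15
python3 - <<'E'
from h import *
snap("wrist","i3")
plan([.29,-.36,.2]); plan([.29,.1,.2])
im=cv2.imread("pics/i3_raw.png"); cv2.imwrite("pics/i3b.png",cv2.resize(im[100:300,220:420],None,fx=3,fy=3,interpolation=2))
E
```

```text
clock: 28.2
ee_pos: [0.3862, -0.4073, 0.1815]
orientation: [2.129, 1.565, -0.962]
ft_force: [0.6, 0.2, -0.3]
finger_gap: 0.0516
tcp [ 0.3855 -0.4063  0.1796] t 28.25 gap 0.0518 F [-0.1  1.1 -1. ] q [-0.94  0.27  1.58 -0.    1.29  0.58]
pre-turn units [-0.688 -1.7    3.1  ]
R [[0.001, 0.05, -0.999], [-0.002, -0.999, -0.051], [-1.0, 0.002, -0.001]]
tcp [ 0.3855 -0.4063  0.1796] t 28.25 gap 0.0518 F [-0.1  1.1 -1. ] q [-0.94  0.27  1.58 -0.    1.29  0.58]
pre-turn units [ -0.723 -17.014   2.325]
R [[0.001, 0.05, -0.999], [-0.002, -0.999, -0.051], [-1.0, 0.002, -0.001]]
```

View pics/i3b.png

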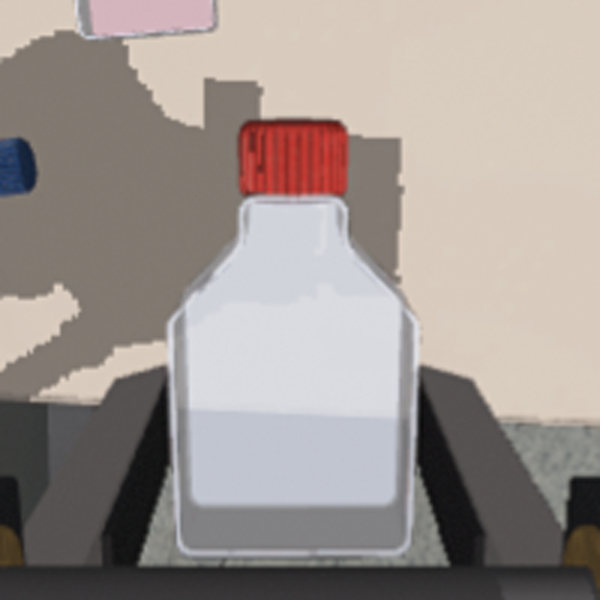

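Run:
```python
from h import *
W=load("i3"); s,R,p=tool()
f=lambda u,v,z:(R.T@(at(W,u,v,z)-p)*1000).round(1)
u=220+294/3
for v,z in ((284,.193),(268,.169),(140.5,.181),(140.5,.188)): print(v,z,f(u,v,z))
```

```text
284 0.193 [-13.4   2.1  30.3]
268 0.169 [10.6  2.2 31.4]
140.5 0.181 [ -1.3   2.2 -62.1]
140.5 0.188 [ -8.3   2.1 -62.5]
```

```bash
python3 -m creep '[{"gripper":40,"tx":-0.2,"ty":0,"tz":0.6,"yaw":0},{"gripper":40,"tx":-0.3,"ty":-0.2,"tz":1,"yaw":0},{"gripper":40,"tx":-0.2,"ty":-0.7,"tz":0.9,"yaw":0},{"gripper":40,"tx":0,"ty":-1,"tz":0.6,"yaw":0},{"gripper":40,"tx":0,"ty":-1,"tz":0,"yaw":0},{"gripper":40,"tx":0,"ty":-1,"tz":0,"yaw":0},{"gripper":40,"tx":0,"ty":-1,"tz":0,"yaw":0},{"gripper":40,"tx":0,"ty":-1,"tz":0,"yaw":0},{"gripper":40,"tx":0,"ty":-1,"tz":-0.1,"yaw":0},{"gripper":40,"tx":0,"ty":-1,"tz":-0.1,"yaw":0},{"gripper":40,"tx":0,"ty":-1,"tz":-0.1,"yaw":0},{"gripper":40,"tx":0,"ty":-1,"tz":-0.1,"yaw":0}]'
python3 -m creep '[{"gripper":40,"tx":0,"ty":-1,"tz":-0.1,"yaw":0},{"gripper":40,"tx":0,"ty":-1,"tz":-0.1,"yaw":0},{"gripper":40,"tx":0,"ty":-1,"tz":-0.1,"yaw":0},{"gripper":40,"tx":0,"ty":-1,"tz":-0.1,"yaw":0},{"gripper":40,"tx":0,"ty":-1,"tz":0,"yaw":0},{"gripper":40,"tx":0,"ty":-1,"tz":0,"yaw":0},{"gripper":40,"tx":0,"ty":-1,"tz":0,"yaw":0},{"gripper":40,"tx":0,"ty":0,"tz":0,"yaw":-1},{"gripper":40,"tx":0,"ty":0,"tz":0,"yaw":-1},{"gripper":40,"tx":0,"ty":0,"tz":0,"yaw":-1},{"gripper":40,"tx":0,"ty":0,"tz":0,"yaw":0}]'
python3 - <<'E'
from h import *
o=np.array([.5213,.2535]);y=.3204;c,s=np.cos(y),np.sin(y)
def P(x,yy,z): return [o[0]+c*x-s*yy,o[1]+s*x+c*yy,z]
# flask origin is 15.7 ahead of tcp
for b in (.08,0,-.08): print(P(.005-.0157,b,.16)); plan(P(.005-.0157,b,.16),y-np.pi/2)
E
```

```text
clock: 29.45
ee_pos: [0.2873, -0.1118, 0.1984]
orientation: [-0.412, 1.568, 2.779]
ft_force: [1.3, -0.1, -1.2]
finger_gap: 0.0517
clock: 30.55
ee_pos: [0.2891, 0.0964, 0.1984]
orientation: [0.008, 1.568, -2.821]
ft_force: [-0.2, -0.8, -0.4]
finger_gap: 0.0519
[np.float64(0.48594882981527476), np.float64(0.3260588365850129), 0.16]
tcp [0.2891 0.0964 0.1984] t 30.55 gap 0.0519 F [-0.2 -0.8 -0.4] q [ 0.09 -0.15  1.99 -0.    1.3   1.35]
pre-turn units [ 1.255 -5.269 -8.598]
jaw now -1.259 turn units -0.094 post-turn units [ 1.255 -5.199 -8.641] q6 chg -0.01
[np.float64(0.5111445281839069), np.float64(0.2501300753431955), 0.16]
tcp [0.2891 0.0964 0.1984] t 30.55 gap 0.0519 F [-0.2 -0.8 -0.4] q [ 0.09 -0.15  1.99 -0.    1.3   1.35]
pre-turn units [ 1.255 -2.602 -8.62 ]
jaw now -1.259 turn units -0.094 post-turn units [ 1.255 -2.532 -8.641] q6 chg -0.01
[np.float64(0.536340226552539), np.float64(0.17420131410137807), 0.16]
tcp [0.2891 0.0964 0.1984] t 30.55 gap 0.0519 F [-0.2 -0.8 -0.4] q [ 0.09 -0.15  1.99 -0.    1.3   1.35]
pre-turn units [ 1.255  0.064 -8.641]
jaw now -1.259 turn units -0.094 post-turn units [ 1.255  0.135 -8.641] q6 chg -0.01
```

Run:
```python
from h import *
W=load("c3")
for z in (0,.1,.2): print(z,"box",at(W,115,100,z),at(W,115,10,z),"knob",at(W,88,95,z))
W=load("d1")
for z in (0,.1,.2): print(z,"box",at(W,27,190,z),at(W,10,60,z),"mic",at(W,514,180,z),at(W,514,20,z))
```

```text
0 box [0.3749593 0.5098354 0.       ] [0.49964974 0.53023493 0.        ] knob [0.36938806 0.55182836 0.        ]
0.1 box [0.38864405 0.4426022  0.1       ] [0.48620074 0.45856261 0.1       ] knob [0.38428516 0.47545712 0.1       ]
0.2 box [0.4023288 0.375369  0.2      ] [0.47275174 0.38689029 0.2       ] knob [0.39918226 0.39908588 0.2       ]
0 box [0.36501268 0.50934794 0.        ] [0.49483946 0.53542773 0.        ] mic [0.53895276 0.01006249 0.        ] [0.67706729 0.08183595 0.        ]
0.1 box [0.42055759 0.41514224 0.1       ] [0.50673257 0.43245319 0.1       ] mic [0.53601361 0.08373205 0.1       ] [0.62768975 0.13137305 0.1       ]
0.2 box [0.47610249 0.32093653 0.2       ] [0.51862568 0.32947865 0.2       ] mic [0.53307446 0.15740161 0.2       ] [0.57831221 0.18091014 0.2       ]
```

```bash
python3 -m creep '[{"gripper":40,"tx":0,"ty":-0.4,"tz":-0.6,"yaw":-0.09},{"gripper":40,"tx":0,"ty":-0.6,"tz":-1,"yaw":0},{"gripper":40,"tx":0,"ty":-0.6,"tz":-1,"yaw":0},{"gripper":40,"tx":0.1,"ty":-0.6,"tz":-1,"yaw":0},{"gripper":40,"tx":0.1,"ty":-0.6,"tz":-1,"yaw":0},{"gripper":40,"tx":0.2,"ty":-0.6,"tz":-1,"yaw":0},{"gripper":40,"tx":0.2,"ty":-0.6,"tz":-1,"yaw":0},{"gripper":40,"tx":0.2,"ty":-0.6,"tz":-1,"yaw":0},{"gripper":40,"tx":0.2,"ty":-0.6,"tz":-0.7,"yaw":0},{"gripper":40,"tx":0.2,"ty":0,"tz":-0.34,"yaw":0},{"gripper":40,"tx":0,"ty":0,"tz":0,"yaw":0},{"gripper":40,"tx":0,"ty":0,"tz":0,"yaw":0}]'
python3 - <<'E'
from h import *
snap("wrist","j1");snap("side","j1s",(150,130,350,280),4)
plan([.48595,.32606,.16],.3204-np.pi/2)
E
```

```text
clock: 31.75
ee_pos: [0.4868, 0.325, 0.1628]
orientation: [0.38, 1.568, -2.443]
ft_force: [0.2, -1.2, -0.6]
finger_gap: 0.0519
tcp [0.487  0.3253 0.1637] t 31.85 gap 0.0519 F [ 0.   0.4 -0. ] q [ 0.47  0.32  1.55 -0.    1.27  1.72]
pre-turn units [ 0.125 -0.036  0.025]
jaw now -1.252 turn units -0.017 post-turn units [ 0.125 -0.036  0.025] q6 chg -0.0
```

View pics/j1.png

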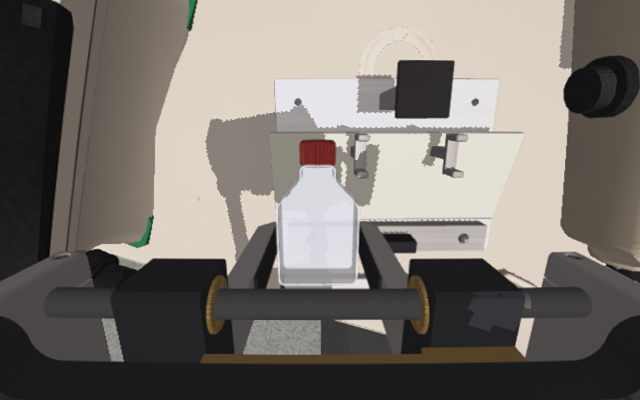

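View pics/j1s.png

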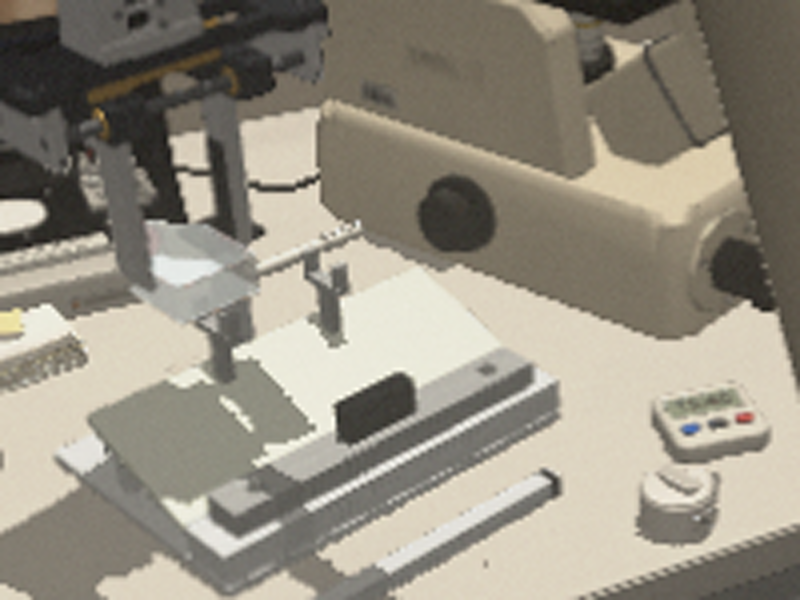

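```bash
python3 -m creep '[{"gripper":40,"tx":0.6,"ty":-0.03,"tz":-0.03,"yaw":0},{"gripper":40,"tx":0.9,"ty":0,"tz":0,"yaw":0},{"gripper":40,"tx":0.8,"ty":0,"tz":0,"yaw":0},{"gripper":40,"tx":0.5,"ty":0,"tz":0,"yaw":0},{"gripper":40,"tx":0.3,"ty":0,"tz":0,"yaw":0},{"gripper":40,"tx":0,"ty":0,"tz":0,"yaw":0},{"gripper":40,"tx":0,"ty":0,"tz":0,"yaw":0}]'
python3 - <<'E'
from h import *
snap("side","j2s",(150,130,350,280),4);snap("wrist","j2")
plan([.4874,.3265,.066],.3204-np.pi/2)
E
```

```text
clock: 32.55
ee_pos: [0.4887, 0.3277, 0.0714]
orientation: [-3.043, 1.569, 0.418]
ft_force: [-0.3, -0.5, -0.5]
finger_gap: 0.0517
tcp [0.4891 0.328  0.0717] t 32.65 gap 0.0516 F [-0.1 -0.  -1.1] q [ 0.47  0.4   1.67 -0.    1.07  1.72]
pre-turn units [0.19  0.031 0.07 ]
jaw now -1.251 turn units -0.004 post-turn units [0.19  0.031 0.07 ] q6 chg -0.0
```

View pics/j2s.png

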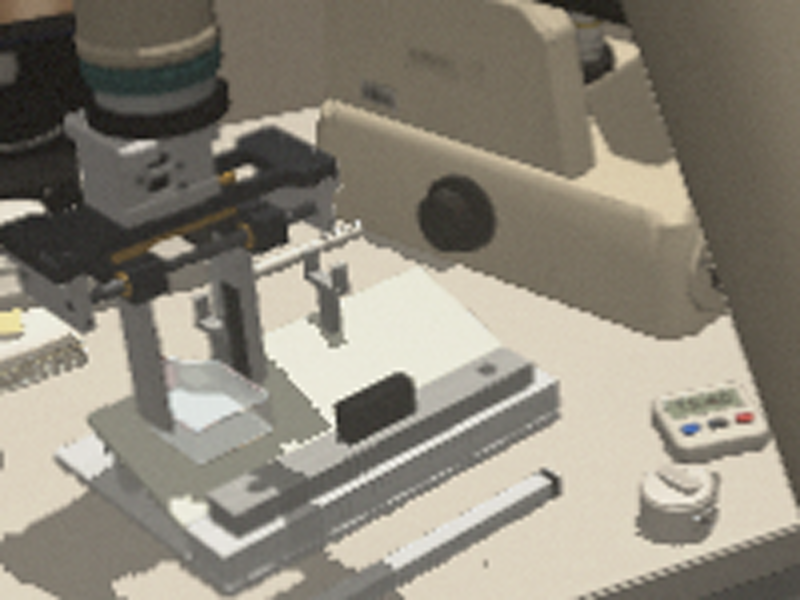

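View pics/j2.png

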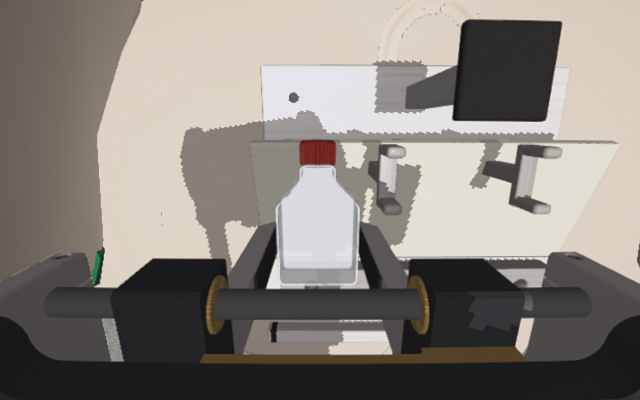

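```bash
python3 -m creep '[{"gripper":40,"tx":0.1,"ty":0.03,"tz":0.07,"yaw":0},{"gripper":40,"tx":0.1,"ty":0,"tz":0,"yaw":0},{"gripper":40,"tx":0.1,"ty":0,"tz":0.03,"yaw":0},{"gripper":40,"tx":0.1,"ty":0,"tz":0.03,"yaw":0},{"gripper":40,"tx":0.1,"ty":0,"tz":0.03,"yaw":0},{"gripper":40,"tx":0.1,"ty":0,"tz":0.03,"yaw":0},{"gripper":40,"tx":0.1,"ty":0,"tz":0.03,"yaw":0},{"gripper":40,"tx":0,"ty":0,"tz":0,"yaw":0}]' 5
python3 - <<'E'
from h import *
snap("side","j3s",(180,190,260,250),8)
plan([.4874,.3265,.051],.3204-np.pi/2)
E
```

```text
clock: 33.45
ee_pos: [0.4836, 0.3252, 0.05]
orientation: [-3.132, 1.568, 0.33]
ft_force: [0.8, -0.9, 2.9]
finger_gap: 0.0523
tcp [0.4836 0.3253 0.05  ] t 33.5 gap 0.0517 F [1.7 0.4 2.7] q [ 0.47  0.41  1.72 -0.    1.01  1.72]
pre-turn units [-0.032  0.001 -0.135]
jaw now -1.251 turn units -0.002 post-turn units [-0.032  0.001 -0.135] q6 chg -0.0
```

View pics/j3s.png

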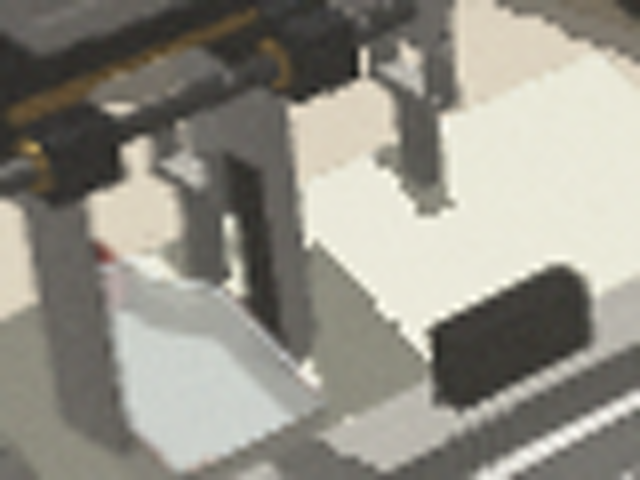

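```bash
python3 -m creep '[{"gripper":60,"tx":0,"ty":0,"tz":0,"yaw":0},{"gripper":60,"tx":0,"ty":0,"tz":0,"yaw":0},{"gripper":60,"tx":-0.3,"ty":0,"tz":0,"yaw":0},{"gripper":60,"tx":-0.8,"ty":0,"tz":0,"yaw":0},{"gripper":60,"tx":-1,"ty":0,"tz":0.3,"yaw":0},{"gripper":60,"tx":-1,"ty":0,"tz":1,"yaw":0},{"gripper":60,"tx":-1,"ty":0,"tz":1,"yaw":0},{"gripper":60,"tx":-1,"ty":0,"tz":1,"yaw":0},{"gripper":60,"tx":0,"ty":0.5,"tz":1,"yaw":0},{"gripper":60,"tx":0,"ty":0,"tz":0,"yaw":0}]'
python3 - <<'E'
from h import *
snap("side","j4s",(150,130,350,280),4);snap("wrist","j4")
plan([.29,.1,.2],-1.46)
E
```

```text
clock: 34.5
ee_pos: [0.3613, 0.268, 0.2039]
orientation: [0.923, 1.57, -1.899]
ft_force: [0.8, 0.3, -0.6]
finger_gap: 0.06
tcp [0.3645 0.27   0.2031] t 34.6 gap 0.06 F [-0.5 -0.1 -0.3] q [0.48 0.09 1.75 0.   1.3  1.73]
pre-turn units [0.095 4.597 4.14 ]
jaw now -1.251 turn units 2.396 post-turn units [0.095 5.356 3.095] q6 chg 0.21
```

View pics/j4s.png

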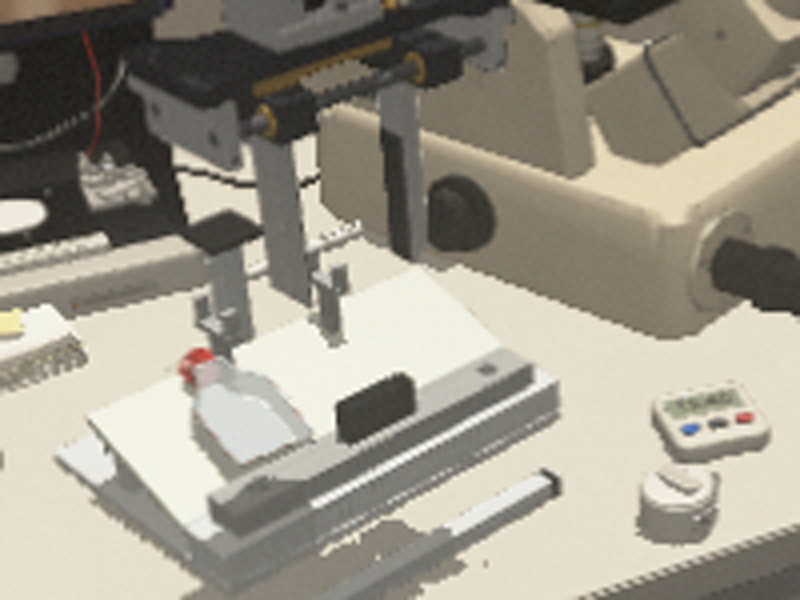

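View pics/j4.png

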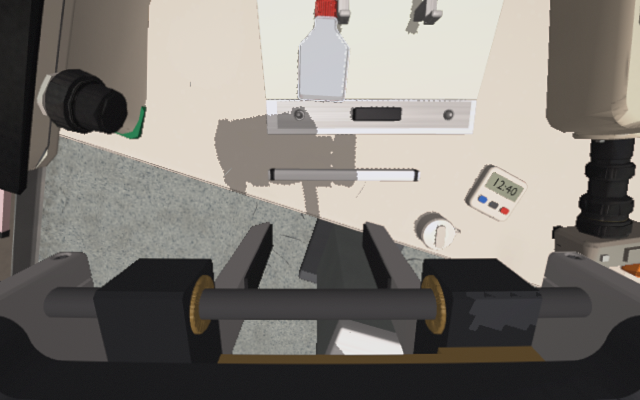

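Run:
```python
from h import *
im=cv2.imread("pics/j4_raw.png"); cv2.imwrite("pics/j4b.png",cv2.resize(im[0:150,250:490],None,fx=3.3,fy=3.3,interpolation=2))
W=load("j4"); o=np.array([.5213,.2535]);y=.3204;c,s=np.cos(y),np.sin(y)
for u,v,z in ((299,99,.04),(347,100,.04),(323,10,.09)):
    d=at(W,u,v,z)[:2]-o; print(c*d[0]+s*d[1],-s*d[0]+c*d[1])
```

```text
-0.045518416547840376 0.08499023403433582
-0.04664728367075362 0.030099148705984704
0.0283155971575228 0.058779833356209454
```

View pics/j4b.png

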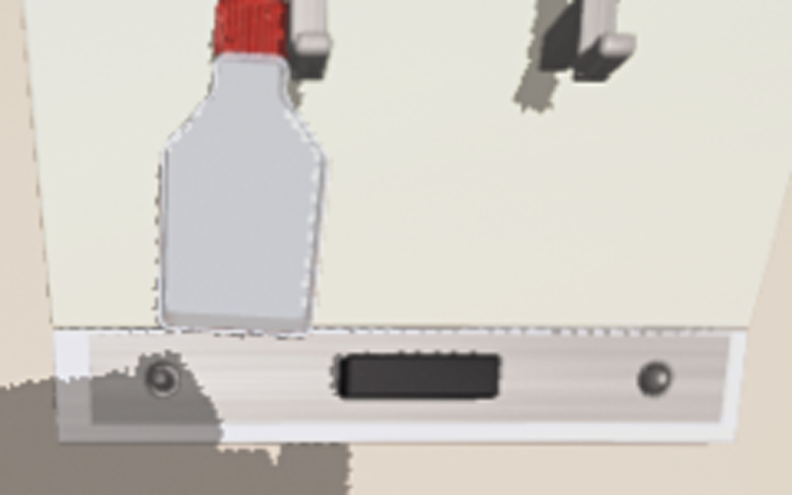

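```bash
cat >> h.py <<'E'
SO=np.array([.5213,.2535]);SY=.3204
def P(x,yy,z): c,s=np.cos(SY),np.sin(SY); return [SO[0]+c*x-s*yy,SO[1]+s*x+c*yy,z]
def L(X): c,s=np.cos(SY),np.sin(SY); d=np.array(X[:2])-SO; return np.array([c*d[0]+s*d[1],-s*d[0]+c*d[1],X[2]])
E
python3 - <<'E'
from h import *
s,R,p=tool(); print("local",L(p))
plan(P(-.0145,.058,.12),SY-np.pi/2)
E
```

```text
local [-0.14361636  0.06500352  0.20311031]
tcp [0.3645 0.27   0.2031] t 34.6 gap 0.06 F [-0.5 -0.1 -0.3] q [0.48 0.09 1.75 0.   1.3  1.73]
pre-turn units [ 2.778  0.232 -4.299]
jaw now -1.251 turn units -0.006 post-turn units [ 2.778  0.234 -4.299] q6 chg -0.0
```

```bash
python3 -m creep '[{"gripper":72,"tx":0,"ty":0.1,"tz":-0.8,"yaw":0},{"gripper":72,"tx":0.3,"ty":0.1,"tz":-1,"yaw":0},{"gripper":72,"tx":0.6,"ty":0,"tz":-1,"yaw":0},{"gripper":72,"tx":0.8,"ty":0,"tz":-1,"yaw":0},{"gripper":72,"tx":0.8,"ty":0,"tz":-0.5,"yaw":0},{"gripper":72,"tx":0.3,"ty":0,"tz":0,"yaw":0},{"gripper":72,"tx":0,"ty":0,"tz":0,"yaw":0}]'
python3 - <<'E'
from h import *
snap("wrist","k1")
s,R,p=tool(); print("local",L(p))
plan(P(-.0145,.058,.051),SY-np.pi/2)
E
```

```text
clock: 35.3
ee_pos: [0.4878, 0.3044, 0.116]
orientation: [0.101, 1.565, -2.721]
ft_force: [-0.6, 0.4, 0.3]
finger_gap: 0.072
local [-0.01533285  0.05903854  0.11755645]
tcp [0.4882 0.3047 0.1176] t 35.35 gap 0.0721 F [1.1 0.2 1.2] q [0.44 0.34 1.64 0.   1.17 1.69]
pre-turn units [ 2.218  0.034 -0.034]
jaw now -1.251 turn units -0.003 post-turn units [ 2.218  0.034 -0.034] q6 chg -0.0
```

View pics/k1.png

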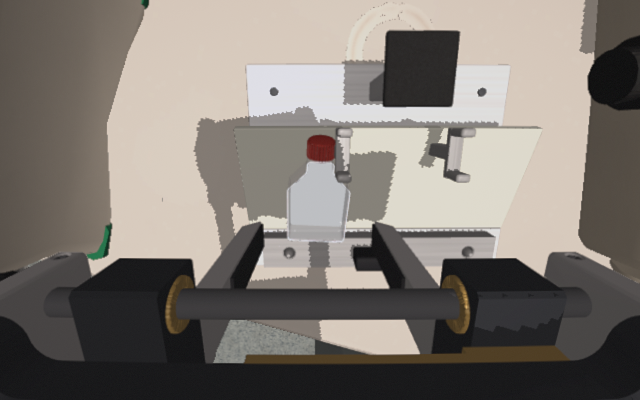

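```bash
python3 -m creep '[{"gripper":72,"tx":0.6,"ty":0,"tz":0,"yaw":0},{"gripper":72,"tx":0.8,"ty":0,"tz":0,"yaw":0},{"gripper":72,"tx":0.5,"ty":0,"tz":0,"yaw":0},{"gripper":72,"tx":0.28,"ty":0,"tz":0,"yaw":0},{"gripper":72,"tx":0,"ty":0,"tz":0,"yaw":0},{"gripper":40,"tx":0,"ty":0,"tz":0,"yaw":0},{"gripper":40,"tx":0,"ty":0,"tz":0,"yaw":0},{"gripper":40,"tx":0,"ty":0,"tz":0,"yaw":0},{"gripper":40,"tx":0,"ty":0,"tz":0,"yaw":0}]' 12
python3 - <<'E'
from h import *
s,R,p=tool(); print("local",L(p))
plan(P(-.0145,.08,.051),SY-np.pi/2)
E
```

```text
clock: 36.25
ee_pos: [0.4896, 0.3052, 0.0541]
orientation: [-3.061, 1.569, 0.401]
ft_force: [-0.4, -0.4, 4.2]
finger_gap: 0.0523
local [-0.01381601  0.05905175  0.05405203]
tcp [0.4896 0.3052 0.0541] t 36.25 gap 0.0523 F [-0.4 -0.4  4.2] q [ 0.44  0.4   1.72 -0.    1.02  1.69]
pre-turn units [ 0.102 -0.698  0.023]
jaw now -1.251 turn units -0.003 post-turn units [ 0.102 -0.698  0.023] q6 chg -0.0
```

```bash
python3 -m creep '[{"gripper":40,"tx":-0.2,"ty":0,"tz":0,"yaw":0},{"gripper":40,"tx":-0.2,"ty":0,"tz":0,"yaw":0},{"gripper":40,"tx":0,"ty":-0.3,"tz":0,"yaw":0},{"gripper":40,"tx":0,"ty":-0.4,"tz":0,"yaw":0},{"gripper":40,"tx":0,"ty":0,"tz":0,"yaw":0},{"gripper":40,"tx":0.15,"ty":0,"tz":0,"yaw":0},{"gripper":40,"tx":0.15,"ty":0,"tz":0,"yaw":0},{"gripper":40,"tx":0.15,"ty":0,"tz":0,"yaw":0},{"gripper":40,"tx":0,"ty":0,"tz":0,"yaw":0},{"gripper":40,"tx":0,"ty":0,"tz":0,"yaw":0}]'
python3 - <<'E'
from h import *
s,R,p=tool(); print("local",L(p),s["ft_force"])
snap("wrist","k2")
E
```

```text
clock: 37.25
ee_pos: [0.483, 0.3251, 0.0522]
orientation: [-2.776, 1.569, 0.685]
ft_force: [-0.8, 0.7, 6.5]
finger_gap: 0.0522
local [-0.01385062  0.07998862  0.05221167] [-0.7624849   0.70335627  6.54041855]
```

View pics/k2.png

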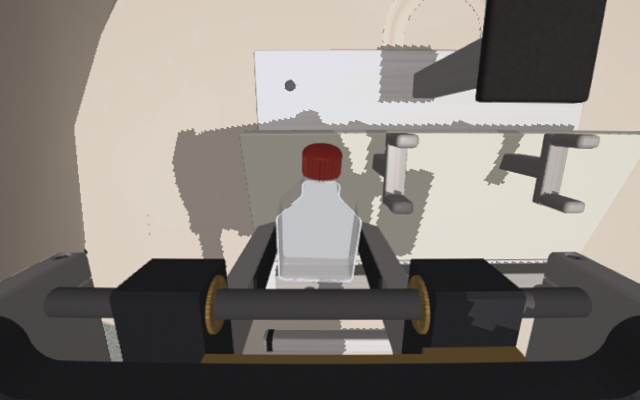

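Contact made at y = 80 mm. Release and lift straight up, and check at two moments.

```bash
python3 -m creep '[{"gripper":60,"tx":0,"ty":0,"tz":0,"yaw":0},{"gripper":60,"tx":0,"ty":0,"tz":0,"yaw":0},{"gripper":60,"tx":-0.3,"ty":0,"tz":0,"yaw":0},{"gripper":60,"tx":-0.6,"ty":0,"tz":0,"yaw":0},{"gripper":60,"tx":-0.8,"ty":0,"tz":0,"yaw":0},{"gripper":60,"tx":-0.8,"ty":0,"tz":0,"yaw":0}]'
python3 - <<'E'
from h import *
snap("wrist","k3"); snap("side","k3s",(150,130,350,280),4)
E
python3 -m creep '[{"gripper":60,"tx":-1,"ty":0,"tz":0.5,"yaw":0},{"gripper":60,"tx":-1,"ty":0,"tz":1,"yaw":0},{"gripper":60,"tx":-0.3,"ty":0,"tz":1,"yaw":0},{"gripper":60,"tx":0,"ty":0,"tz":1,"yaw":0},{"gripper":60,"tx":0,"ty":0,"tz":1,"yaw":0},{"gripper":60,"tx":0,"ty":0,"tz":0,"yaw":0}]'
python3 - <<'E'
from h import *
snap("wrist","k4"); plan([.29,.1,.2],-1.46)
E
```

```text
clock: 37.9
ee_pos: [0.4821, 0.3246, 0.1273]
orientation: [0.328, 1.57, -2.494]
ft_force: [0.1, -0.1, -0.7]
finger_gap: 0.0601
clock: 38.6
ee_pos: [0.3498, 0.2806, 0.1947]
orientation: [0.14, 1.567, -2.68]
ft_force: [0.3, 0.8, 0.4]
finger_gap: 0.0599
tcp [0.3524 0.2816 0.195 ] t 38.65 gap 0.0601 F [ 0.7 -0.7  0.6] q [ 0.52  0.1   1.77 -0.    1.28  1.77]
pre-turn units [-0.16   5.088  3.883]
jaw now -1.25 turn units 2.407 post-turn units [-0.16   5.786  2.737] q6 chg 0.21
```

View pics/k3s.png

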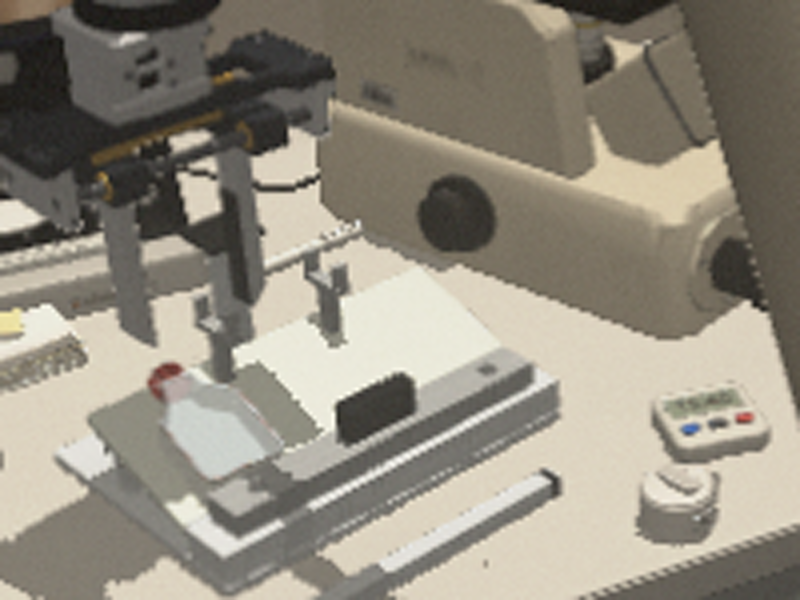

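View pics/k4.png

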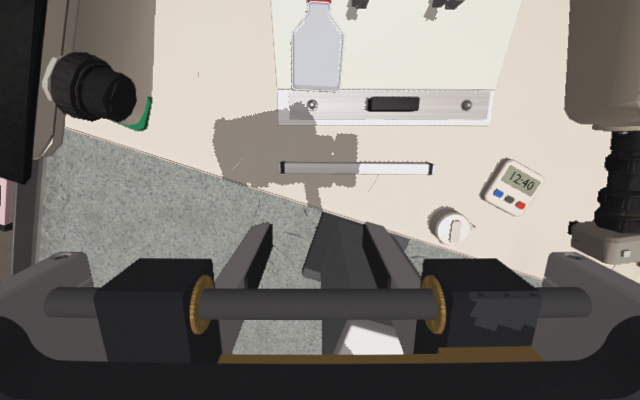

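```bash
python3 -m creep '[{"gripper":72,"tx":-0.5,"ty":0,"tz":0.5,"yaw":1},{"gripper":72,"tx":-0.5,"ty":0,"tz":0.8,"yaw":1},{"gripper":72,"tx":-0.5,"ty":0.2,"tz":0.9,"yaw":0.41},{"gripper":72,"tx":-0.5,"ty":1,"tz":0.3,"yaw":0},{"gripper":72,"tx":0,"ty":1,"tz":0.2,"yaw":0},{"gripper":72,"tx":0,"ty":1,"tz":0.2,"yaw":0},{"gripper":72,"tx":0,"ty":1,"tz":0.2,"yaw":0},{"gripper":72,"tx":0,"ty":1,"tz":0.2,"yaw":0},{"gripper":72,"tx":0,"ty":1,"tz":0.1,"yaw":0},{"gripper":72,"tx":0,"ty":1,"tz":0.1,"yaw":0},{"gripper":72,"tx":0,"ty":1,"tz":0.1,"yaw":0},{"gripper":72,"tx":0,"ty":1,"tz":0.1,"yaw":0}]'
python3 - <<'E'
from h import *
plan([.30,-.2,.25],-1.46);plan([.42,-.35,.25],-1.46)
E
```

```text
clock: 39.85
ee_pos: [0.2766, -0.0128, 0.2555]
orientation: [2.507, 1.57, -0.525]
ft_force: [0.3, 0.6, -0.3]
finger_gap: 0.0723
tcp [ 0.2766 -0.0128  0.2555] t 39.85 gap 0.0723 F [ 0.3  0.6 -0.3] q [-0.3  -0.23  1.91 -0.    1.47  1.16]
pre-turn units [ 0.187  6.287 -0.094]
jaw now -1.461 turn units -0.014 post-turn units [ 0.187  6.287 -0.086] q6 chg -0.0
tcp [ 0.2766 -0.0128  0.2555] t 39.85 gap 0.0723 F [ 0.3  0.6 -0.3] q [-0.3  -0.23  1.91 -0.    1.47  1.16]
pre-turn units [ 0.193 11.695 -3.524]
jaw now -1.461 turn units -0.014 post-turn units [ 0.193 11.699 -3.509] q6 chg -0.0
```

```bash
python3 -m creep '[{"gripper":72,"tx":0,"ty":1,"tz":0,"yaw":0},{"gripper":72,"tx":0,"ty":1,"tz":0,"yaw":0},{"gripper":72,"tx":0,"ty":1,"tz":0,"yaw":0},{"gripper":72,"tx":0,"ty":1,"tz":0,"yaw":0},{"gripper":72,"tx":0,"ty":1,"tz":0,"yaw":0},{"gripper":72,"tx":0,"ty":1,"tz":0,"yaw":0},{"gripper":72,"tx":0,"ty":1,"tz":0,"yaw":0},{"gripper":72,"tx":0,"ty":1,"tz":-0.1,"yaw":0},{"gripper":72,"tx":0,"ty":1,"tz":-0.7,"yaw":0},{"gripper":72,"tx":0,"ty":1,"tz":-0.8,"yaw":0},{"gripper":72,"tx":0,"ty":1,"tz":-1,"yaw":0},{"gripper":72,"tx":0,"ty":0.7,"tz":-0.9,"yaw":0}]'
python3 -m creep '[{"gripper":72,"tx":0,"ty":0,"tz":0,"yaw":0},{"gripper":72,"tx":0,"ty":0,"tz":0,"yaw":0}]'
python3 - <<'E'
from h import *
snap("wrist","l1")
im=cv2.imread("pics/l1_raw.png"); cv2.imwrite("pics/l1b.png",cv2.resize(im[50:250,230:430],None,fx=3,fy=3,interpolation=2))
plan([.42,-.35,.25],-1.46)
E
```

```text
clock: 41.05
ee_pos: [0.4204, -0.3516, 0.2543]
orientation: [1.178, 1.57, -1.856]
ft_force: [0.4, -0.6, 0.3]
finger_gap: 0.0721
clock: 41.25
ee_pos: [0.4187, -0.3491, 0.254]
orientation: [-0.794, 1.568, 2.457]
ft_force: [-1.2, -0.5, 0.2]
finger_gap: 0.0722
tcp [ 0.4181 -0.3485  0.2545] t 41.3 gap 0.0722 F [-0.4 -0.2 -0.4] q [-0.82  0.21  1.48 -0.    1.46  0.64]
pre-turn units [ 0.151  0.058 -0.059]
jaw now -1.461 turn units -0.013 post-turn units [ 0.151  0.058 -0.059] q6 chg -0.0
```

View pics/l1.png

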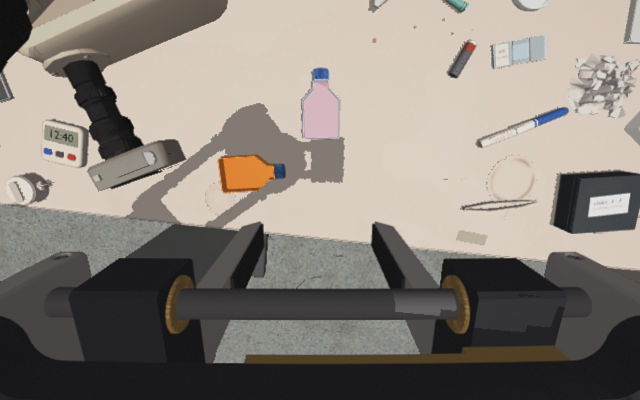

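View pics/l1b.png

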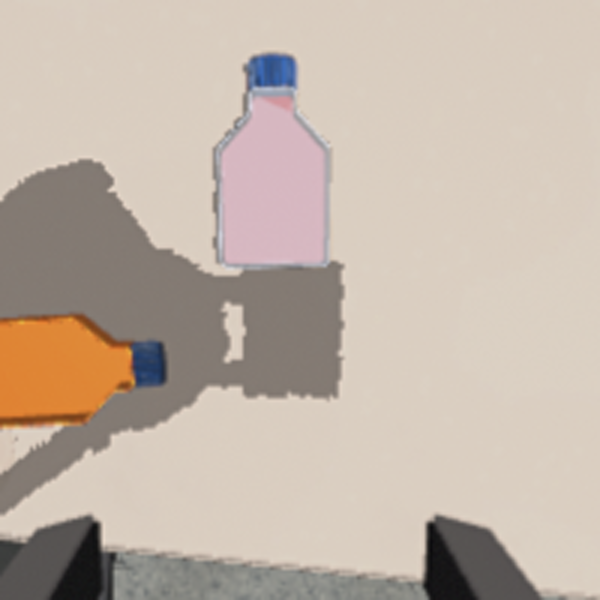

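Run:
```python
from fit import *
W=load("l1"); r=lambda x,y:(230+x/3,50+y/3)
b=fit([(W,*r(220,266),[-.047,.026,0.0]),(W,*r(328,267),[-.047,-.026,0.0]),(W,*r(272,57),[.047,0,.016])],[.5,-.34,.1])
g=b[:2]-.014*np.array([np.cos(b[2]),np.sin(b[2])]); plan([g[0],g[1],.12],b[2]-np.pi/2)
```

```text
pose [ 0.5156 -0.344   0.1196] res [[0.4, 0.3], [-0.7, -0.4], [0.2, 0.1]]
tcp [ 0.4181 -0.3485  0.2545] t 41.3 gap 0.0722 F [-0.4 -0.2 -0.4] q [-0.82  0.21  1.48 -0.    1.46  0.64]
pre-turn units [ 4.48   0.221 -2.789]
jaw now -1.461 turn units -0.113 post-turn units [ 4.48   0.248 -2.787] q6 chg -0.01
```

```bash
python3 -m creep '[{"gripper":72,"tx":0.3,"ty":0.1,"tz":-0.7,"yaw":-0.11},{"gripper":72,"tx":0.8,"ty":0.15,"tz":-1,"yaw":0},{"gripper":72,"tx":1,"ty":0,"tz":-1,"yaw":0},{"gripper":72,"tx":1,"ty":0,"tz":-0.1,"yaw":0},{"gripper":72,"tx":1,"ty":0,"tz":0,"yaw":0},{"gripper":72,"tx":0.4,"ty":0,"tz":0,"yaw":0},{"gripper":72,"tx":0,"ty":0,"tz":0,"yaw":0},{"gripper":72,"tx":0,"ty":0,"tz":0,"yaw":0}]'
python3 - <<'E'
from h import *
snap("wrist","l2")
plan([.5017,-.3457,.009],.1196-np.pi/2)
E
```

```text
clock: 42.1
ee_pos: [0.5034, -0.3465, 0.1218]
orientation: [2.334, 1.569, -0.689]
ft_force: [0.3, -0.4, -0.7]
finger_gap: 0.0722
tcp [ 0.5037 -0.3469  0.1224] t 42.15 gap 0.0722 F [-0.3 -0.1  1. ] q [-0.72  0.38  1.56  0.    1.2   0.73]
pre-turn units [ 3.778 -0.055  0.069]
jaw now -1.452 turn units -0.004 post-turn units [ 3.778 -0.055  0.069] q6 chg -0.0
```

View pics/l2.png

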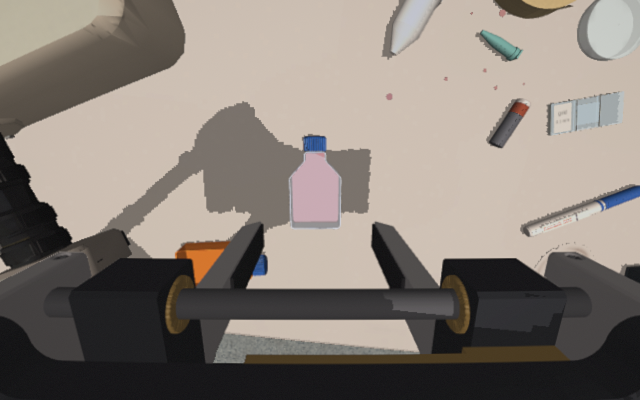

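Run:
```python
from h import *
W=load("l2"); s,R,p=tool()
t=np.array([.5017,-.3457,.01])
for y in (-.036,-.049):
  for z in (-.008,.008): 
    X=t+R@np.array([0,y,z]); print(X.round(4),proj(W,X))
print("cap",at(W,266,258,.012),at(W,266,270,.012))
```

```text
[ 0.5054 -0.309   0.0099] [[281.08417972 188.39852059]]
[ 0.4895 -0.3109  0.0099] [[281.564178   203.15686805]]
[ 0.5038 -0.2961  0.0099] [[268.6584652  188.40475573]]
[ 0.4879 -0.298   0.0099] [[269.30041487 203.15796087]]
cap [ 0.42531744 -0.29949491  0.012     ] [ 0.41065687 -0.30056574  0.012     ]
```

Clear of the orange decoy by 60 mm. Descend and grasp.

```bash
python3 -m creep '[{"gripper":72,"tx":0.8,"ty":-0.05,"tz":0.07,"yaw":0},{"gripper":72,"tx":1,"ty":0,"tz":0,"yaw":0},{"gripper":72,"tx":0.9,"ty":0,"tz":0,"yaw":0},{"gripper":72,"tx":0.6,"ty":0,"tz":0,"yaw":0},{"gripper":72,"tx":0.35,"ty":0,"tz":0,"yaw":0},{"gripper":72,"tx":0,"ty":0,"tz":0,"yaw":0},{"gripper":72,"tx":0,"ty":0,"tz":0,"yaw":0}]'
python3 -m creep '[{"gripper":40,"tx":0,"ty":0,"tz":0,"yaw":0},{"gripper":40,"tx":0,"ty":0,"tz":0,"yaw":0},{"gripper":40,"tx":0,"ty":0,"tz":0,"yaw":0},{"gripper":40,"tx":0,"ty":0,"tz":0,"yaw":0},{"gripper":40,"tx":-0.3,"ty":0,"tz":0,"yaw":0},{"gripper":40,"tx":-0.8,"ty":0,"tz":0,"yaw":0},{"gripper":40,"tx":-1,"ty":0,"tz":0,"yaw":0},{"gripper":40,"tx":-1,"ty":0,"tz":0,"yaw":0},{"gripper":40,"tx":-1,"ty":0,"tz":0,"yaw":0},{"gripper":40,"tx":-1,"ty":0,"tz":0,"yaw":0},{"gripper":40,"tx":-0.5,"ty":0,"tz":0,"yaw":0},{"gripper":40,"tx":0,"ty":0,"tz":0,"yaw":0}]' 15
python3 - <<'E'
from h import *
snap("wrist","l3")
plan([.29,-.36,.2]); plan([.29,.1,.2])
im=cv2.imread("pics/l3_raw.png"); cv2.imwrite("pics/l3b.png",cv2.resize(im[100:300,220:420],None,fx=3,fy=3,interpolation=2))
E
```

```text
clock: 42.85
ee_pos: [0.5014, -0.3457, 0.0125]
orientation: [2.302, 1.568, -0.721]
ft_force: [-0.6, -1.2, -0.1]
finger_gap: 0.0724
clock: 44.05
ee_pos: [0.5018, -0.3459, 0.1823]
orientation: [2.291, 1.565, -0.731]
ft_force: [-0.1, 0.0, 0.0]
finger_gap: 0.0516
tcp [ 0.5008 -0.3452  0.1803] t 44.1 gap 0.0516 F [ 0.3 -1.2 -0.9] q [-0.72  0.34  1.48 -0.    1.32  0.73]
pre-turn units [-0.669 -0.345  7.036]
R [[0.002, 0.119, -0.993], [-0.002, -0.993, -0.119], [-1.0, 0.002, -0.002]]
tcp [ 0.5008 -0.3452  0.1803] t 44.1 gap 0.0516 F [ 0.3 -1.2 -0.9] q [-0.72  0.34  1.48 -0.    1.32  0.73]
pre-turn units [ -0.695 -15.569   5.208]
R [[0.002, 0.119, -0.993], [-0.002, -0.993, -0.119], [-1.0, 0.002, -0.002]]
```

View pics/l3b.png

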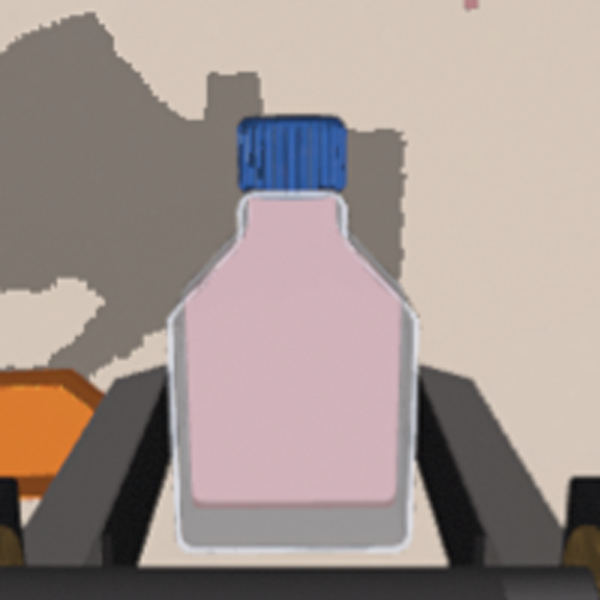

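```bash
python3 -m creep '[{"gripper":40,"tx":-0.2,"ty":0,"tz":0.6,"yaw":0},{"gripper":40,"tx":-0.2,"ty":0,"tz":1,"yaw":0},{"gripper":40,"tx":-0.2,"ty":0,"tz":1,"yaw":0},{"gripper":40,"tx":0,"ty":0,"tz":1,"yaw":0},{"gripper":40,"tx":0,"ty":0,"tz":1,"yaw":0},{"gripper":40,"tx":0,"ty":0,"tz":1,"yaw":0},{"gripper":40,"tx":0,"ty":-0.3,"tz":1,"yaw":0},{"gripper":40,"tx":0,"ty":-0.8,"tz":0.4,"yaw":0},{"gripper":40,"tx":0,"ty":-1,"tz":-0.1,"yaw":0},{"gripper":40,"tx":0,"ty":-1,"tz":-0.1,"yaw":0},{"gripper":40,"tx":0,"ty":-1,"tz":-0.1,"yaw":0},{"gripper":40,"tx":0,"ty":-1,"tz":-0.1,"yaw":0}]'
python3 -m creep '[{"gripper":40,"tx":0,"ty":-1,"tz":-0.1,"yaw":0},{"gripper":40,"tx":0,"ty":-1,"tz":-0.1,"yaw":0},{"gripper":40,"tx":0,"ty":-1,"tz":-0.1,"yaw":0},{"gripper":40,"tx":0,"ty":-1,"tz":-0.1,"yaw":0},{"gripper":40,"tx":0,"ty":-1,"tz":-0.1,"yaw":0},{"gripper":40,"tx":0,"ty":-1,"tz":-0.1,"yaw":0},{"gripper":40,"tx":0,"ty":-1,"tz":-0.1,"yaw":0},{"gripper":40,"tx":0,"ty":-1,"tz":-0.1,"yaw":0},{"gripper":40,"tx":0,"ty":-1,"tz":-0.1,"yaw":0},{"gripper":40,"tx":0,"ty":-1,"tz":-0.1,"yaw":0},{"gripper":40,"tx":0,"ty":-0.5,"tz":0,"yaw":-1},{"gripper":40,"tx":0,"ty":0,"tz":0,"yaw":-1}]'
python3 - <<'E'
from h import *
s,R,p=tool(); print(L(p)); plan(P(.0065-.0165,0,.16),SY-np.pi/2)
E
```

```text
clock: 45.3
ee_pos: [0.2835, -0.2145, 0.1959]
orientation: [-0.81, 1.568, 2.45]
ft_force: [0.7, -0.5, -0.5]
finger_gap: 0.0518
clock: 46.5
ee_pos: [0.2756, 0.1006, 0.1958]
orientation: [-0.24, 1.567, -3.081]
ft_force: [0.2, 0.8, -0.5]
finger_gap: 0.0519
[-0.28132827 -0.06769348  0.19584416]
tcp [0.2756 0.1006 0.1958] t 46.5 gap 0.0519 F [ 0.2  0.8 -0.5] q [ 0.11 -0.16  2.01  0.    1.3   1.38]
pre-turn units [ 1.168 -2.43  -9.003]
jaw now -1.27 turn units -0.221 post-turn units [ 1.168 -2.255 -9.048] q6 chg -0.02
```

```bash
python3 -m creep '[{"gripper":40,"tx":0,"ty":0,"tz":-0.6,"yaw":-0.22},{"gripper":40,"tx":0,"ty":-0.3,"tz":-1,"yaw":0},{"gripper":40,"tx":0,"ty":-0.3,"tz":-1,"yaw":0},{"gripper":40,"tx":0.1,"ty":-0.3,"tz":-1,"yaw":0},{"gripper":40,"tx":0.1,"ty":-0.3,"tz":-1,"yaw":0},{"gripper":40,"tx":0.2,"ty":-0.3,"tz":-1,"yaw":0},{"gripper":40,"tx":0.2,"ty":-0.3,"tz":-1,"yaw":0},{"gripper":40,"tx":0.2,"ty":-0.3,"tz":-1,"yaw":0},{"gripper":40,"tx":0.2,"ty":-0.16,"tz":-1,"yaw":0},{"gripper":40,"tx":0.2,"ty":0,"tz":-0.45,"yaw":0},{"gripper":40,"tx":0,"ty":0,"tz":0,"yaw":0},{"gripper":40,"tx":0,"ty":0,"tz":0,"yaw":0}]'
python3 - <<'E'
from h import *
s,R,p=tool(); print(L(p));snap("wrist","m1"); snap("side","m1s",(150,130,350,280),4);plan(P(.0065-.0165,0,.074),SY-np.pi/2)
E
```

```text
clock: 47.7
ee_pos: [0.5137, 0.2463, 0.1602]
orientation: [0.124, 1.567, -2.705]
ft_force: [-0.3, 0.5, -0.5]
finger_gap: 0.0513
[-0.00953251 -0.00445328  0.16024718]
tcp [0.514  0.2466 0.1613] t 47.8 gap 0.0517 F [ 0.5  0.3 -0.9] q [ 0.33  0.3   1.59 -0.    1.26  1.58]
pre-turn units [ 2.908 -0.14   0.027]
jaw now -1.258 turn units -0.087 post-turn units [ 2.908 -0.141  0.026] q6 chg -0.01
```

View pics/m1.png

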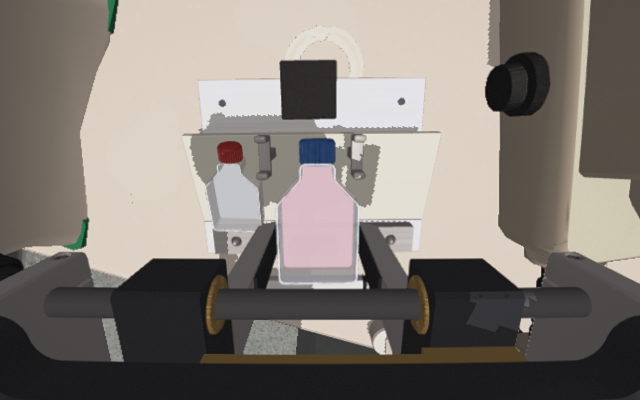

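View pics/m1s.png

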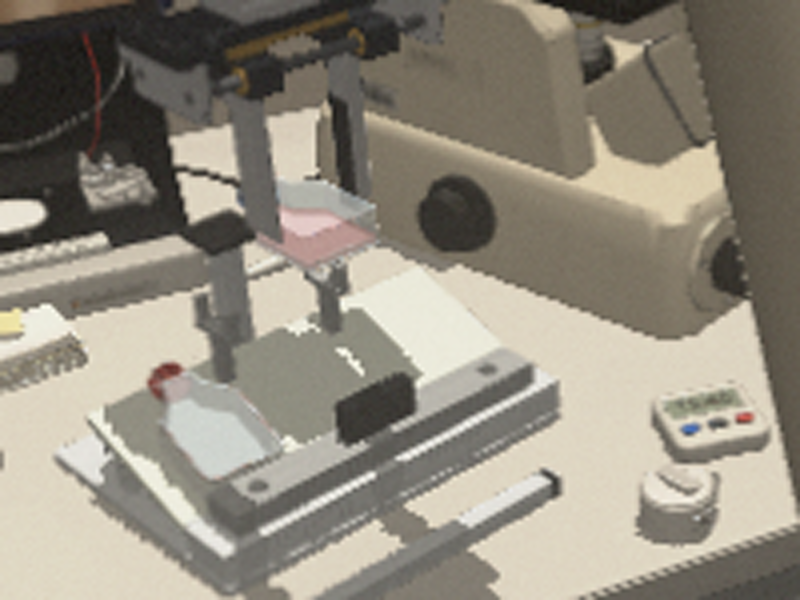

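```bash
python3 -m creep '[{"gripper":40,"tx":0.4,"ty":-0.14,"tz":0.02,"yaw":-0.08},{"gripper":40,"tx":0.8,"ty":0,"tz":0,"yaw":0},{"gripper":40,"tx":0.8,"ty":0,"tz":0,"yaw":0},{"gripper":40,"tx":0.5,"ty":0,"tz":0,"yaw":0},{"gripper":40,"tx":0.4,"ty":0,"tz":0,"yaw":0},{"gripper":40,"tx":0,"ty":0,"tz":0,"yaw":0},{"gripper":40,"tx":0,"ty":0,"tz":0,"yaw":0}]'
python3 - <<'E'
from h import *
s,R,p=tool(); print(L(p));plan(P(.0065-.0165,0,.068),SY-np.pi/2)
E
```

```text
clock: 48.5
ee_pos: [0.5136, 0.2515, 0.0743]
orientation: [2.918, 1.57, 0.096]
ft_force: [-0.2, 0.3, -0.5]
finger_gap: 0.052
[-0.00796579  0.00053473  0.07428595]
tcp [0.5136 0.2515 0.0743] t 48.5 gap 0.052 F [-0.2  0.3 -0.5] q [ 0.33  0.37  1.71 -0.    1.06  1.58]
pre-turn units [0.21  0.018 0.068]
jaw now -1.25 turn units -0.0 post-turn units [0.21  0.018 0.068] q6 chg -0.0
```

```bash
python3 -m creep '[{"gripper":40,"tx":0.1,"ty":0.02,"tz":0.06,"yaw":0},{"gripper":40,"tx":0.1,"ty":0,"tz":0,"yaw":0},{"gripper":40,"tx":0.1,"ty":0,"tz":0.03,"yaw":0},{"gripper":40,"tx":0.1,"ty":0,"tz":0.03,"yaw":0},{"gripper":40,"tx":0.1,"ty":0,"tz":0.03,"yaw":0},{"gripper":40,"tx":0.1,"ty":0,"tz":0.03,"yaw":0},{"gripper":40,"tx":0.1,"ty":0,"tz":0.03,"yaw":0},{"gripper":40,"tx":0,"ty":0,"tz":0,"yaw":0},{"gripper":40,"tx":0,"ty":0,"tz":0,"yaw":0}]' 5
python3 - <<'E'
from h import *
s,R,p=tool(); print(L(p));snap("side","m2s",(180,170,280,245),8)
E
```

```text
clock: 49.4
ee_pos: [0.5075, 0.2487, 0.0528]
orientation: [0.217, 1.57, -2.605]
ft_force: [-0.4, -0.3, -0.3]
finger_gap: 0.0518
[-0.01461586 -0.00020367  0.05275703]
```

View pics/m2s.png

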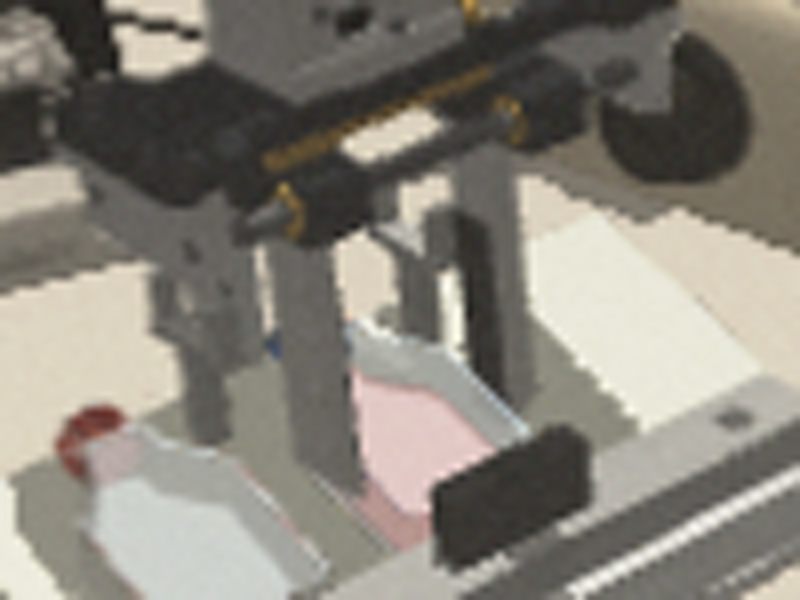

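Pivoted onto the slope. Release, lift straight, check.

```bash
python3 -m creep '[{"gripper":58,"tx":0,"ty":0,"tz":0,"yaw":0},{"gripper":58,"tx":0,"ty":0,"tz":0,"yaw":0},{"gripper":58,"tx":-0.3,"ty":0,"tz":0,"yaw":0},{"gripper":58,"tx":-0.6,"ty":0,"tz":0,"yaw":0},{"gripper":58,"tx":-0.8,"ty":0,"tz":0,"yaw":0},{"gripper":58,"tx":-0.8,"ty":0,"tz":0,"yaw":0},{"gripper":58,"tx":-1,"ty":0,"tz":0.5,"yaw":0},{"gripper":58,"tx":-1,"ty":0,"tz":1,"yaw":0},{"gripper":58,"tx":-0.5,"ty":0,"tz":1,"yaw":0},{"gripper":58,"tx":0,"ty":0,"tz":1,"yaw":0},{"gripper":58,"tx":0,"ty":0,"tz":0.5,"yaw":0},{"gripper":58,"tx":0,"ty":0,"tz":0,"yaw":0}]'
python3 - <<'E'
from h import *
snap("wrist","m3"); snap("side","m3s",(150,130,350,280),4); plan(P(-.15,0,.2),.3204)
im=cv2.imread("pics/m3_raw.png"); cv2.imwrite("pics/m3b.png",cv2.resize(im[0:200,210:480],None,fx=2.9,fy=2.9,interpolation=2))
E
```

```text
clock: 50.65
ee_pos: [0.3923, 0.2107, 0.2036]
orientation: [3.026, 1.57, 0.205]
ft_force: [0.9, -0.3, 1.4]
finger_gap: 0.0581
tcp [0.3949 0.2114 0.2033] t 50.75 gap 0.0578 F [ 0.9 -0.7  0.9] q [ 0.34  0.08  1.76 -0.    1.3   1.59]
pre-turn units [ 0.108 -0.005  0.559]
jaw now -1.251 turn units 17.997 post-turn units [0.108 0.559 0.005] q6 chg 1.57
```

View pics/m3b.png

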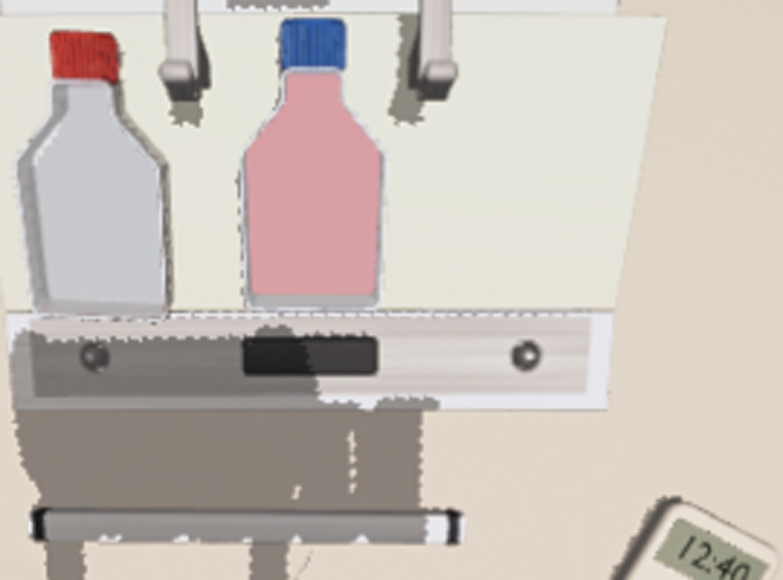

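View pics/m3s.png

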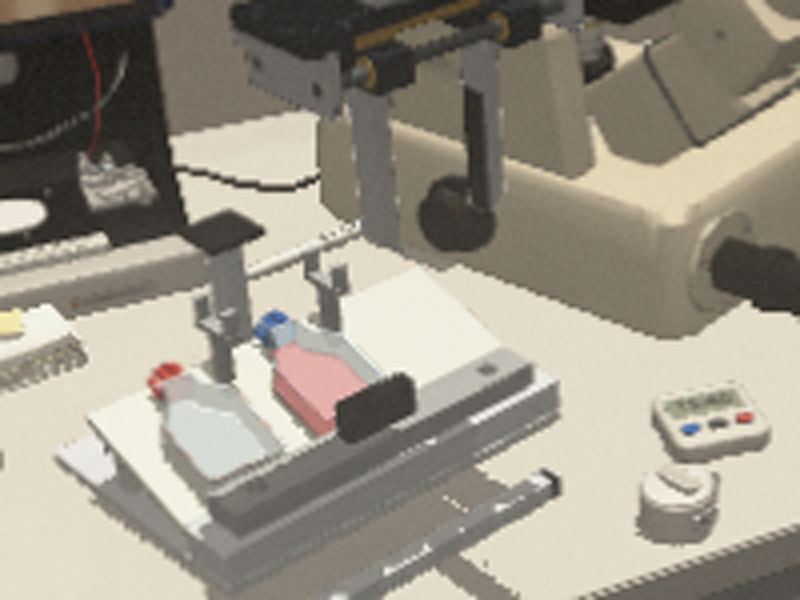

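Run:
```python
from h import *
W=load("m3")
q=lambda x,y:(210+x/2.9,y/2.9)
for n,a in (("blue L",(250,306)),("blue R",(376,308)),("red L",(36,314)),("red R",(166,315)),("deck edge",(450,312)),("deck edge",(610,312))):
    z=.0325 if "d" not in n[:1] else .03
    print(n,L(at(W,*q(*a),z)).round(4))
q2=lambda x,y:q(x,y)
for a in ((95,356),(527,355)): print("pin",L(at(W,*q(*a),.05)).round(4))
# keeper
from fit import fit
k=fit([(W,*q(30,524),[0,.1,.007]),(W,*q(463,527),[0,-.1,.007])],[.38,.24,.318])
plan([k[0],k[1],.1],k[2])
```

```text
blue L [-0.0433  0.0241  0.0325]
blue R [-0.0441 -0.0269  0.0325]
red L [-0.0461  0.1112  0.0325]
red R [-0.0467  0.0583  0.0325]
deck edge [-0.0454 -0.0574  0.03  ]
deck edge [-0.0452 -0.1231  0.03  ]
pin [-0.0629  0.0837  0.05  ]
pin [-0.0626 -0.0849  0.05  ]
pose [0.3805 0.2377 0.3125] res [[0.1, -0.0], [-0.1, -0.0]]
tcp [0.3949 0.2114 0.2033] t 50.75 gap 0.0578 F [ 0.9 -0.7  0.9] q [ 0.34  0.08  1.76 -0.    1.3   1.59]
pre-turn units [ 3.442 -0.983  0.186]
jaw now -1.251 turn units -17.913 post-turn units [ 3.442 -0.193 -0.982] q6 chg -1.56
```

Run:
```python
from h import *
im=cv2.imread("pics/m3s_raw.png"); cv2.imwrite("pics/m4.png",cv2.resize(im[205:265,175:265],None,fx=8,fy=8,interpolation=cv2.INTER_CUBIC))
snap("scene","m4c",(215,225,305,315),6)
im=cv2.imread("pics/m3_raw.png"); cv2.imwrite("pics/m4w.png",cv2.resize(im[0:130,205:355],None,fx=5,fy=4.6,interpolation=cv2.INTER_CUBIC))
```

```text
(no output)
```

View pics/m4.png

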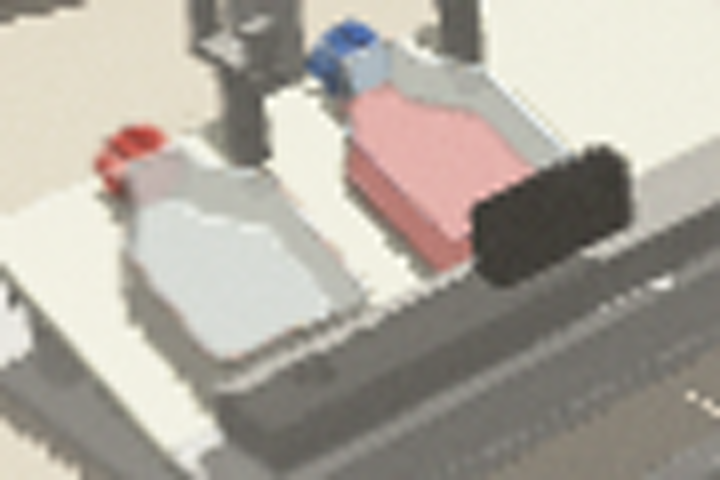

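View pics/m4c.png

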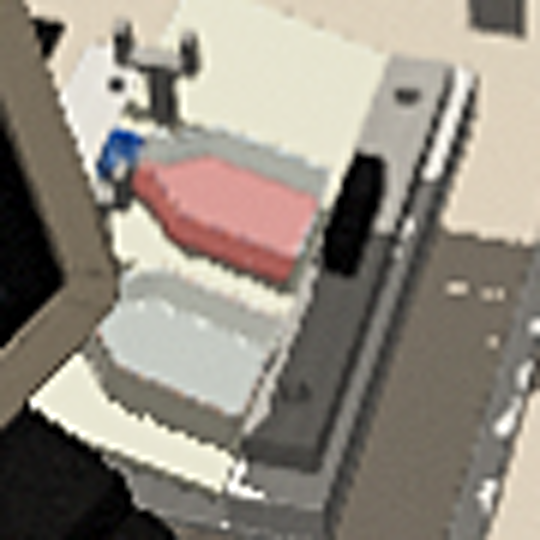

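View pics/m4w.png

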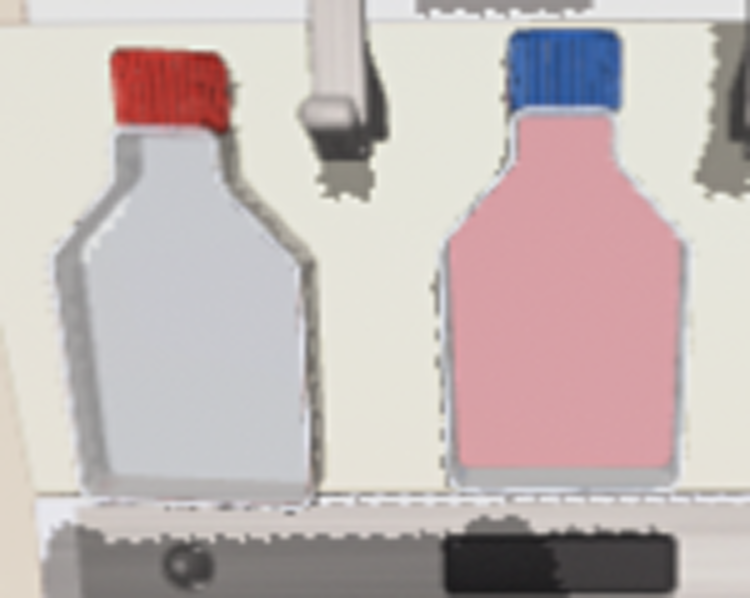

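Run:
```python
from h import *
W=load("m3")
q=lambda x,y:(205+x/5,y/4.6)
for n,a in (("blue L",(452,487)),("blue R",(676,488)),("red L",(85,497)),("red R",(312,505))):
    print(n,L(at(W,*q(*a),.0543)).round(4))
for n,a in (("blue cap",(566,30)),("red cap",(168,48))):
    print(n,L(at(W,*q(*a),.072)).round(4))
c=-W["R"].T@W["t"]; print("cam",L(c))
# expected pixel rows for origin x offsets
for x0 in (0,.004,.008):
    for z in (0,):
        th=.314; o=np.array([x0,.0,.046+(x0-.004)*np.tan(th)])
        pts=[]
        for X in ([-.047,0],[-.047,.024],[.047,.02]):
            a=o+np.array([X[0]*np.cos(th)-X[1]*np.sin(th),0,X[0]*np.sin(th)+X[1]*np.cos(th)]); pts.append(P(*a))
        pr=proj(W,pts); print(x0,(pr[:,1]*4.6).round(0))
```

```text
blue L [-0.045   0.0234  0.0543]
blue R [-0.0452 -0.0259  0.0543]
red L [-0.047   0.1047  0.0543]
red R [-0.049   0.0545  0.0543]
blue cap [ 0.0466 -0.0016  0.072 ]
red cap [0.0435 0.076  0.072 ]
cam [-0.06501605 -0.0005837   0.38375694]
0 [492. 518.  61.]
0.004 [475. 501.  37.]
0.008 [458. 483.  13.]
```

```bash
python3 -m creep '[{"gripper":36,"tx":0,"ty":0,"tz":0.1,"yaw":-1},{"gripper":36,"tx":0,"ty":0,"tz":0,"yaw":-1},{"gripper":36,"tx":0,"ty":0,"tz":0,"yaw":-1},{"gripper":36,"tx":0,"ty":0,"tz":0,"yaw":-1},{"gripper":36,"tx":0,"ty":0,"tz":0,"yaw":-1},{"gripper":36,"tx":0,"ty":0,"tz":0,"yaw":-1},{"gripper":36,"tx":0,"ty":0,"tz":0,"yaw":-1},{"gripper":36,"tx":0,"ty":0,"tz":0,"yaw":-1},{"gripper":36,"tx":0,"ty":0,"tz":0,"yaw":-1},{"gripper":36,"tx":0,"ty":0,"tz":0,"yaw":-1},{"gripper":36,"tx":0,"ty":0,"tz":0,"yaw":-1},{"gripper":36,"tx":0,"ty":0,"tz":0,"yaw":-1}]'
python3 -m creep '[{"gripper":36,"tx":0,"ty":0,"tz":0,"yaw":-1},{"gripper":36,"tx":0,"ty":0,"tz":0,"yaw":-1},{"gripper":36,"tx":0,"ty":0,"tz":0,"yaw":-1},{"gripper":36,"tx":0,"ty":0,"tz":0,"yaw":-1},{"gripper":36,"tx":0,"ty":0,"tz":0,"yaw":-1},{"gripper":36,"tx":0,"ty":0,"tz":0,"yaw":-0.91},{"gripper":36,"tx":0,"ty":0,"tz":0,"yaw":0}]'
python3 - <<'E'
from h import *
plan([.3805,.2377,.1],.3125)
E
```

```text
clock: 52.0
ee_pos: [0.3925, 0.2105, 0.2024]
orientation: [-0.87, 1.57, -2.641]
ft_force: [0.8, -0.8, -0.3]
finger_gap: 0.0362
clock: 52.7
ee_pos: [0.3923, 0.2105, 0.2025]
orientation: [-1.369, 1.57, -2.628]
ft_force: [-0.8, 0.3, 0.1]
finger_gap: 0.0361
tcp [0.3923 0.2105 0.2025] t 52.7 gap 0.0361 F [-0.8  0.3  0.1] q [ 0.34  0.08  1.76 -0.    1.3   0.02]
pre-turn units [ 3.415 -0.095 -0.984]
jaw now 0.312 turn units -0.006 post-turn units [ 3.415 -0.095 -0.984] q6 chg -0.0
```

```bash
python3 -m creep '[{"gripper":36,"tx":0.5,"ty":-0.1,"tz":-0.5,"yaw":0},{"gripper":36,"tx":1,"ty":0,"tz":-0.48,"yaw":0},{"gripper":36,"tx":1,"ty":0,"tz":0,"yaw":0},{"gripper":36,"tx":0.9,"ty":0,"tz":0,"yaw":0},{"gripper":36,"tx":0,"ty":0,"tz":0,"yaw":0},{"gripper":36,"tx":0,"ty":0,"tz":0,"yaw":0}]'
python3 - <<'E'
from h import *
snap("wrist","n1")
plan([.3805,.2377,.003],.3125)
E
```

```text
clock: 53.3
ee_pos: [0.3798, 0.2374, 0.101]
orientation: [-1.382, 1.57, -2.642]
ft_force: [1.0, 0.3, 1.4]
finger_gap: 0.036
tcp [0.3805 0.2377 0.1018] t 53.35 gap 0.0355 F [0.7 0.5 0. ] q [ 0.4   0.18  1.92 -0.    1.04  0.09]
pre-turn units [ 3.294 -0.004 -0.   ]
jaw now 0.311 turn units -0.013 post-turn units [ 3.294 -0.004 -0.   ] q6 chg -0.0
```

View pics/n1.png

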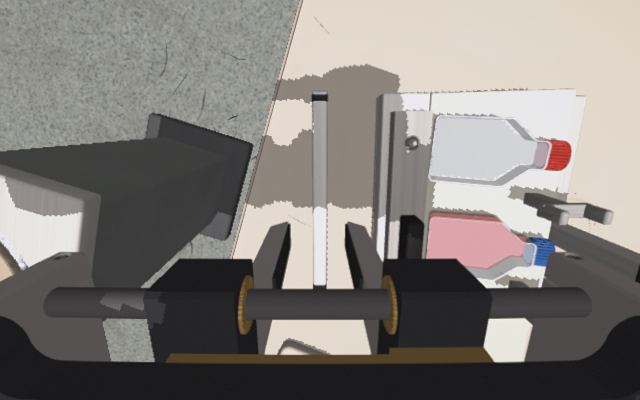

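Centred over the bar. Descend.

```bash
python3 -m creep '[{"gripper":36,"tx":0.7,"ty":0,"tz":0,"yaw":0},{"gripper":36,"tx":1,"ty":0,"tz":0,"yaw":0},{"gripper":36,"tx":0.8,"ty":0,"tz":0,"yaw":0},{"gripper":36,"tx":0.4,"ty":0,"tz":0,"yaw":0},{"gripper":36,"tx":0.25,"ty":0,"tz":0,"yaw":0},{"gripper":36,"tx":0,"ty":0,"tz":0,"yaw":0},{"gripper":36,"tx":0,"ty":0,"tz":0,"yaw":0}]' 25
python3 - <<'E'
from h import *
plan([.3805,.2377,.003],.3125)
E
```

```text
clock: 54.05
ee_pos: [0.3804, 0.2377, 0.0075]
orientation: [1.63, 1.568, 0.371]
ft_force: [1.1, 0.1, -0.1]
finger_gap: 0.0363
tcp [0.3804 0.2377 0.0075] t 54.05 gap 0.0363 F [ 1.1  0.1 -0.1] q [ 0.4   0.3   2.05 -0.    0.78  0.09]
pre-turn units [ 0.151  0.004 -0.   ]
jaw now 0.312 turn units -0.006 post-turn units [ 0.151  0.004 -0.   ] q6 chg -0.0
```

```bash
python3 -m creep '[{"gripper":36,"tx":0.15,"ty":0,"tz":0,"yaw":0},{"gripper":36,"tx":0,"ty":0,"tz":0,"yaw":0},{"gripper":5,"tx":0,"ty":0,"tz":0,"yaw":0},{"gripper":5,"tx":0,"ty":0,"tz":0,"yaw":0},{"gripper":5,"tx":0,"ty":0,"tz":0,"yaw":0},{"gripper":5,"tx":0,"ty":0,"tz":0,"yaw":0},{"gripper":5,"tx":0,"ty":0,"tz":0,"yaw":0}]' 30
python3 -m creep '[{"gripper":5,"tx":-0.3,"ty":0,"tz":0,"yaw":0},{"gripper":5,"tx":-0.8,"ty":0,"tz":0,"yaw":0},{"gripper":5,"tx":-1,"ty":0,"tz":0,"yaw":0},{"gripper":5,"tx":-1,"ty":0,"tz":0,"yaw":0},{"gripper":5,"tx":-1,"ty":0,"tz":0,"yaw":0},{"gripper":5,"tx":-1,"ty":0,"tz":0,"yaw":0},{"gripper":5,"tx":-0.6,"ty":0,"tz":0,"yaw":0},{"gripper":5,"tx":0,"ty":0,"tz":0,"yaw":0}]'
python3 - <<'E'
from h import *
snap("wrist","n2"); snap("side","n2s",(150,130,350,280),4)
plan(P(.035,0,.16),SY)
E
```

```text
clock: 54.75
ee_pos: [0.3796, 0.2374, 0.0022]
orientation: [1.552, 1.57, 0.293]
ft_force: [1.1, -0.5, 0.3]
finger_gap: 0.0136
clock: 55.55
ee_pos: [0.3805, 0.2378, 0.1758]
orientation: [1.651, 1.565, 0.392]
ft_force: [0.9, 0.6, -0.7]
finger_gap: 0.0138
tcp [0.3785 0.2369 0.1728] t 55.65 gap 0.0136 F [ 0.3 -0.2 -2. ] q [ 0.4   0.1   1.81 -0.    1.22  0.09]
pre-turn units [0.423 5.866 0.928]
jaw now 0.312 turn units -0.092 post-turn units [0.423 5.858 0.975] q6 chg -0.01
```

View pics/n2.png

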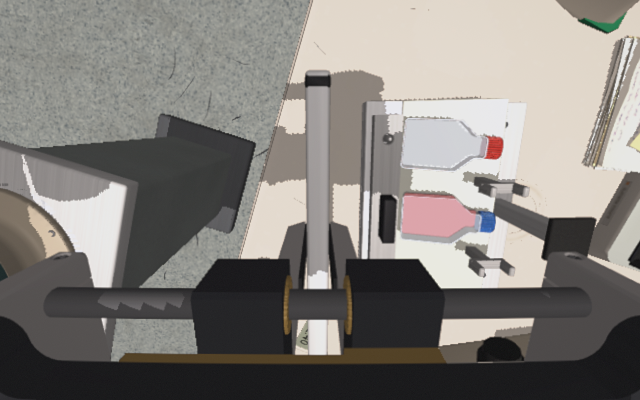

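View pics/n2s.png

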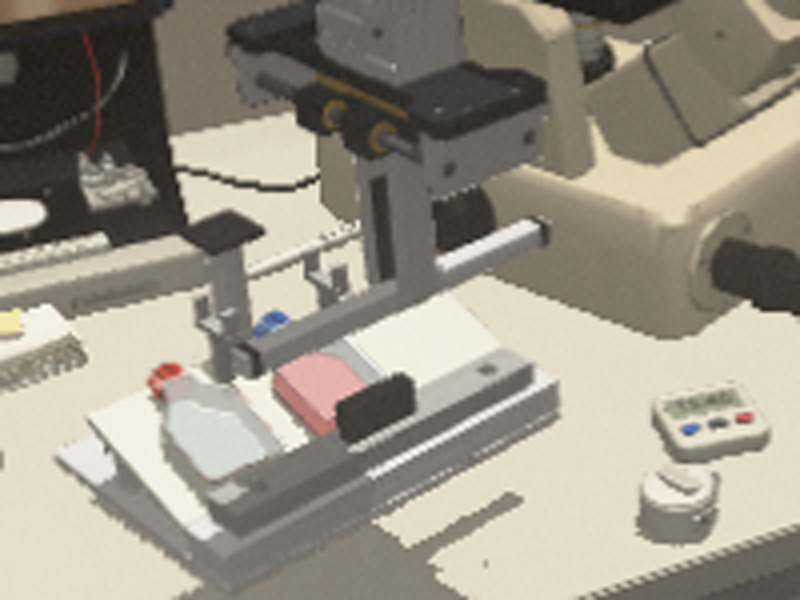

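```bash
python3 -m creep '[{"gripper":5,"tx":0,"ty":0.6,"tz":0,"yaw":-0.09},{"gripper":5,"tx":0,"ty":0.8,"tz":0.1,"yaw":0},{"gripper":5,"tx":0,"ty":0.9,"tz":0.2,"yaw":0},{"gripper":5,"tx":0,"ty":0.9,"tz":0.2,"yaw":0},{"gripper":5,"tx":0,"ty":0.9,"tz":0.2,"yaw":0},{"gripper":5,"tx":0.1,"ty":0.9,"tz":0.2,"yaw":0},{"gripper":5,"tx":0.2,"ty":0.6,"tz":0.07,"yaw":0},{"gripper":5,"tx":0,"ty":0.26,"tz":0,"yaw":0},{"gripper":5,"tx":0,"ty":0,"tz":0,"yaw":0},{"gripper":5,"tx":0,"ty":0,"tz":0,"yaw":0}]'
python3 - <<'E'
from h import *
snap("wrist","n3"); snap("side","n3s",(170,130,290,250),5)
s,R,p=tool(); print(L(p)); plan(P(.035,0,.12),SY)
im=cv2.imread("pics/n3_raw.png"); cv2.imwrite("pics/n3b.png",cv2.resize(im[60:280,200:440],None,fx=2.7,fy=2.7,interpolation=2))
E
```

```text
clock: 56.65
ee_pos: [0.5538, 0.2647, 0.1636]
orientation: [-1.612, 1.569, -2.863]
ft_force: [0.5, -0.9, -2.1]
finger_gap: 0.0137
[0.03452066 0.0003713  0.16428294]
tcp [0.5539 0.2647 0.1643] t 56.75 gap 0.0137 F [ 0.9  0.2 -1.7] q [ 0.33  0.36  1.49 -0.    1.3   0.01]
pre-turn units [1.476 0.017 0.012]
jaw now 0.321 turn units 0.003 post-turn units [1.476 0.017 0.012] q6 chg 0.0
```

View pics/n3b.png

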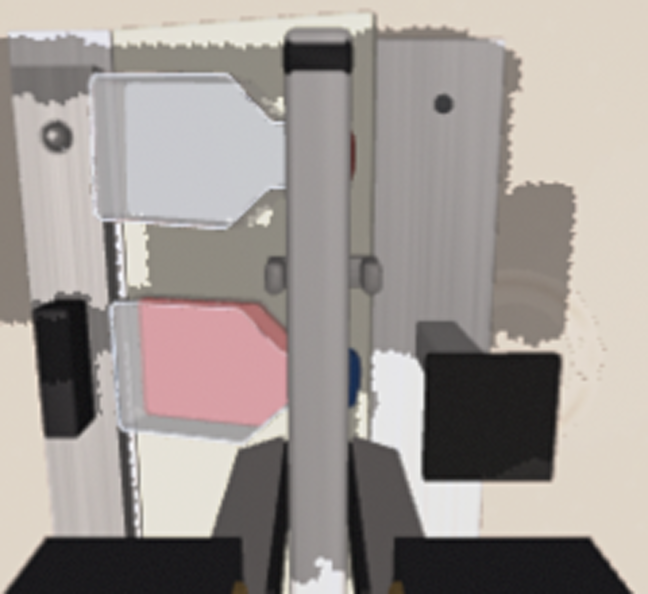

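View pics/n3s.png

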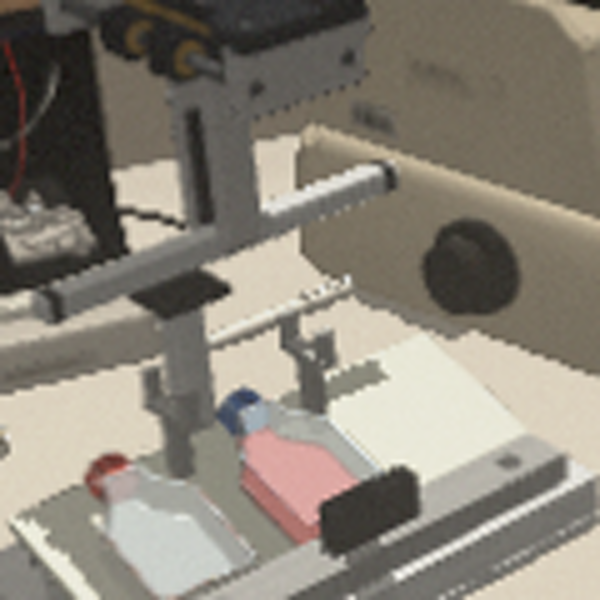

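Run:
```python
from h import *
W=load("n3"); q=lambda x,y:(200+x/2.7,60+y/2.7)
s,R,p=tool(); zb=p[2]-.002
print("fork mid",L(at(W,*q(323,272),.108)), "prongs",L(at(W,*q(275,273),.108)),L(at(W,*q(371,272),.108)))
print("bar mid",L(at(W,*q(318.5,272),zb+.014)),"end",L(at(W,*q(318.5,38),zb+.014)))
print("post",L(at(W,*q(491,416),.125)))
```

```text
fork mid [0.03566575 0.0422106  0.108     ] prongs [0.02102051 0.04190941 0.108     ] [0.0503034  0.04221218 0.108     ]
bar mid [0.03430468 0.05061569 0.17628294] end [0.03429915 0.09800873 0.17628294]
post [0.08548627 0.00162015 0.125     ]
```

```bash
python3 -m creep '[{"gripper":5,"tx":0.5,"ty":0.04,"tz":0,"yaw":0},{"gripper":5,"tx":0.6,"ty":0,"tz":0,"yaw":0},{"gripper":5,"tx":0.3,"ty":0,"tz":0,"yaw":0},{"gripper":5,"tx":0,"ty":0,"tz":0,"yaw":0},{"gripper":5,"tx":0,"ty":0,"tz":0,"yaw":0}]'
python3 - <<'E'
from h import *
snap("wrist","n4"); snap("side","n4s",(170,150,290,250),5)
s,R,p=tool(); print(L(p),s["ft_force"])
im=cv2.imread("pics/n4_raw.png"); cv2.imwrite("pics/n4b.png",cv2.resize(im[60:280,200:440],None,fx=2.7,fy=2.7,interpolation=2))
E
```

```text
clock: 57.25
ee_pos: [0.5564, 0.2653, 0.1226]
orientation: [1.447, 1.57, 0.197]
ft_force: [-0.4, -0.1, -0.5]
finger_gap: 0.0136
[3.75521609e-02 8.38264193e-05 1.23097537e-01] [-0.21141979 -0.05020057 -0.97135239]
```

View pics/n4b.png

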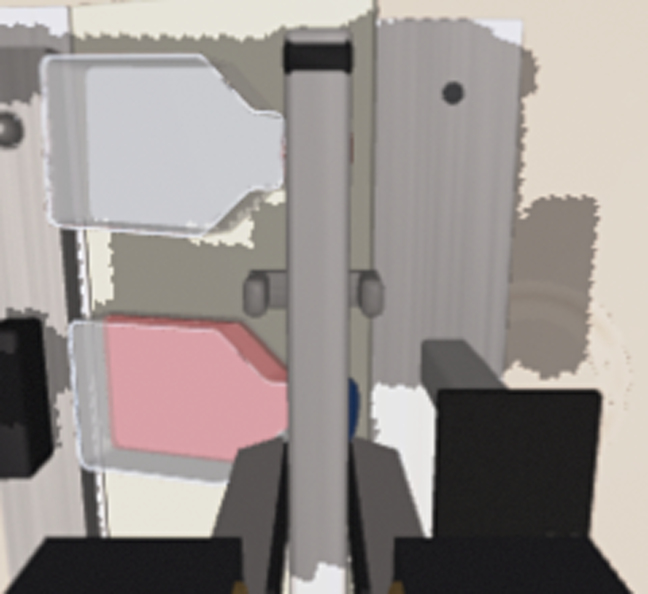

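View pics/n4s.png

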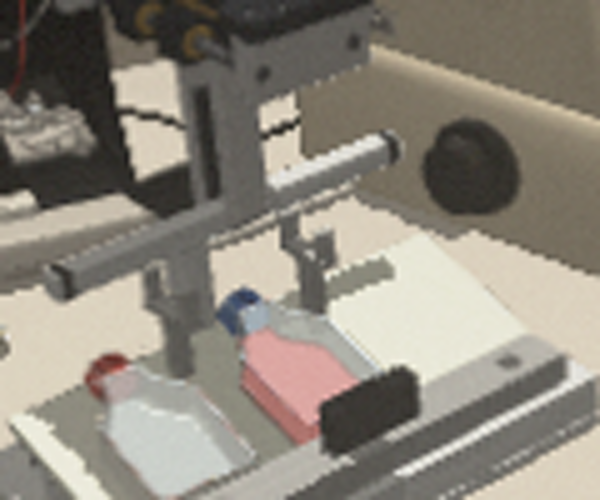

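```bash
python3 -m creep '[{"gripper":5,"tx":0.2,"ty":-0.06,"tz":0,"yaw":0},{"gripper":5,"tx":0.2,"ty":0,"tz":0,"yaw":0},{"gripper":5,"tx":0.2,"ty":0,"tz":0,"yaw":0},{"gripper":5,"tx":0.15,"ty":0,"tz":0,"yaw":0},{"gripper":5,"tx":0.1,"ty":0,"tz":0,"yaw":0},{"gripper":5,"tx":0,"ty":0,"tz":0,"yaw":0},{"gripper":5,"tx":0,"ty":0,"tz":0,"yaw":0}]'
python3 - <<'E'
from h import *
s,R,p=tool(); print(L(p),s["ft_force"])
snap("side","n5s",(170,150,290,250),5)
E
```

```text
clock: 58.05
ee_pos: [0.5547, 0.2646, 0.0965]
orientation: [-0.816, 1.571, -2.067]
ft_force: [0.4, -1.0, -1.2]
finger_gap: 0.0139
[ 3.52210540e-02 -6.27480303e-06  9.64672602e-02] [ 0.41545887 -0.9699713  -1.15566455]
```

View pics/n5s.png

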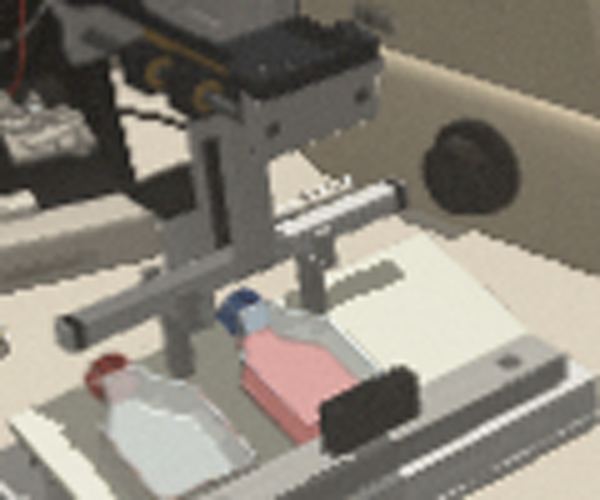

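```bash
python3 -m creep '[{"gripper":5,"tx":0.06,"ty":0,"tz":0,"yaw":0},{"gripper":5,"tx":0.06,"ty":0,"tz":0,"yaw":0},{"gripper":5,"tx":0,"ty":0,"tz":0,"yaw":0},{"gripper":5,"tx":0,"ty":0,"tz":0,"yaw":0}]'
```

```text
clock: 58.5
ee_pos: [0.555, 0.2647, 0.0942]
orientation: [1.492, 1.569, 0.241]
ft_force: [-0.7, -1.0, 6.1]
finger_gap: 0.0135
```

```bash
python3 -m creep '[{"gripper":28,"tx":0,"ty":0,"tz":0,"yaw":0},{"gripper":28,"tx":0,"ty":0,"tz":0,"yaw":0},{"gripper":28,"tx":-0.2,"ty":0,"tz":0,"yaw":0},{"gripper":28,"tx":-0.5,"ty":0,"tz":0,"yaw":0},{"gripper":28,"tx":-0.8,"ty":0,"tz":0,"yaw":0},{"gripper":28,"tx":-1,"ty":0,"tz":0,"yaw":0},{"gripper":28,"tx":-1,"ty":0,"tz":0,"yaw":0},{"gripper":28,"tx":-1,"ty":0,"tz":0,"yaw":0},{"gripper":28,"tx":0,"ty":0,"tz":0,"yaw":0}]'
python3 - <<'E'
from h import *
snap("wrist","n6"); snap("side","n6s",(150,130,350,280),4)
s,R,p=tool(); print(L(p)); plan([.33,.05,.25],-1.4)
E
```

```text
clock: 59.4
ee_pos: [0.5572, 0.2655, 0.2329]
orientation: [1.576, 1.561, 0.326]
ft_force: [0.1, 0.7, -0.2]
finger_gap: 0.028
[3.52520889e-02 3.82683764e-05 2.28181446e-01]
tcp [0.5547 0.2646 0.2282] t 59.5 gap 0.0278 F [-0.1  0.2  0.7] q [ 0.33  0.32  1.38 -0.    1.44  0.01]
pre-turn units [-0.736 -9.362  4.433]
jaw now 0.32 turn units -16.288 post-turn units [-0.736 -5.777 -8.598] q6 chg -1.42
```

View pics/n6.png

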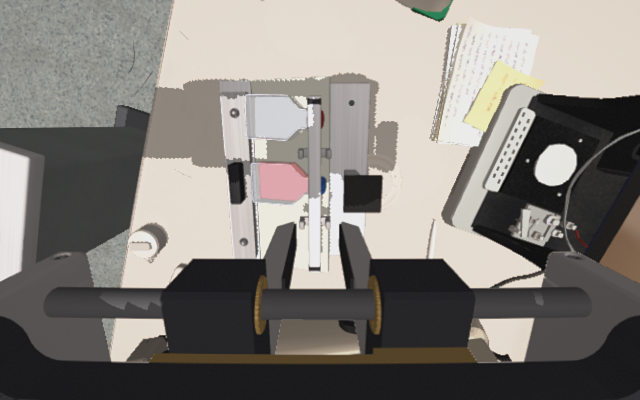

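View pics/n6s.png

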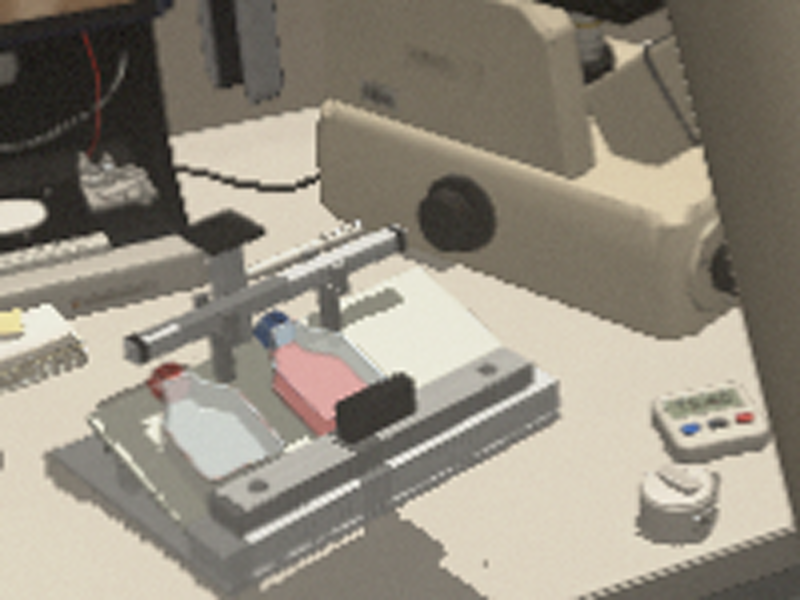

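Run:
```python
from h import *
plan([.37,.0,.23])
```

```text
tcp [0.5547 0.2646 0.2282] t 59.5 gap 0.0278 F [-0.1  0.2  0.7] q [ 0.33  0.32  1.38 -0.    1.44  0.01]
pre-turn units [-0.068 -8.622  6.434]
R [[0.001, 0.949, 0.315], [0.0, 0.315, -0.949], [-1.0, 0.001, 0.0]]
```

```bash
python3 -m creep '[{"gripper":76,"tx":0,"ty":-0.6,"tz":0,"yaw":0},{"gripper":76,"tx":0,"ty":-1,"tz":0,"yaw":0},{"gripper":76,"tx":0,"ty":-1,"tz":0,"yaw":0},{"gripper":76,"tx":0,"ty":-1,"tz":0,"yaw":0},{"gripper":76,"tx":0,"ty":-1,"tz":0.3,"yaw":0},{"gripper":76,"tx":0,"ty":-1,"tz":0.8,"yaw":0},{"gripper":76,"tx":0,"ty":-1,"tz":1,"yaw":0},{"gripper":76,"tx":0,"ty":-1,"tz":1,"yaw":0},{"gripper":76,"tx":0,"ty":-1,"tz":1,"yaw":0},{"gripper":76,"tx":0,"ty":0,"tz":1,"yaw":0},{"gripper":76,"tx":0,"ty":0,"tz":1,"yaw":0},{"gripper":76,"tx":0,"ty":0,"tz":0.3,"yaw":0}]'
python3 -m creep '[{"gripper":76,"tx":0,"ty":0,"tz":0,"yaw":0},{"gripper":76,"tx":0,"ty":0,"tz":0,"yaw":0}]'
python3 - <<'E'
from h import *
snap("wrist","p1")
s,R,p=tool(); print(p)
E
```

```text
clock: 60.7
ee_pos: [0.3697, -0.0007, 0.2265]
orientation: [-1.714, 1.568, -2.968]
ft_force: [0.2, 0.1, 0.4]
finger_gap: 0.0764
clock: 60.9
ee_pos: [0.3694, 0.002, 0.2271]
orientation: [-2.398, 1.568, 2.634]
ft_force: [0.3, -0.8, 0.1]
finger_gap: 0.0761
[0.36948358 0.00223308 0.22730192]
```

View pics/p1.png

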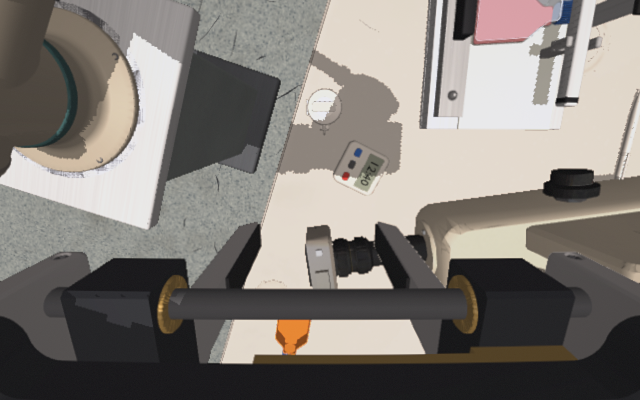

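Run:
```python
from h import *
im=cv2.imread("pics/p1_raw.png"); cv2.imwrite("pics/p1b.png",cv2.resize(im[130:205,320:400],None,fx=8,fy=8,interpolation=2))
```

```text
(no output)
```

View pics/p1b.png

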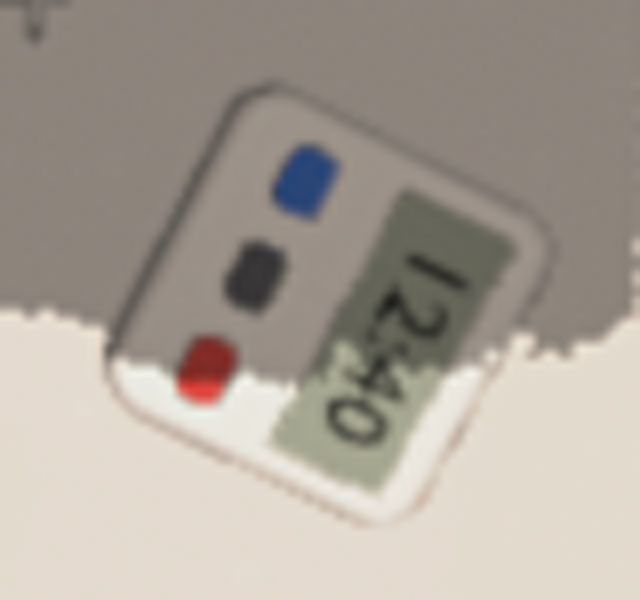

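Run:
```python
from fit import *
W=load("p1"); q=lambda x,y:(320+x/8,130+y/8)
o=[(W,*q(250,66),[-.031,.031,.012]),(W,*q(560,237),[.031,.031,.012]),(W,*q(400,541),[.031,-.031,.012]),(W,*q(95,378),[-.031,-.031,.012])]
t=fit(o,[.42,.034,-.2])
for j in (t[2],t[2]+np.pi/2): plan([t[0],t[1],.12],j)
print("knobcam corner",at(W,333,228,.08),at(W,308,230,.08),at(W,420,215,.1)," counter",at(W,323,107,.03))
```

```text
pose [ 0.4223  0.0318 -0.1449] res [[0.5, -0.1], [1.3, -0.9], [-0.6, 0.0], [-1.1, 1.2]]
tcp [0.3695 0.0022 0.2273] t 60.95 gap 0.0763 F [ 0.3 -0.6 -0.5] q [-0.18 -0.06  1.84  0.    1.36 -0.5 ]
pre-turn units [ 3.575  1.986 -0.374]
jaw now 0.321 turn units 5.338 post-turn units [ 3.575  1.606 -1.226] q6 chg 0.47
tcp [0.3695 0.0022 0.2273] t 60.95 gap 0.0763 F [ 0.3 -0.6 -0.5] q [-0.18 -0.06  1.84  0.    1.36 -0.5 ]
pre-turn units [ 3.575  1.986 -0.374]
jaw now 0.321 turn units -12.662 post-turn units [3.575 1.226 1.606] q6 chg -1.1
knobcam corner [ 0.4026285  -0.04035689  0.08      ] [ 0.37463228 -0.05235621  0.08      ] [0.48738724 0.01182463 0.1       ]  counter [0.34626479 0.09198369 0.03      ]
```

Run:
```python
from h import *
a=cv2.imread("pics/c3_raw.png")[60:160,430:530]; b=cv2.imread("pics/p1_raw.png")[170:290,380:480]
c=cv2.imread("pics/m1s_raw.png")[140:230,280:370]
cv2.imwrite("pics/tri.png",np.hstack([cv2.resize(x,(260,260*x.shape[0]//x.shape[1]),interpolation=2)[:234] for x in (a,b,c)]))
```

```text
(no output)
```

View pics/tri.png

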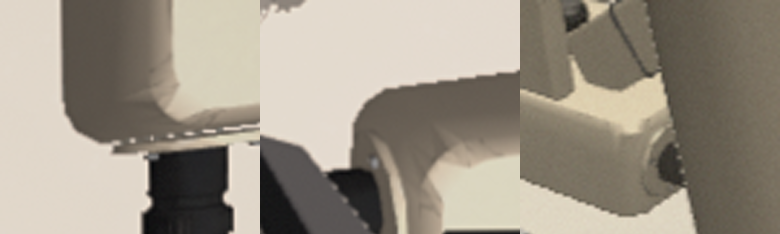

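Run:
```python
from h import *
D=load("m1s"); A=load("c3"); B=load("p1")
print("base corner bench side",at(D,326,222.5,0.005))
print("c3 corner outline",at(A,456,108,.0),"p1",at(B,418,212,0.0))
X=tri([(A,499,96.5),(B,445,231)]); print("top inner corner",X)
X=tri([(A,455,103),(B,418,212)]); print("outer",X, proj(A,X),proj(B,X))
```

```text
base corner bench side [0.47985417 0.0064422  0.005     ]
c3 corner outline [0.52862211 0.00511995 0.        ] p1 [ 0.52831577 -0.00337287  0.        ]
top inner corner [ 0.54068368 -0.00527774  0.07609874]
outer [ 0.54522193 -0.00934096 -0.04183264] [[456.26347648 102.44095337]] [[417.39853155 210.88317865]]
```

```bash
python3 -m creep '[{"gripper":80,"tx":0,"ty":0,"tz":0,"yaw":-1},{"gripper":80,"tx":0,"ty":0,"tz":0,"yaw":-1},{"gripper":80,"tx":0,"ty":0,"tz":0,"yaw":-1},{"gripper":80,"tx":0,"ty":0,"tz":0,"yaw":-1},{"gripper":80,"tx":0,"ty":0,"tz":0,"yaw":-1},{"gripper":80,"tx":0,"ty":0,"tz":0,"yaw":-1},{"gripper":80,"tx":0,"ty":0,"tz":0,"yaw":-1},{"gripper":80,"tx":0,"ty":0,"tz":0,"yaw":-1},{"gripper":80,"tx":0,"ty":0,"tz":0,"yaw":-1},{"gripper":80,"tx":0,"ty":0,"tz":0,"yaw":-1},{"gripper":80,"tx":0,"ty":0,"tz":0,"yaw":-1},{"gripper":80,"tx":0,"ty":0,"tz":0,"yaw":-1}]'
python3 -m creep '[{"gripper":80,"tx":0,"ty":0.2,"tz":0.4,"yaw":-0.66},{"gripper":80,"tx":0.2,"ty":0.6,"tz":0.7,"yaw":0},{"gripper":80,"tx":0.6,"ty":0.43,"tz":0.5,"yaw":0},{"gripper":80,"tx":0.8,"ty":0,"tz":0,"yaw":0},{"gripper":80,"tx":0.8,"ty":0,"tz":0,"yaw":0},{"gripper":80,"tx":0,"ty":0,"tz":0,"yaw":0},{"gripper":80,"tx":0,"ty":0,"tz":0,"yaw":0}]'
python3 - <<'E'
from h import *
snap("wrist","p2"); snap("side","p2s",(230,130,400,260),4.5)
plan([.4223,.0318,.006],-.1449+np.pi/2)
E
```

```text
clock: 62.15
ee_pos: [0.3697, 0.0026, 0.2277]
orientation: [2.561, 1.57, 2.363]
ft_force: [0.9, 0.7, -0.1]
finger_gap: 0.0802
clock: 62.85
ee_pos: [0.4229, 0.0309, 0.1561]
orientation: [3.039, 1.57, 2.894]
ft_force: [-1.2, -0.4, -0.1]
finger_gap: 0.0802
tcp [0.4241 0.0304 0.1571] t 62.95 gap 0.0798 F [ 0.4  0.3 -0.1] q [-0.09  0.08  1.88  0.    1.18 -1.52]
pre-turn units [ 5.038  0.038 -0.076]
jaw now 1.426 turn units -0.002 post-turn units [ 5.038  0.038 -0.076] q6 chg -0.0
```

View pics/p2.png

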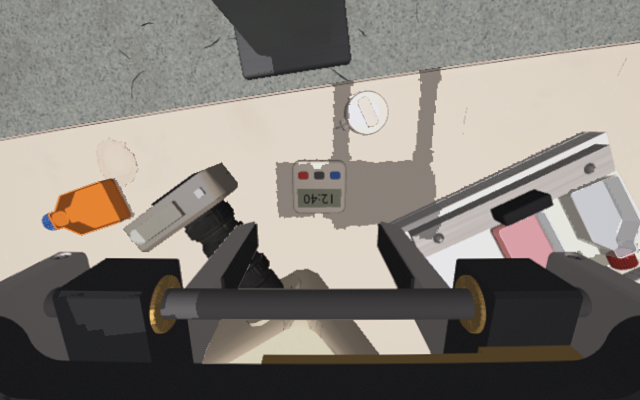

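View pics/p2s.png

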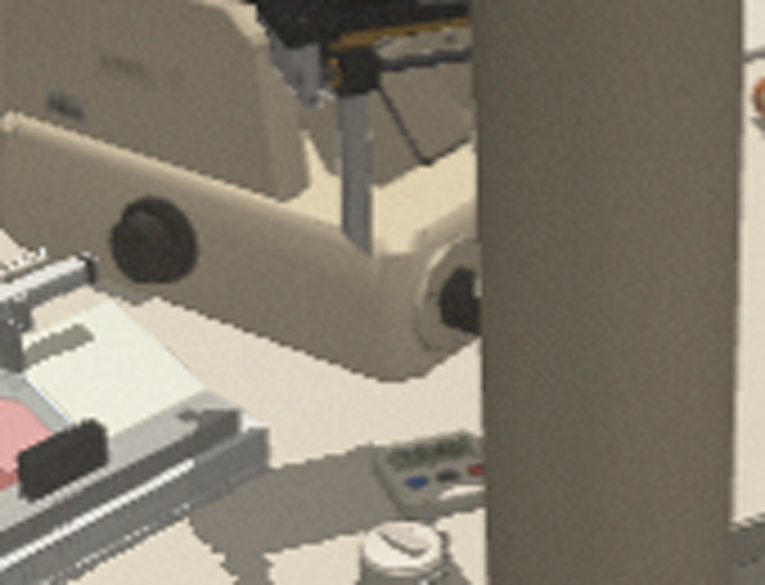

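Run:
```python
from h import *
W=load("p2")
c=[at(W,*a,.012) for a in ((293,161),(347,160),(347,212),(293,213))]; m=np.mean(c,0); print(m,[np.linalg.norm(c[i]-c[i-1]) for i in range(4)])
print("knobcam",at(W,237,185,.08),at(W,210,165,.08))
plan([m[0],m[1],.05],-.1449+np.pi/2)
```

```text
[0.42199257 0.03339797 0.012     ] [np.float64(0.061660777985576135), np.float64(0.061177613659112215), np.float64(0.061564374550091464), np.float64(0.0640167297206825)]
knobcam [ 0.39443375 -0.04003882  0.08      ] [ 0.37285936 -0.060332    0.08      ]
tcp [0.4241 0.0304 0.1571] t 62.95 gap 0.0798 F [ 0.4  0.3 -0.1] q [-0.09  0.08  1.88  0.    1.18 -1.52]
pre-turn units [ 3.571  0.09  -0.091]
jaw now 1.426 turn units -0.002 post-turn units [ 3.571  0.09  -0.091] q6 chg -0.0
```

```bash
python3 -m creep '[{"gripper":76,"tx":0.7,"ty":0.07,"tz":-0.08,"yaw":0},{"gripper":76,"tx":1,"ty":0,"tz":0,"yaw":0},{"gripper":76,"tx":1,"ty":0,"tz":0,"yaw":0},{"gripper":76,"tx":0.9,"ty":0,"tz":0,"yaw":0},{"gripper":76,"tx":0.5,"ty":0,"tz":0,"yaw":0},{"gripper":76,"tx":0.3,"ty":0,"tz":0,"yaw":0},{"gripper":76,"tx":0.2,"ty":0,"tz":0,"yaw":0},{"gripper":76,"tx":0,"ty":0,"tz":0,"yaw":0},{"gripper":76,"tx":0,"ty":0,"tz":0,"yaw":0}]' 15
python3 - <<'E'
from h import *
plan([.4220,.0330,.006],-.1449+np.pi/2)
E
```

```text
clock: 63.85
ee_pos: [0.4221, 0.0323, 0.0187]
orientation: [0.014, 1.569, -0.132]
ft_force: [0.8, -0.3, -0.8]
finger_gap: 0.0762
tcp [0.4221 0.0323 0.0187] t 63.85 gap 0.0762 F [ 0.8 -0.3 -0.8] q [-0.09  0.25  2.09 -0.    0.8  -1.51]
pre-turn units [ 0.423  0.023 -0.006]
jaw now 1.425 turn units -0.011 post-turn units [ 0.423  0.023 -0.006] q6 chg -0.0
```

```bash
python3 -m creep '[{"gripper":76,"tx":0.25,"ty":0.02,"tz":0,"yaw":0},{"gripper":76,"tx":0.2,"ty":0,"tz":0,"yaw":0},{"gripper":76,"tx":0,"ty":0,"tz":0,"yaw":0},{"gripper":50,"tx":0,"ty":0,"tz":0,"yaw":0},{"gripper":50,"tx":0,"ty":0,"tz":0,"yaw":0},{"gripper":50,"tx":0,"ty":0,"tz":0,"yaw":0},{"gripper":50,"tx":0,"ty":0,"tz":0,"yaw":0},{"gripper":50,"tx":0,"ty":0,"tz":0,"yaw":0}]' 18
python3 -m creep '[{"gripper":50,"tx":-0.3,"ty":0,"tz":0,"yaw":0},{"gripper":50,"tx":-0.7,"ty":0,"tz":0,"yaw":0},{"gripper":50,"tx":-1,"ty":0,"tz":0,"yaw":0},{"gripper":50,"tx":-1,"ty":0,"tz":0,"yaw":0},{"gripper":50,"tx":-1,"ty":0,"tz":0,"yaw":0},{"gripper":50,"tx":-1,"ty":0,"tz":0,"yaw":0},{"gripper":50,"tx":-1,"ty":0,"tz":0,"yaw":0},{"gripper":50,"tx":-0.6,"ty":0,"tz":0,"yaw":0},{"gripper":50,"tx":0,"ty":0,"tz":0,"yaw":0}]'
python3 - <<'E'
from h import *
snap("wrist","p3");plan([.5,.20,.2]); plan([.6022,.2805,.2])
E
```

```text
clock: 64.65
ee_pos: [0.4213, 0.0329, 0.0045]
orientation: [-1.29, 1.571, -1.436]
ft_force: [-0.3, -0.3, -1.3]
finger_gap: 0.0618
clock: 65.55
ee_pos: [0.4231, 0.0328, 0.2055]
orientation: [0.048, 1.564, -0.098]
ft_force: [0.1, 0.3, -1.6]
finger_gap: 0.0618
tcp [0.4218 0.0329 0.2037] t 65.6 gap 0.0616 F [-0.3  0.6 -0.5] q [-0.09  0.04  1.8  -0.    1.29 -1.51]
pre-turn units [0.129 5.888 1.77 ]
R [[0.003, 0.145, 0.989], [-0.0, 0.989, -0.145], [-1.0, 0.0, 0.003]]
tcp [0.4218 0.0329 0.2037] t 65.6 gap 0.0616 F [-0.3  0.6 -0.5] q [-0.09  0.04  1.8  -0.    1.29 -1.51]
pre-turn units [0.138 9.038 4.75 ]
R [[0.003, 0.145, 0.989], [-0.0, 0.989, -0.145], [-1.0, 0.0, 0.003]]
```

View pics/p3.png

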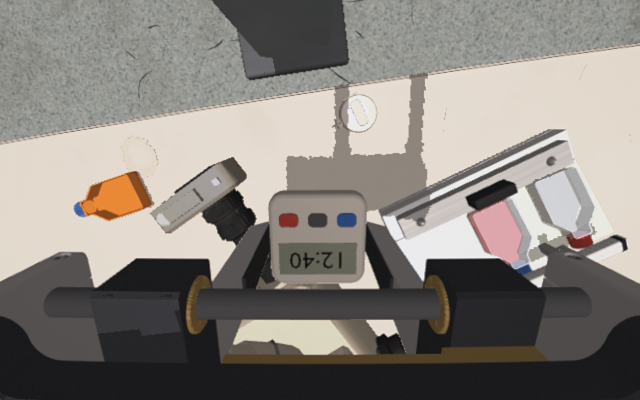

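```bash
python3 - <<'E'
from h import *
W=load("p3"); s,R,p=tool()
c=[R.T@(at(W,*a,p[2]+.0085)-p) for a in ((270,191),(365,191),(366,283),(270,283))]; print(np.array(c).round(4), np.mean(c,0).round(4))
E
python3 -m creep '[{"gripper":50,"tx":0,"ty":0.6,"tz":0.2,"yaw":0},{"gripper":50,"tx":0,"ty":1,"tz":0.4,"yaw":0},{"gripper":50,"tx":0,"ty":1,"tz":0.5,"yaw":0},{"gripper":50,"tx":0,"ty":1,"tz":0.5,"yaw":0},{"gripper":50,"tx":0,"ty":1,"tz":0.5,"yaw":0},{"gripper":50,"tx":0,"ty":1,"tz":0.5,"yaw":0},{"gripper":50,"tx":0,"ty":1,"tz":0.5,"yaw":0},{"gripper":50,"tx":0,"ty":1,"tz":0.6,"yaw":0},{"gripper":50,"tx":0,"ty":1,"tz":0.6,"yaw":0},{"gripper":50,"tx":0,"ty":0.4,"tz":0.4,"yaw":0},{"gripper":50,"tx":0,"ty":0,"tz":0,"yaw":0},{"gripper":50,"tx":0,"ty":0,"tz":0,"yaw":0}]'
python3 - <<'E'
from h import *
snap("wrist","p4");snap("side","p4s",(150,110,350,260),4);s,R,p=tool(); print(L(p)); plan(P(.085,0,.2))
E
```

```text
[[-0.0086 -0.0301 -0.0302]
 [-0.0086  0.029  -0.0302]
 [-0.0084  0.0324  0.0341]
 [-0.0084 -0.0329  0.0341]] [-0.0085 -0.0004  0.0019]
clock: 66.8
ee_pos: [0.5987, 0.2789, 0.2005]
orientation: [-2.549, 1.566, -2.694]
ft_force: [0.2, -0.7, -0.6]
finger_gap: 0.0619
[ 0.08137275 -0.00056887  0.20172975]
tcp [0.5987 0.2786 0.2017] t 66.9 gap 0.062 F [-0.6 -0.7 -0.1] q [ 0.33  0.41  1.31 -0.    1.42 -1.09]
pre-turn units [0.057 0.071 0.1  ]
R [[-0.002, 0.146, 0.989], [-0.001, 0.989, -0.146], [-1.0, -0.001, -0.002]]
```

View pics/p4.png

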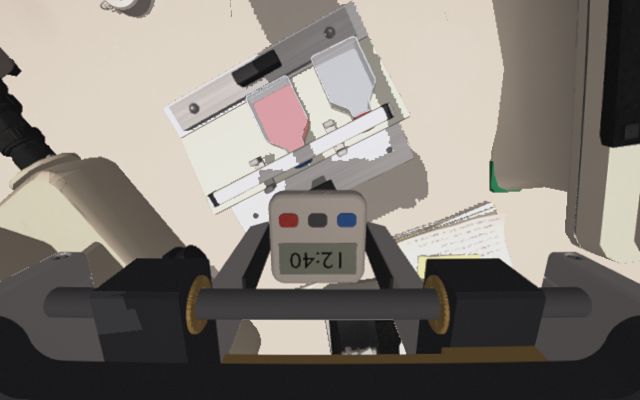

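View pics/p4s.png

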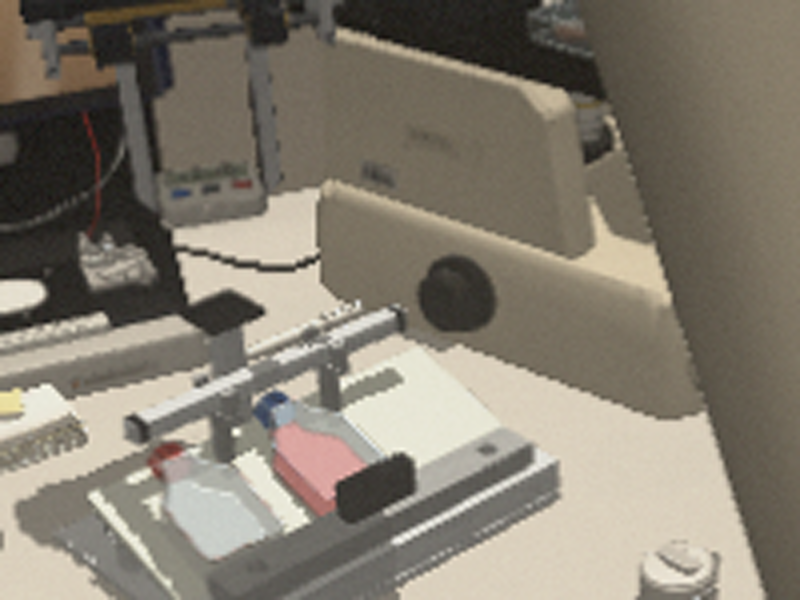

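```bash
python3 -m creep '[{"gripper":50,"tx":0.4,"ty":0.1,"tz":0.07,"yaw":0},{"gripper":50,"tx":0.6,"ty":0,"tz":0,"yaw":0},{"gripper":50,"tx":0.6,"ty":0,"tz":0,"yaw":0},{"gripper":50,"tx":0.4,"ty":0,"tz":0,"yaw":0},{"gripper":50,"tx":0.2,"ty":0,"tz":0,"yaw":0},{"gripper":50,"tx":0,"ty":0,"tz":0,"yaw":0},{"gripper":50,"tx":0,"ty":0,"tz":0,"yaw":0}]'
python3 - <<'E'
from h import *
s,R,p=tool(); print(L(p),s["ft_force"]);snap("side","p5s",(170,150,270,225),8)
E
```

```text
clock: 67.6
ee_pos: [0.6029, 0.2823, 0.137]
orientation: [0.435, 1.57, 0.289]
ft_force: [0.5, 0.5, -0.3]
finger_gap: 0.0618
[0.08655724 0.00165456 0.1370223 ] [ 0.47454048  0.49002542 -0.31600043]
```

View pics/p5s.png

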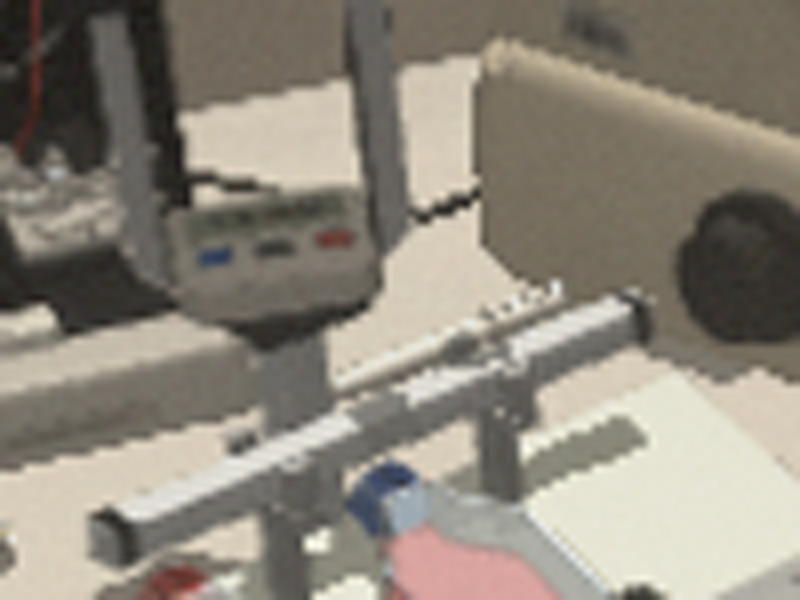

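```bash
python3 -m creep '[{"gripper":50,"tx":0.1,"ty":0,"tz":-0.04,"yaw":0},{"gripper":50,"tx":0.08,"ty":0,"tz":0,"yaw":0},{"gripper":50,"tx":0.05,"ty":0,"tz":0,"yaw":0},{"gripper":50,"tx":0,"ty":0,"tz":0,"yaw":0},{"gripper":50,"tx":0,"ty":0,"tz":0,"yaw":0}]'
```

```text
clock: 68.15
ee_pos: [0.6013, 0.2824, 0.1295]
orientation: [-1.464, 1.571, -1.61]
ft_force: [-0.0, -0.5, -0.2]
finger_gap: 0.0614
```

```bash
python3 -m creep '[{"gripper":50,"tx":0.04,"ty":0,"tz":0,"yaw":0},{"gripper":50,"tx":0.03,"ty":0,"tz":0,"yaw":0},{"gripper":50,"tx":0,"ty":0,"tz":0,"yaw":0},{"gripper":50,"tx":0,"ty":0,"tz":0,"yaw":0}]'
```

```text
clock: 68.55
ee_pos: [0.6014, 0.2825, 0.1295]
orientation: [0.354, 1.57, 0.208]
ft_force: [-2.9, -1.1, 7.6]
finger_gap: 0.0619
```

Contact. Open gradually and lift.

```bash
python3 -m creep '[{"gripper":72,"tx":-0.02,"ty":0,"tz":0,"yaw":0},{"gripper":72,"tx":0,"ty":0,"tz":0,"yaw":0},{"gripper":72,"tx":0,"ty":0,"tz":0,"yaw":0},{"gripper":72,"tx":-0.3,"ty":0,"tz":0,"yaw":0},{"gripper":72,"tx":-0.7,"ty":0,"tz":0,"yaw":0},{"gripper":72,"tx":-1,"ty":0,"tz":0,"yaw":0},{"gripper":72,"tx":-1,"ty":0,"tz":0,"yaw":0},{"gripper":72,"tx":-1,"ty":0,"tz":-0.5,"yaw":0},{"gripper":72,"tx":0,"ty":0,"tz":-1,"yaw":0},{"gripper":72,"tx":0,"ty":0,"tz":-1,"yaw":0},{"gripper":72,"tx":0,"ty":0,"tz":0,"yaw":0},{"gripper":72,"tx":0,"ty":0,"tz":0,"yaw":0}]'
python3 - <<'E'
from h import *
snap("wrist","r1");snap("side","r1s",(150,130,350,280),4);snap("scene","r1c",(200,210,350,360),4)
s,R,p=tool(); print(p,s["ft_force"],s["clock"])
E
```

```text
clock: 69.75
ee_pos: [0.5273, 0.2935, 0.2488]
orientation: [0.27, 1.569, 0.125]
ft_force: [0.7, 0.1, 0.4]
finger_gap: 0.0717
[0.52821743 0.29320612 0.2478966 ] [ 0.85017417 -0.08476254  0.29991296] 69.9
```

View pics/r1.png

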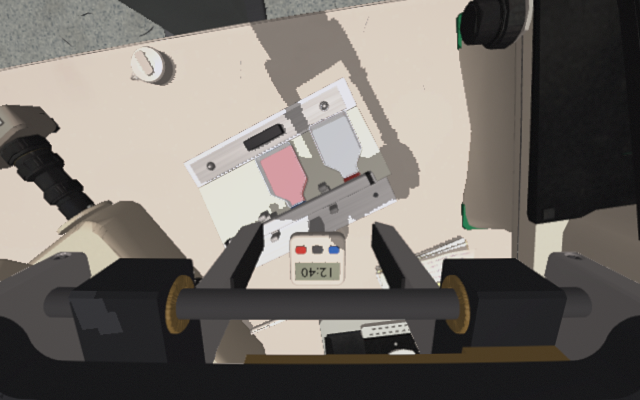

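View pics/r1s.png

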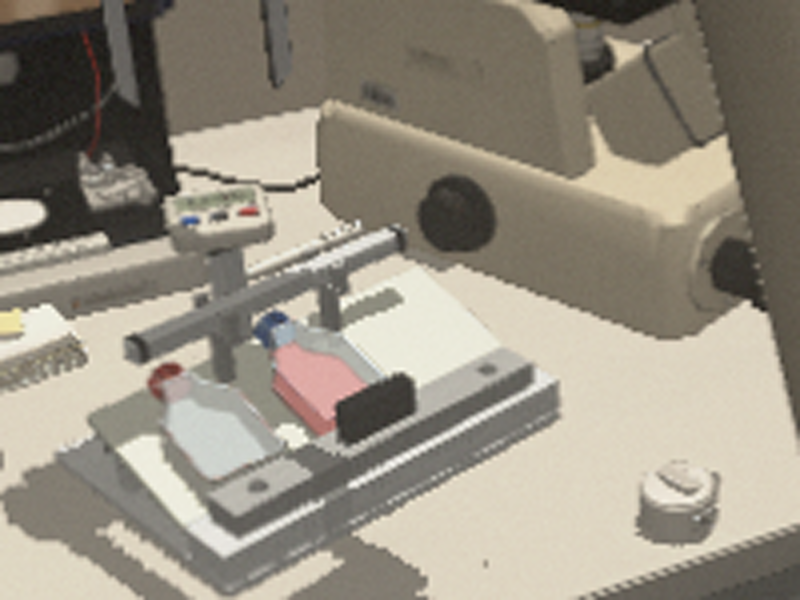

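View pics/r1c.png

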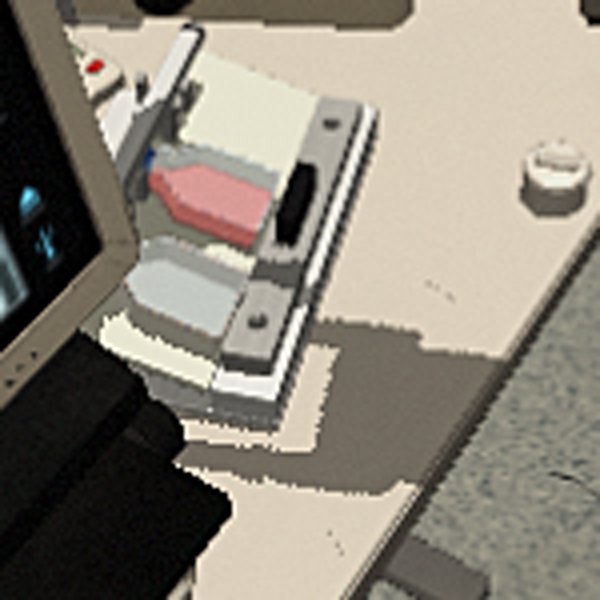

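```bash
python3 - <<'E'
from h import *
W=load("r1")
c=[L(at(W,*a,.138)) for a in ((290,234),(345,234),(346,285),(290,284))]; print(np.mean(c,0))
E
python3 -m creep '[{"gripper":72,"tx":-0.5,"ty":0,"tz":-1,"yaw":0},{"gripper":72,"tx":0,"ty":0,"tz":-1,"yaw":0},{"gripper":72,"tx":0,"ty":0,"tz":-1,"yaw":0},{"gripper":72,"tx":0,"ty":0,"tz":0,"yaw":0},{"gripper":72,"tx":0,"ty":0,"tz":0,"yaw":0},{"gripper":72,"tx":0,"ty":0,"tz":0,"yaw":0}]'
python3 - <<'E'
from h import *
snap("wrist","r2"); im=cv2.imread("pics/r2_raw.png"); cv2.imwrite("pics/r2b.png",cv2.resize(im[90:270,190:430],None,fx=3.3,fy=3.3,interpolation=2))
E
```

```text
[0.0849067  0.00236137 0.138     ]
clock: 70.5
ee_pos: [0.4395, 0.3064, 0.2628]
orientation: [-0.272, 1.57, -0.419]
ft_force: [-0.1, 0.4, -0.1]
finger_gap: 0.0719
```

View pics/r2b.png

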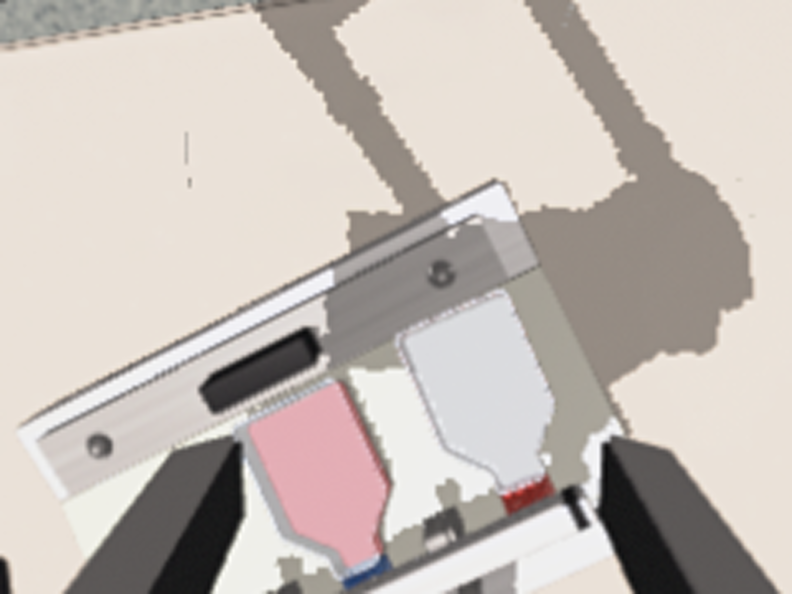

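Rail, flasks, keeper and timer are all in place, with the timer about 2 mm off the post centre, and the arm is clear. Handing in.

Run:
```python
from bench import manip
print(manip.job_done())
```

```text
the job is handed in; nothing more can be done
None
```

The stand is loaded and I handed the job in at about 71 s of the 210 s allowed; the interface gave no verdict.

**What I did:**
- I moved the tally counter from the ledge to the bench, where it stands upright.
- I lowered the stop rail over both pins. It touched down at ledge height and lies flush.
- I laid two flasks on the slope, the red-capped one in the +80 mm bay and the blue-capped one in the middle bay. I then laid the keeper bar across both forks and set the timer on the post.

**Flask knocked:** After I first set down the red-capped flask, the picture showed it about 22 mm sideways of its bay. I took this to be the announced knock and put it back.

**Last checks** (from the pictures, in the stand's frame):

| Item | Reading |
|---|---|
| Red-capped flask | about x 3.5 mm, y 80 mm |
| Blue-capped flask | about x 6 mm, y -1 mm |
| Keeper bar | x about 35 mm, in both forks; touched the slot floor at about the right height |
| Timer | x 85 mm, y 2 mm, about 2 mm from the post's centre, face up |

The side view shows the counter upright and everything released.

**What disagreed:** My first reading of the flask feet put the red one about 2 mm past the rail line. I had taken the lower foot edge for the upper one, and re-measuring showed both flasks lying flat. The pictures agree with each other only to about 1–2 mm.

**Third flask:** I took it as absent. The only other flask-like object lies about 1 m from the base, out of reach, and I left it alone along with the orange one.

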